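# Cradle and chock sediment core tubes, then draw their bungs

## Task

Get the three core tubes ready for drying: lay each one in its own V of the cradle, centred lengthwise with its mouth to the front (the robot's side), and push a wedge chock snug against the open (shallow) side of each so that it cannot roll. When all three lie chocked, rock each rubber bung that is still in a tube from side to side while drawing it out, so that its tube is not dragged along the cradle, and put the bungs in the steel tray. Leave the tubes chocked and do not disturb the tub or the timer.

Things in the scene. Friction and masses are not known exactly. Their poses are not given: they have to be found in the camera images.
- tube_a: clear round core tube with a grey-brown core inside, 44 mm in diameter, 160 mm long, about 0.55 kg, black cap flush at one end, open mouth (or rubber bung) at the other. Origin on its axis at mid-length; x runs along the axis from the mouth (x = -80 mm) to the capped end (+80 mm). It starts lying on the bench, mouth roughly towards the robot
- tube_a_mouth (a point): centre of the mouth of tube_a (bore 38 mm). A springy rubber lip 8 mm inside grips the bung: pulled straight, the bung drags the whole tube along; swung left and right by about 0.2 rad about the middle of its plug and drawn out 1 to 2 mm a swing, it gives way and is free after about 16 mm
- bung_a: black tapered rubber bung in the mouth of tube_a; absent when that tube came open. Origin at the inner face of its flange, on its axis; x points into the tube. Plug: x = 0 to 18 mm, 33.5 mm wide, tapering to 30 at the tip; flange: 36 mm across, 3.5 mm thick; round grip knob, 24 mm across, out in front from x = -24 to -4 mm
- chock_a: wooden wedge chock, 110 mm long (along its x), 34 mm wide (along its y), 28 mm high, with an upright grip on top: 26 mm along x, 14 mm along y, from 28 to 58 mm high, centred at y = -9 mm. Origin at the centre of the underside, z up. The sloping face, which goes against a tube, looks to its +y; about 0.15 kg
- tube_b: clear round core tube with a grey-brown core inside, 44 mm in diameter, 160 mm long, about 0.55 kg, black cap flush at one end, open mouth (or rubber bung) at the other. Origin on its axis at mid-length; x runs along the axis from the mouth (x = -80 mm) to the capped end (+80 mm). It starts lying on the bench, mouth roughly towards the robot
- tube_b_mouth (a point): centre of the mouth of tube_b (bore 38 mm). A springy rubber lip 8 mm inside grips the bung: pulled straight, the bung drags the whole tube along; swung left and right by about 0.2 rad about the middle of its plug and drawn out 1 to 2 mm a swing, it gives way and is free after about 16 mm
- bung_b: black tapered rubber bung in the mouth of tube_b; absent when that tube came open. Origin at the inner face of its flange, on its axis; x points into the tube. Plug: x = 0 to 18 mm, 33.5 mm wide, tapering to 30 at the tip; flange: 36 mm across, 3.5 mm thick; round grip knob, 24 mm across, out in front from x = -24 to -4 mm
- chock_b: wooden wedge chock, 110 mm long (along its x), 34 mm wide (along its y), 28 mm high, with an upright grip on top: 26 mm along x, 14 mm along y, from 28 to 58 mm high, centred at y = -9 mm. Origin at the centre of the underside, z up. The sloping face, which goes against a tube, looks to its +y; about 0.15 kg
- tube_c: clear round core tube with a grey-brown core inside, 44 mm in diameter, 160 mm long, about 0.55 kg, black cap flush at one end, open mouth (or rubber bung) at the other. Origin on its axis at mid-length; x runs along the axis from the mouth (x = -80 mm) to the capped end (+80 mm). It starts lying on the bench, mouth roughly towards the robot
- tube_c_mouth (a point): centre of the mouth of tube_c (bore 38 mm). A springy rubber lip 8 mm inside grips the bung: pulled straight, the bung drags the whole tube along; swung left and right by about 0.2 rad about the middle of its plug and drawn out 1 to 2 mm a swing, it gives way and is free after about 16 mm
- bung_c: black tapered rubber bung in the mouth of tube_c; absent when that tube came open. Origin at the inner face of its flange, on its axis; x points into the tube. Plug: x = 0 to 18 mm, 33.5 mm wide, tapering to 30 at the tip; flange: 36 mm across, 3.5 mm thick; round grip knob, 24 mm across, out in front from x = -24 to -4 mm
- chock_c: wooden wedge chock, 110 mm long (along its x), 34 mm wide (along its y), 28 mm high, with an upright grip on top: 26 mm along x, 14 mm along y, from 28 to 58 mm high, centred at y = -9 mm. Origin at the centre of the underside, z up. The sloping face, which goes against a tube, looks to its +y; about 0.15 kg
- cradle: V-cradle, fixed: aluminium base plate 124 mm (x) by 322 mm (y), 5 mm thick, with two toothed black bearers 14 mm thick, 40 mm high at the teeth, at x = -42 and +42 mm, and open space between them for fingers. Three V-seats side by side, 100 mm apart along y. Origin at the middle of its underside; the front, towards the robot, is its -x side
- seat_1 (a point): V-seat 1 (farthest to the cradle's +y): where a tube's centre is when it lies in this V, 40 mm above the bench; axes as the cradle's. The V has a steep flank on its +y side, a shallow flank on its -y side over which a tube can roll out, then a level land 52 mm wide for a chock, then the next tooth's upright back
- chock_spot_1 (a point): where a chock's origin is when it stands on the land of seat 1 with its sloping face touching the tube there: 32 mm to the cradle's -y side of the tube's axis, 20 mm above the bench; axes as the cradle's. The tube overhangs: set the chock down about 10 mm farther to -y, then slide it to +y until it touches
- seat_2 (a point): V-seat 2: where a tube's centre is when it lies in this V, 40 mm above the bench; axes as the cradle's. The V has a steep flank on its +y side, a shallow flank on its -y side over which a tube can roll out, then a level land 52 mm wide for a chock, then the next tooth's upright back
- chock_spot_2 (a point): where a chock's origin is when it stands on the land of seat 2 with its sloping face touching the tube there: 32 mm to the cradle's -y side of the tube's axis, 20 mm above the bench; axes as the cradle's. The tube overhangs: set the chock down about 10 mm farther to -y, then slide it to +y until it touches
- seat_3 (a point): V-seat 3: where a tube's centre is when it lies in this V, 40 mm above the bench; axes as the cradle's. The V has a steep flank on its +y side, a shallow flank on its -y side over which a tube can roll out, then a level land 52 mm wide for a chock, then the next tooth's upright back
- chock_spot_3 (a point): where a chock's origin is when it stands on the land of seat 3 with its sloping face touching the tube there: 32 mm to the cradle's -y side of the tube's axis, 20 mm above the bench; axes as the cradle's. The tube overhangs: set the chock down about 10 mm farther to -y, then slide it to +y until it touches
- bung_tray: shallow steel tray for the bungs, fixed, 84 mm (x) by 136 mm (y), rim 16 mm high; origin at the centre of its underside
- bung_tray_in (a point): centre of the tray's floor, 2 mm above the bench
- orange_tub: white tub on an orange lid, a bystander, 87 mm across, 105 mm high; origin at the centre of its underside
- timer: small bench timer, a bystander, 70 by 66 by 18 mm; origin at the centre of its underside
Things that resemble listed ones, but are neither listed nor needed, are in the scene too. What is shaped like the chock_c but purple or yellow is not meant. What is shaped like the chock_b but red is not meant.

How it is judged (in metres and radians):
On the way:
1. all three tubes lie in the V-seats with their mouths to the front, each with a chock snug against it, and the bungs are still in (((y of tube_a in the frame of seat_1 between -0.005 and 0.005 m and z of tube_a in the frame of seat_1 between -0.005 and 0.005 m and x of tube_a in the frame of seat_1 between -0.018 and 0.018 m and angle between the x axis of tube_a and the x axis of seat_1, either way round below 0.08 rad and x of tube_a_mouth in the frame of seat_1 below -0.04 m) or (y of tube_b in the frame of seat_1 between -0.005 and 0.005 m and z of tube_b in the frame of seat_1 between -0.005 and 0.005 m and x of tube_b in the frame of seat_1 between -0.018 and 0.018 m and angle between the x axis of tube_b and the x axis of seat_1, either way round below 0.08 rad and x of tube_b_mouth in the frame of seat_1 below -0.04 m) or (y of tube_c in the frame of seat_1 between -0.005 and 0.005 m and z of tube_c in the frame of seat_1 between -0.005 and 0.005 m and x of tube_c in the frame of seat_1 between -0.018 and 0.018 m and angle between the x axis of tube_c and the x axis of seat_1, either way round below 0.08 rad and x of tube_c_mouth in the frame of seat_1 below -0.04 m)) and ((y of chock_a in the frame of chock_spot_1 between -0.006 and 0.005 m and angle between the x axis of chock_a and the x axis of chock_spot_1, either way round below 0.14 rad and z of chock_a in the frame of chock_spot_1 between -0.005 and 0.005 m and x of chock_a in the frame of chock_spot_1 between -0.025 and 0.025 m) or (y of chock_b in the frame of chock_spot_1 between -0.006 and 0.005 m and angle between the x axis of chock_b and the x axis of chock_spot_1, either way round below 0.14 rad and z of chock_b in the frame of chock_spot_1 between -0.005 and 0.005 m and x of chock_b in the frame of chock_spot_1 between -0.025 and 0.025 m) or (y of chock_c in the frame of chock_spot_1 between -0.006 and 0.005 m and angle between the x axis of chock_c and the x axis of chock_spot_1, either way round below 0.14 rad and z of chock_c in the frame of chock_spot_1 between -0.005 and 0.005 m and x of chock_c in the frame of chock_spot_1 between -0.025 and 0.025 m)) and ((y of tube_a in the frame of seat_2 between -0.005 and 0.005 m and z of tube_a in the frame of seat_2 between -0.005 and 0.005 m and x of tube_a in the frame of seat_2 between -0.018 and 0.018 m and angle between the x axis of tube_a and the x axis of seat_2, either way round below 0.08 rad and x of tube_a_mouth in the frame of seat_2 below -0.04 m) or (y of tube_b in the frame of seat_2 between -0.005 and 0.005 m and z of tube_b in the frame of seat_2 between -0.005 and 0.005 m and x of tube_b in the frame of seat_2 between -0.018 and 0.018 m and angle between the x axis of tube_b and the x axis of seat_2, either way round below 0.08 rad and x of tube_b_mouth in the frame of seat_2 below -0.04 m) or (y of tube_c in the frame of seat_2 between -0.005 and 0.005 m and z of tube_c in the frame of seat_2 between -0.005 and 0.005 m and x of tube_c in the frame of seat_2 between -0.018 and 0.018 m and angle between the x axis of tube_c and the x axis of seat_2, either way round below 0.08 rad and x of tube_c_mouth in the frame of seat_2 below -0.04 m)) and ((y of chock_a in the frame of chock_spot_2 between -0.006 and 0.005 m and angle between the x axis of chock_a and the x axis of chock_spot_2, either way round below 0.14 rad and z of chock_a in the frame of chock_spot_2 between -0.005 and 0.005 m and x of chock_a in the frame of chock_spot_2 between -0.025 and 0.025 m) or (y of chock_b in the frame of chock_spot_2 between -0.006 and 0.005 m and angle between the x axis of chock_b and the x axis of chock_spot_2, either way round below 0.14 rad and z of chock_b in the frame of chock_spot_2 between -0.005 and 0.005 m and x of chock_b in the frame of chock_spot_2 between -0.025 and 0.025 m) or (y of chock_c in the frame of chock_spot_2 between -0.006 and 0.005 m and angle between the x axis of chock_c and the x axis of chock_spot_2, either way round below 0.14 rad and z of chock_c in the frame of chock_spot_2 between -0.005 and 0.005 m and x of chock_c in the frame of chock_spot_2 between -0.025 and 0.025 m)) and ((y of tube_a in the frame of seat_3 between -0.005 and 0.005 m and z of tube_a in the frame of seat_3 between -0.005 and 0.005 m and x of tube_a in the frame of seat_3 between -0.018 and 0.018 m and angle between the x axis of tube_a and the x axis of seat_3, either way round below 0.08 rad and x of tube_a_mouth in the frame of seat_3 below -0.04 m) or (y of tube_b in the frame of seat_3 between -0.005 and 0.005 m and z of tube_b in the frame of seat_3 between -0.005 and 0.005 m and x of tube_b in the frame of seat_3 between -0.018 and 0.018 m and angle between the x axis of tube_b and the x axis of seat_3, either way round below 0.08 rad and x of tube_b_mouth in the frame of seat_3 below -0.04 m) or (y of tube_c in the frame of seat_3 between -0.005 and 0.005 m and z of tube_c in the frame of seat_3 between -0.005 and 0.005 m and x of tube_c in the frame of seat_3 between -0.018 and 0.018 m and angle between the x axis of tube_c and the x axis of seat_3, either way round below 0.08 rad and x of tube_c_mouth in the frame of seat_3 below -0.04 m)) and ((y of chock_a in the frame of chock_spot_3 between -0.006 and 0.005 m and angle between the x axis of chock_a and the x axis of chock_spot_3, either way round below 0.14 rad and z of chock_a in the frame of chock_spot_3 between -0.005 and 0.005 m and x of chock_a in the frame of chock_spot_3 between -0.025 and 0.025 m) or (y of chock_b in the frame of chock_spot_3 between -0.006 and 0.005 m and angle between the x axis of chock_b and the x axis of chock_spot_3, either way round below 0.14 rad and z of chock_b in the frame of chock_spot_3 between -0.005 and 0.005 m and x of chock_b in the frame of chock_spot_3 between -0.025 and 0.025 m) or (y of chock_c in the frame of chock_spot_3 between -0.006 and 0.005 m and angle between the x axis of chock_c and the x axis of chock_spot_3, either way round below 0.14 rad and z of chock_c in the frame of chock_spot_3 between -0.005 and 0.005 m and x of chock_c in the frame of chock_spot_3 between -0.025 and 0.025 m)) and distance between bung_a and tube_a_mouth below 0.01 m and distance between bung_b and tube_b_mouth below 0.01 m and distance between bung_c and tube_c_mouth below 0.01 m), for 0.2 s.
At the end, for the whole second after the job is handed in: Each V-seat holds a tube (axis within 5 mm, centred lengthwise within 18 mm, parallel within 0.08 rad, mouth to the front) and beside it a chock on the land, within 6 mm of touching the tube, 25 mm of the middle lengthwise and 0.14 rad of parallel; every bung rests in the tray (((y of tube_a in the frame of seat_1 between -0.005 and 0.005 m and z of tube_a in the frame of seat_1 between -0.005 and 0.005 m and x of tube_a in the frame of seat_1 between -0.018 and 0.018 m and angle between the x axis of tube_a and the x axis of seat_1, either way round below 0.08 rad and x of tube_a_mouth in the frame of seat_1 below -0.04 m) or (y of tube_b in the frame of seat_1 between -0.005 and 0.005 m and z of tube_b in the frame of seat_1 between -0.005 and 0.005 m and x of tube_b in the frame of seat_1 between -0.018 and 0.018 m and angle between the x axis of tube_b and the x axis of seat_1, either way round below 0.08 rad and x of tube_b_mouth in the frame of seat_1 below -0.04 m) or (y of tube_c in the frame of seat_1 between -0.005 and 0.005 m and z of tube_c in the frame of seat_1 between -0.005 and 0.005 m and x of tube_c in the frame of seat_1 between -0.018 and 0.018 m and angle between the x axis of tube_c and the x axis of seat_1, either way round below 0.08 rad and x of tube_c_mouth in the frame of seat_1 below -0.04 m)) and ((y of chock_a in the frame of chock_spot_1 between -0.006 and 0.005 m and angle between the x axis of chock_a and the x axis of chock_spot_1, either way round below 0.14 rad and z of chock_a in the frame of chock_spot_1 between -0.005 and 0.005 m and x of chock_a in the frame of chock_spot_1 between -0.025 and 0.025 m) or (y of chock_b in the frame of chock_spot_1 between -0.006 and 0.005 m and angle between the x axis of chock_b and the x axis of chock_spot_1, either way round below 0.14 rad and z of chock_b in the frame of chock_spot_1 between -0.005 and 0.005 m and x of chock_b in the frame of chock_spot_1 between -0.025 and 0.025 m) or (y of chock_c in the frame of chock_spot_1 between -0.006 and 0.005 m and angle between the x axis of chock_c and the x axis of chock_spot_1, either way round below 0.14 rad and z of chock_c in the frame of chock_spot_1 between -0.005 and 0.005 m and x of chock_c in the frame of chock_spot_1 between -0.025 and 0.025 m)) and ((y of tube_a in the frame of seat_2 between -0.005 and 0.005 m and z of tube_a in the frame of seat_2 between -0.005 and 0.005 m and x of tube_a in the frame of seat_2 between -0.018 and 0.018 m and angle between the x axis of tube_a and the x axis of seat_2, either way round below 0.08 rad and x of tube_a_mouth in the frame of seat_2 below -0.04 m) or (y of tube_b in the frame of seat_2 between -0.005 and 0.005 m and z of tube_b in the frame of seat_2 between -0.005 and 0.005 m and x of tube_b in the frame of seat_2 between -0.018 and 0.018 m and angle between the x axis of tube_b and the x axis of seat_2, either way round below 0.08 rad and x of tube_b_mouth in the frame of seat_2 below -0.04 m) or (y of tube_c in the frame of seat_2 between -0.005 and 0.005 m and z of tube_c in the frame of seat_2 between -0.005 and 0.005 m and x of tube_c in the frame of seat_2 between -0.018 and 0.018 m and angle between the x axis of tube_c and the x axis of seat_2, either way round below 0.08 rad and x of tube_c_mouth in the frame of seat_2 below -0.04 m)) and ((y of chock_a in the frame of chock_spot_2 between -0.006 and 0.005 m and angle between the x axis of chock_a and the x axis of chock_spot_2, either way round below 0.14 rad and z of chock_a in the frame of chock_spot_2 between -0.005 and 0.005 m and x of chock_a in the frame of chock_spot_2 between -0.025 and 0.025 m) or (y of chock_b in the frame of chock_spot_2 between -0.006 and 0.005 m and angle between the x axis of chock_b and the x axis of chock_spot_2, either way round below 0.14 rad and z of chock_b in the frame of chock_spot_2 between -0.005 and 0.005 m and x of chock_b in the frame of chock_spot_2 between -0.025 and 0.025 m) or (y of chock_c in the frame of chock_spot_2 between -0.006 and 0.005 m and angle between the x axis of chock_c and the x axis of chock_spot_2, either way round below 0.14 rad and z of chock_c in the frame of chock_spot_2 between -0.005 and 0.005 m and x of chock_c in the frame of chock_spot_2 between -0.025 and 0.025 m)) and ((y of tube_a in the frame of seat_3 between -0.005 and 0.005 m and z of tube_a in the frame of seat_3 between -0.005 and 0.005 m and x of tube_a in the frame of seat_3 between -0.018 and 0.018 m and angle between the x axis of tube_a and the x axis of seat_3, either way round below 0.08 rad and x of tube_a_mouth in the frame of seat_3 below -0.04 m) or (y of tube_b in the frame of seat_3 between -0.005 and 0.005 m and z of tube_b in the frame of seat_3 between -0.005 and 0.005 m and x of tube_b in the frame of seat_3 between -0.018 and 0.018 m and angle between the x axis of tube_b and the x axis of seat_3, either way round below 0.08 rad and x of tube_b_mouth in the frame of seat_3 below -0.04 m) or (y of tube_c in the frame of seat_3 between -0.005 and 0.005 m and z of tube_c in the frame of seat_3 between -0.005 and 0.005 m and x of tube_c in the frame of seat_3 between -0.018 and 0.018 m and angle between the x axis of tube_c and the x axis of seat_3, either way round below 0.08 rad and x of tube_c_mouth in the frame of seat_3 below -0.04 m)) and ((y of chock_a in the frame of chock_spot_3 between -0.006 and 0.005 m and angle between the x axis of chock_a and the x axis of chock_spot_3, either way round below 0.14 rad and z of chock_a in the frame of chock_spot_3 between -0.005 and 0.005 m and x of chock_a in the frame of chock_spot_3 between -0.025 and 0.025 m) or (y of chock_b in the frame of chock_spot_3 between -0.006 and 0.005 m and angle between the x axis of chock_b and the x axis of chock_spot_3, either way round below 0.14 rad and z of chock_b in the frame of chock_spot_3 between -0.005 and 0.005 m and x of chock_b in the frame of chock_spot_3 between -0.025 and 0.025 m) or (y of chock_c in the frame of chock_spot_3 between -0.006 and 0.005 m and angle between the x axis of chock_c and the x axis of chock_spot_3, either way round below 0.14 rad and z of chock_c in the frame of chock_spot_3 between -0.005 and 0.005 m and x of chock_c in the frame of chock_spot_3 between -0.025 and 0.025 m)) and x of bung_a in the frame of bung_tray_in between -0.042 and 0.042 m and y of bung_a in the frame of bung_tray_in between -0.068 and 0.068 m and z of each of bung_a, bung_b, bung_c in the frame of bung_tray_in below 0.035 m and linear speed of each of bung_a, bung_b, bung_c below 0.03 m/s and x of bung_b in the frame of bung_tray_in between -0.042 and 0.042 m and y of bung_b in the frame of bung_tray_in between -0.068 and 0.068 m and x of bung_c in the frame of bung_tray_in between -0.042 and 0.042 m and y of bung_c in the frame of bung_tray_in between -0.068 and 0.068 m and linear speed of each of tube_a, tube_b, tube_c below 0.02 m/s).
It fails at once if with all chocks on the cradle, a tube is dragged over 24 mm to the front by its bung ((distance between bung_a and tube_a_mouth below 0.014 m and x of bung_a in the frame of cradle below -0.105 m and z of bung_a in the frame of cradle between 0.035 and 0.046 m and z of bung_a in the frame of chock_a between 0.015 and 0.025 m and z of bung_a in the frame of chock_b between 0.015 and 0.025 m and z of bung_a in the frame of chock_c between 0.015 and 0.025 m) or (distance between bung_b and tube_b_mouth below 0.014 m and x of bung_b in the frame of cradle below -0.105 m and z of bung_b in the frame of cradle between 0.035 and 0.046 m and z of bung_b in the frame of chock_a between 0.015 and 0.025 m and z of bung_b in the frame of chock_b between 0.015 and 0.025 m and z of bung_b in the frame of chock_c between 0.015 and 0.025 m) or (distance between bung_c and tube_c_mouth below 0.014 m and x of bung_c in the frame of cradle below -0.105 m and z of bung_c in the frame of cradle between 0.035 and 0.046 m and z of bung_c in the frame of chock_a between 0.015 and 0.025 m and z of bung_c in the frame of chock_b between 0.015 and 0.025 m and z of bung_c in the frame of chock_c between 0.015 and 0.025 m)).
It fails at once if the tub or the timer is pushed more than 40 mm (distance of any of orange_tub, timer from where it was at the start of the episode above 0.04 m).
Of bung_a, bung_b, bung_c only 1 to 3 are there at a start; the rules pass over those that are not, and their reading is None.
At some moment in a run one of chock_a, chock_b, chock_c may be knocked a few centimetres aside while the robot is not near it.
Once in a run the grip may slacken for a moment while it holds something.
It also fails if it takes over 210 s, if anything falls off the work surface, if the arm or the gripper's body presses on something with over 40 N, if the wrist force passes 120 N, or if a joint passes its speed limit or range.

## Robot

A 6-joint arm with a two-finger parallel gripper is mounted at the origin on a cart in front of the work surface, level with it; the furniture and walls round the work are solid. World frame = base frame: x ahead of the robot, y to its left, z up, the work surface at z = 0. Lengths are in mm, angles in rad, forces in N, time in s.
With the tool pointing down it reaches from about 350 to 875 mm from the base axis. Payload 4.2 kg.
Tool frame: the origin (TCP) lies midway between the tips of the shut fingers; the grasp point (between the pads) lies 19 mm behind it; z points along the fingers, y is the direction in which the jaws open and shut (so a half turn about z gives the same grasp; the last joint's range is limited). The gripper opens to 85 mm and grips with 20 to 120 N. Pads are 22 mm wide; open, the fingers measure 114 mm over their backs; the gripper's body (76 mm by 85 mm) begins 54 mm behind the grasp point. The pads swing forward as they close: fully open they stand 13 mm farther back than shut.
Start: joints at [-0.868, 0.385, 0.008, 0, -1.194, -0.259], TCP at [268.371, -564.426, 231.312] pointing down, gripper open.
Joint ranges: [-3.14, 3.14], [-1.21, 2.06], [-1.07, 1.41], [-3.16, 2.05], [-2.99, -0.16], [-3.1, 3.1]. Speed limits (rad/s): [2.79, 2.79, 3.14, 3.14, 3.14, 3.14].

## Interface

Orientations are given as a unit quaternion [x, y, z, w].
In Python, from bench import arm, eyes, nets gives the robot as it stands.
- The arm moves only by the tool jog_arm, never from a script. Its argument "rows" is a list of rows, each a list of 3 entries, a list of its own where there are three numbers: the shift along the tool's x, y, z in cm, then the turn, a rotation vector about the tool's x, y, z in degrees, then the finger opening in cm, from 0 to 8.54. In form: [[[x, y, z], [ax, ay, az], jaw], ...]. A call has 1 to 10 rows; each row shifts and turns the commanded pose from where the row before left it, along the tool's axes as they then stand; what a row does not reach is not made up. A row lasts 1/8 s, in which the tool goes at most 62.5 mm and 10.7 degrees, less where a joint would pass 70% of its speed; a pose out of reach is approached as far as the arm can. A call with a gripper value outside its range is refused whole. The fingers move at their own pace and stop on an object; the grip force is fixed at half the most. Time passes only in rows, so rows that do not move let the fingers close. It gives the time, the measured TCP pose, the force and the opening at its end, in the units of the state.
- arm.read_state(): the state, without advancing time (a new reading comes with each control period).
- eyes.get_image(name): name is "side" or "top"; returns the picture (384x512x3 uint8, red, green, blue); there is no depth.
- eyes.camera_model(name): a dict with "K" (3x3 intrinsics, pixels), "k1" (the pictures are not rectified: a ray, as slopes to the right and down, at radius r is drawn at 1 + k1 r^2 times it, then the intrinsics apply), "rvec" (rotation vector, rad) and "tvec" (3), from world to camera coordinates, as OpenCV has them. Camera axes: x right, y down, z forward; pixel columns grow to the right and rows downward; lengths in mm; the calibration is good to about 2 mm. A picture is of the moment at which its call begins. camera_model takes no time and is no camera call.
- arm.job_done(): hands the job in, once; it reports no verdict.
Trained networks look in the newest picture that a camera, given by its name, has taken for a name from the list of things; names that differ only in an ending like _2 or _b are one class to them, and where a whole thing is asked for, a point or a joint stands for the part that bears it (a point fixed in the world has none). Each returns a list of dicts, best first, with "conf" (0 to 1); they miss things now and then, are a little off and sometimes report something else, mostly with a low value. They report only what shows in the picture. A call takes as long as a camera call. They do not tell look-alikes from the thing itself.
- nets.boxes_of(camera, name): "position" ([column, row] as shares, 0 to 1, of the picture: columns of its width, rows of its height, amid what is visible of it).
The state is a dict: "clock": time; "joints": joint angles; "joint_vel": joint speeds; "joint_efforts": joint torques, N m; "position": TCP position; "ee_rot": TCP orientation; "contact_force": force on the tool from outside, world axes, zero at the start; "wrist_torque": the same for the moment, N m; "gripper_width": finger opening in mm.
Only numpy, scipy, OpenCV 4.12 (cv2) and the standard library are available. Lean on these libraries where they do the work, as an engineer would, in place of code of your own. Each camera call takes 0.05 s, during which the arm holds its last target.

## Working session

There is one attempt and no reset: what is moved stays moved. The work goes in short steps, Python scripts to look and compute and a tool call to move; the robot and the scene stay as the last step left them, time stands still between calls to the robot, and variables do not carry over. Pictures are saved under pics/ and viewed, and the job is handed in when it is done.

Besides the shell and the picture viewer there is one more tool, called after "Request:" in YAML: its name, and indented under it one key for each argument. jog_arm: Moves the arm, as the interface text tells. Its arguments: {"type":"object","properties":{"rows":{"type":"array","items":{"type":"array"}}},"required":["rows"]}

```bash
ls; mkdir -p pics; python3 - <<'E'
from bench import arm, eyes, nets
import cv2
for n in("side","top"):
    im=eyes.get_image(n); cv2.imwrite(f"pics/{n}0.png",im[:,:,::-1]); print(n,{k:v for k,v in eyes.camera_model(n).items()})
    for c in("tube_a","bung_a","chock_a","cradle","bung_tray","orange_tub","timer","tube_a_mouth"):
        print(c,[(round(d['position'][0]*512),round(d['position'][1]*384),round(d['conf'],2)) for d in nets.boxes_of(n,c)])
print(arm.read_state())
E
```

```text
pics
side {'K': array([[451.03721275,   0.        , 249.49112609],
       [  0.        , 451.03721275, 188.91315452],
       [  0.        ,   0.        ,   1.        ]]), 'k1': -0.15077365898230113, 'rvec': array([ 2.23612443, -0.18430025,  0.10879917]), 'tvec': array([-5.87040365e+02, -9.77742242e-01,  1.96336704e+03])}
tube_a [(248, 184, 0.58), (258, 169, 0.56), (257, 200, 0.51)]
bung_a [(245, 147, 0.67), (271, 158, 0.47)]
chock_a [(233, 252, 0.85), (227, 319, 0.75), (249, 279, 0.73), (207, 217, 0.66), (225, 231, 0.48)]
cradle [(241, 146, 0.59)]
bung_tray [(208, 170, 0.89), (243, 144, 0.56)]
orange_tub [(256, 123, 0.71)]
timer [(271, 155, 0.62)]
tube_a_mouth []
top {'K': array([[358.00480214,   0.        , 252.75858382],
       [  0.        , 358.00480214, 187.86632484],
       [  0.        ,   0.        ,   1.        ]]), 'k1': 0.004418339839223735, 'rvec': array([ 2.14620014, -2.05939632,  0.22074718]), 'tvec': array([-187.90967676,  546.9481713 , 1281.10342872])}
tube_a [(207, 164, 0.85), (236, 173, 0.57)]
bung_a [(229, 200, 0.58), (255, 231, 0.57)]
chock_a [(256, 232, 0.64), (2
[... 225 characters left out ...]
)]
{'clock': 0.9, 'joints': array([-8.68420264e-01,  3.84665707e-01,  7.89667137e-03, -1.06264359e-06,
       -1.19399865e+00, -2.58614994e-01]), 'joint_vel': array([-0.00077462, -0.00127529,  0.00079564, -0.00077209,  0.00083355,
        0.00116533]), 'joint_efforts': array([ 2.00723102e-04, -3.92074728e+01,  1.88617623e+01,  4.19054881e+00,
       -2.78816970e-04,  2.35801718e-05]), 'position': array([ 268.35727812, -564.4281608 ,  231.33133276]), 'ee_rot': array([-2.20064254e-01,  9.75485379e-01, -1.24706806e-05,  7.05736617e-06]), 'contact_force': array([1.01938742, 0.17259006, 0.05272758]), 'wrist_torque': array([-0.00319909, -0.02867496,  0.07686516]), 'gripper_width': 85.446276785023}
```

View pics/side0.png

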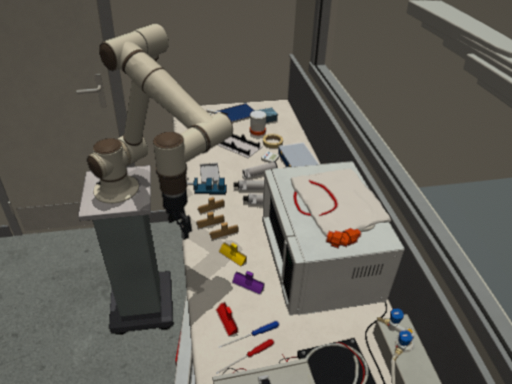

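View pics/top0.png

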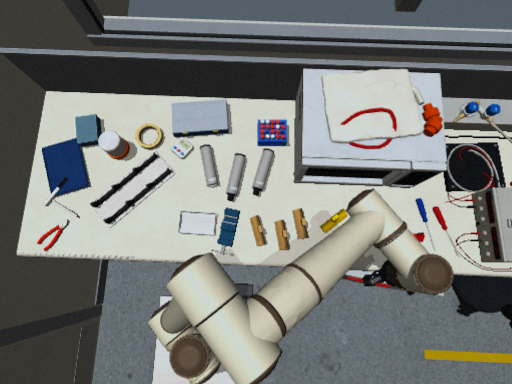

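```bash
python3 - <<'E'
import cv2
a=cv2.imread('pics/top0.png')[105:275,90:370]; cv2.imwrite('pics/top0c.png',cv2.resize(a,None,fx=2.8,fy=2.8,interpolation=cv2.INTER_CUBIC))
a=cv2.imread('pics/side0.png')[100:350,170:320]; cv2.imwrite('pics/side0c.png',cv2.resize(a,None,fx=2.4,fy=2.4,interpolation=cv2.INTER_CUBIC))
E
```

```text
(no output)
```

View pics/top0c.png

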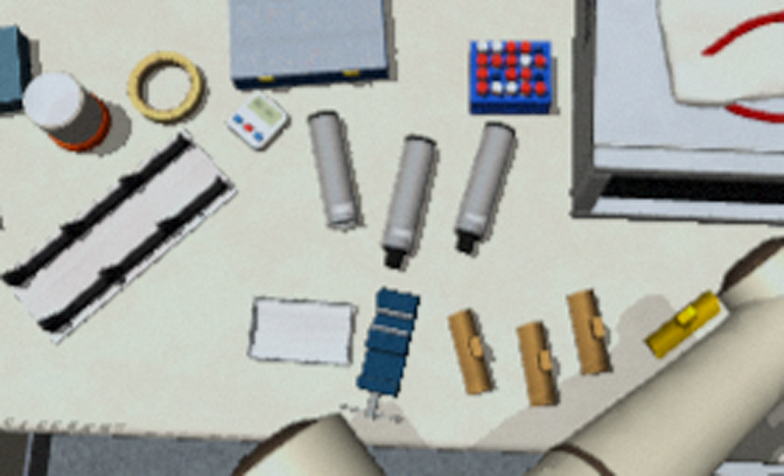

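View pics/side0c.png

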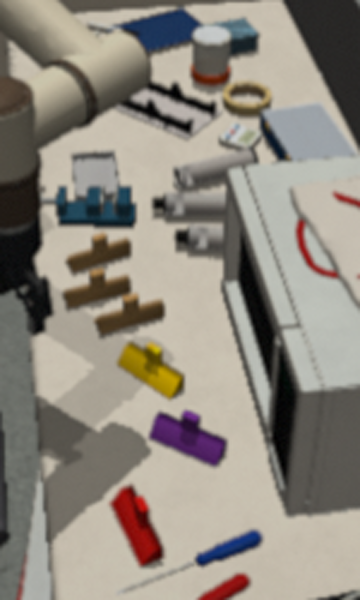

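The look-alikes are the yellow chock at top (334,220), the purple at side (248,282) and the red at side (227,319). The wanted wooden chocks are at top (258,230), (282,235) and (300,222). Tubes are at top (209,165) with no bung, and at (236,176) and (263,171) with bungs. Next I'll localise everything.

```bash
cat > h.py <<'E'
import numpy as np, cv2
from bench import arm, eyes, nets
CM={n:eyes.camera_model(n) for n in("side","top")}
def proj(n,P):
    m=CM[n];P=np.atleast_2d(np.array(P,float))
    return cv2.projectPoints(P,m['rvec'],m['tvec'],m['K'],np.array([m['k1'],0,0,0,0.]))[0][:,0]
def unproj(n,uv,z):
    m=CM[n];uv=np.atleast_2d(np.array(uv,float))
    xy=cv2.undistortPoints(uv[:,None],m['K'],np.array([m['k1'],0,0,0,0.]))[:,0]
    R=cv2.Rodrigues(m['rvec'])[0];c=-R.T@m['tvec'];d=np.c_[xy,np.ones(len(xy))]@R
    s=(z-c[2])/d[:,2];return c+d*s[:,None]
def campos(n):
    m=CM[n];return -cv2.Rodrigues(m['rvec'])[0].T@m['tvec']
def crop(n,im,x0,y0,x1,y1,f,name,lines=[]):
    a=cv2.resize(im[y0:y1,x0:x1,::-1],None,fx=f,fy=f,interpolation=cv2.INTER_CUBIC)
    for P,col in lines:
        p=(proj(n,P)-[x0,y0]+.5)*f
        cv2.polylines(a,[np.int32(np.round(p*8))],False,col,1,cv2.LINE_AA,3)
    cv2.imwrite('pics/'+name,a)
def frame(xy,yaw,pts,z0=0):
    c,s=np.cos(yaw),np.sin(yaw);p=np.array(pts,float)
    return np.c_[xy[0]+c*p[:,0]-s*p[:,1],xy[1]+s*p[:,0]+c*p[:,1],p[:,2]+z0]
E
python3 - <<'E'
from h import *
print(campos('side'),campos('top'))
for nm,uv,z in [('tubeA',(208,164),22),('tubeB',(236,175),22),('tubeC',(263,171),22),('chA',(258,230),20),('chB',(282,235),20),('chC',(300,222),20),('cr',(132,187),5),('tray',(197,223),8),('tub',(118,152),0),('timer',(181,149),18)]:
    print(nm,unproj('top',uv,z).round(0))
im=eyes.get_image('top')
crop('top',im,85,145,185,235,8,'cr.png')
crop('top',im,190,135,285,210,8,'tb.png')
E
```

```text
[  298.72793896 -1613.20699916  1227.90565275] [ 265.85596753 -181.73660002 1368.20347775]
tubeA [[651.  14.  22.]]
tubeB [[611. -98.  22.]]
tubeC [[ 631. -202.   22.]]
chA [[ 402. -191.   20.]]
chB [[ 387. -282.   20.]]
chC [[ 438. -348.   20.]]
cr [[550. 307.   5.]]
tray [[420.  42.   8.]]
tub [[692. 381.   0.]]
timer [[709. 126.  18.]]
```

View pics/cr.png

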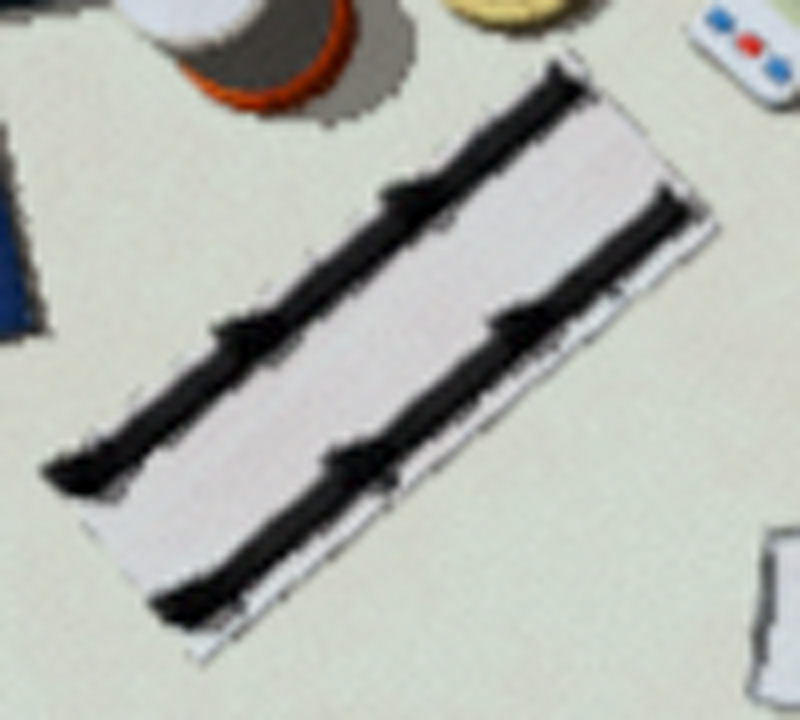

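View pics/tb.png

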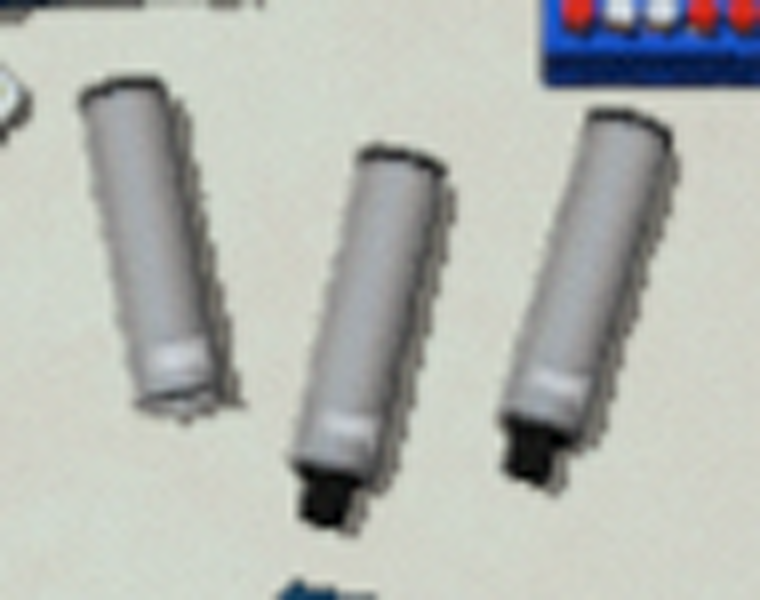

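```bash
cat > fit.py <<'E'
from h import *
from scipy.optimize import least_squares
C=np.array([[-62,-161,5],[-62,161,5],[62,-161,5],[62,161,5.]])
obs=np.array([[718,226],[203,662],[567,50]])/8+[85,145]-.5
def f(p): return (proj('top',frame(p[:2],p[2],C[:3]))-obs).ravel()
r=least_squares(f,[550,307,.67]);print(r.x,r.fun.round(2))
E
cat > geo.py <<'E'
from h import *
def cradle_lines(xy,yaw,y0):
    L=[]
    L.append((frame(xy,yaw,[[-62,-161,5],[-62,161,5],[62,161,5],[62,-161,5],[-62,-161,5]]),(0,0,255)))
    for k in(1,0,-1):
        y=y0+100*k
        L.append((frame(xy,yaw,[[-80,y,40],[80,y,40]]),(0,200,0)))
        for x in(-42,42):
            L.append((frame(xy,yaw,[[x,y+38,40],[x,y+38,20]]),(255,0,0)))
            L.append((frame(xy,yaw,[[x-7,y+38,40],[x+7,y+38,40]]),(255,0,0)))
    for x in(-42,42): L.append((frame(xy,yaw,[[x,y0-162,20],[x,y0+138,20]]),(255,255,0)))
    return L
def tube_lines(xy,yaw,z=22):
    L=[(frame(xy,yaw,[[-80,0,z+0],[80,0,z+0]]),(0,0,255))]
    t=np.linspace(0,2*np.pi,30)
    for x in(-80,80): L.append((frame(xy,yaw,np.c_[0*t+x,22*np.cos(t),z+22*np.sin(t)]),(0,200,0)))
    return L
def chock_lines(xy,yaw,z=0):
    L=[(frame(xy,yaw,[[-55,-17,0],[55,-17,0],[55,17,0],[-55,17,0],[-55,-17,0]],z),(0,200,0)),
       (frame(xy,yaw,[[-13,-16,58],[13,-16,58],[13,-2,58],[-13,-2,58],[-13,-16,58]],z),(0,0,255))]
    return L
E
python3 - <<'E'
from fit import *
from geo import *
im=eyes.get_image('top')
x=r.x
crop('top',im,85,145,185,235,8,'cr2.png',cradle_lines(x[:2],x[2],12))
E
```

```text
[546.2028583  302.84421949   0.77642063] [ 0.62 -0.05 -0.38  0.32 -0.23 -0.32]
```

View pics/cr2.png

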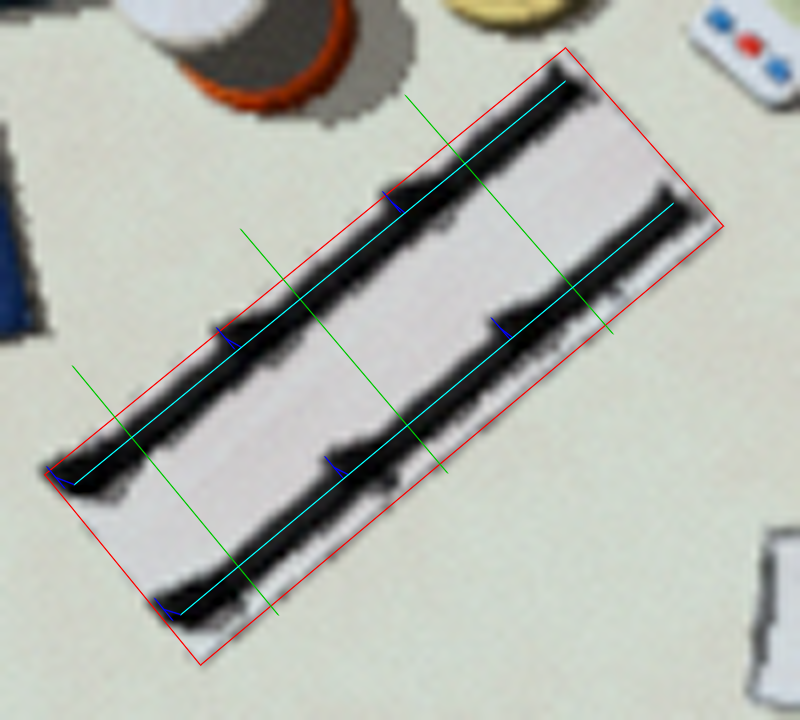

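```bash
python3 - <<'E'
from geo import *
im=eyes.get_image('top')
L=[]
for cap,m in [((122,92),(175,398)),((400,160),(333,470)),((628,124),(540,420))]:
    P=unproj('top',np.array([cap,m])/8+[190,135]-.5,22)
    d=P[0]-P[1];c=P.mean(0);yaw=np.arctan2(d[1],d[0]);print(c.round(1),yaw.round(3),np.linalg.norm(d).round(1))
    L+=tube_lines(c[:2],yaw)
crop('top',im,190,135,285,210,8,'tb2.png',L)
L=[]
crop('top',im,240,195,320,260,9,'ch.png',L)
crop('top',im,165,190,245,260,9,'tr.png',L)
E
```

```text
[647.1  13.8  22. ] 0.233 158.1
[616.2 -94.8  22. ] -0.155 158.5
[ 642.1 -199.6   22. ] -0.243 155.7
```

View pics/tb2.png

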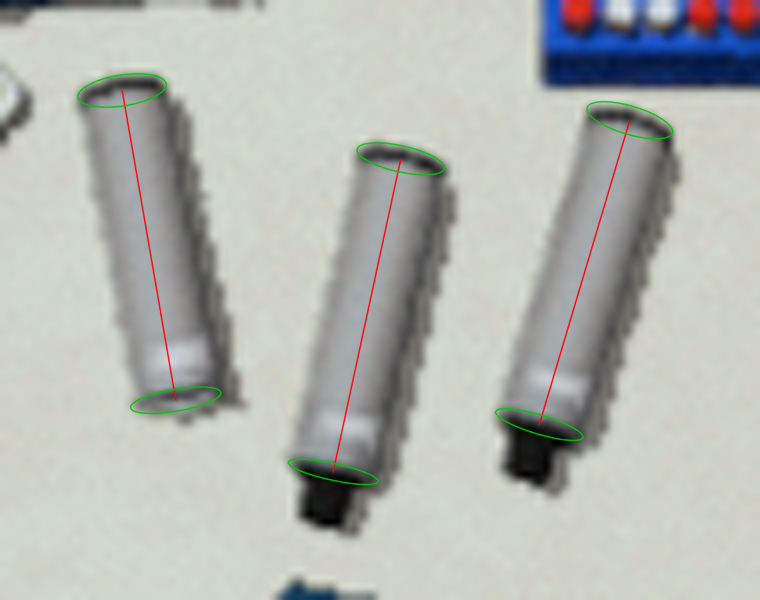

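View pics/ch.png

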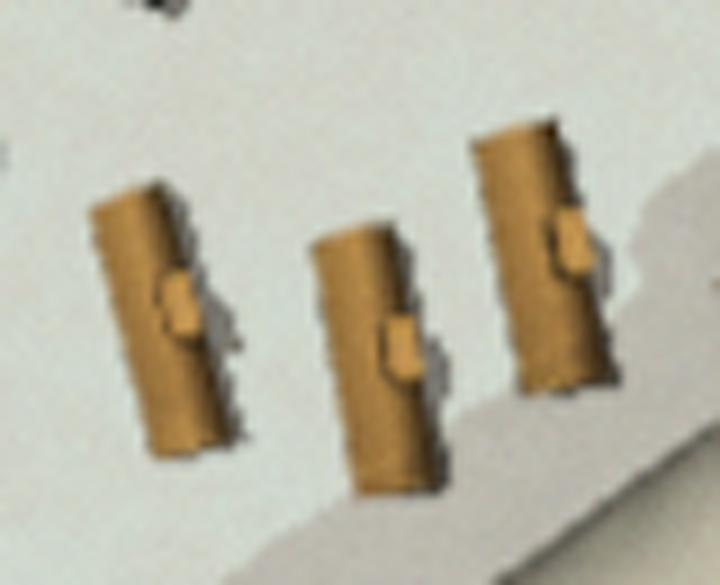

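View pics/tr.png

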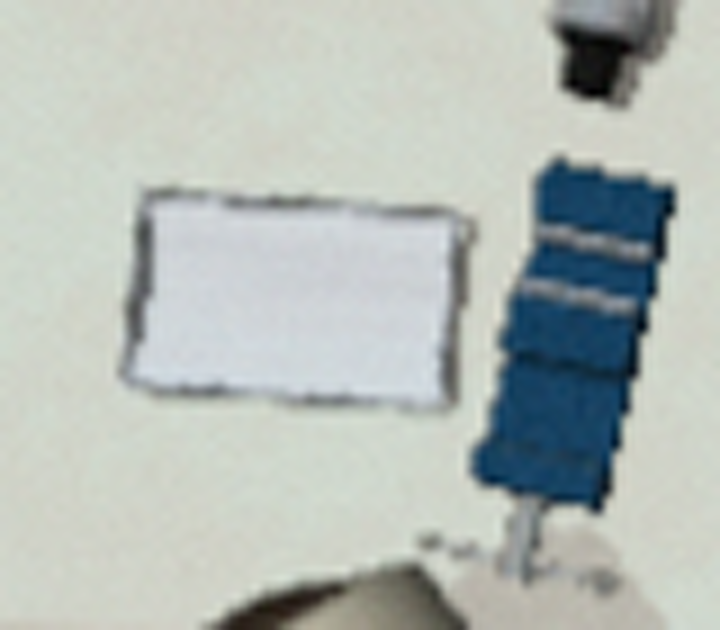

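```bash
cat > plan.py <<'E'
from h import *
import json
CX,CY,CYAW,Y0=546.2,302.8,0.7764,12.5
def cr(x,y): # cradle->world
    c,s=np.cos(CYAW),np.sin(CYAW); return np.array([CX+c*x-s*y,CY+s*x+c*y])
def seat(k): return cr(0,Y0+100*(2-k))
from scipy.spatial.transform import Rotation as Ro
def cur():
    s=arm.read_state();R=Ro.from_quat(s['ee_rot']).as_matrix()
    return s,np.array(s['position']),np.arctan2(R[1,1],R[0,1])
def plan(wps,step=50,ang=8.5,start=None):
    """wps: (x,y,z,psi_deg or None,jaw cm); psi = jaw direction mod 180; jaw-only rows via ('hold',n,jaw)"""
    if start is None: s,p,psi=cur();psi=np.degrees(psi)
    else: p,psi=np.array(start[:3],float),start[3]
    rows=[];
    for w in wps:
        if w[0]=='hold': rows+=[[[0,0,0],[0,0,0],w[2]]]*w[1];continue
        tgt=np.array(w[:3],float); dps=0 if w[3] is None else (w[3]-psi+90)%180-90
        st=w[5] if len(w)>5 else step
        n=max(1,int(np.ceil(np.linalg.norm(tgt-p)/st)),int(np.ceil(abs(dps)/ang)))
        p0,ps0=p.copy(),psi
        for i in range(n):
            d=p0+(tgt-p0)*(i+1)/n-p; a=np.radians(psi)
            tx=np.array([-np.sin(a),np.cos(a),0]);ty=np.array([np.cos(a),np.sin(a),0])
            # tool x = psi+90
            r=[round(float(d@tx)/10,2),round(float(d@ty)/10,2),round(-d[2]/10,2)]
            az=round(-(ps0+dps*(i+1)/n-psi),1)
            rows.append([r,[0,0,az],w[4]])
            p=p+10*(r[0]*tx+r[1]*ty-np.array([0,0,r[2]])); psi-=az
    for i in range(0,len(rows),10): print(json.dumps(rows[i:i+10]).replace(' ',''))
    print('end',p.round(1),round(psi,1),len(rows))
E
python3 - <<'E'
from plan import *
print([seat(k).round(1) for k in(1,2,3)], unproj('top',[(297,184),(410,184)],0).round(0))
s,p,psi=cur();print(p,np.degrees(psi))
tA=[647.1,13.8];th=np.degrees(.233)
plan([(420,-250,231,None,8.5),(*tA,140,th+90,8.5),(*tA,20,None,8.5,30),(*tA,4,None,8.5,16),('hold',5,3.5)])
E
```

```text
[array([467.4, 383.1]), array([537.4, 311.7]), array([607.5, 240.4])] [[ 590. -337.    0.]
 [ 608. -779.    0.]]
[ 268.38680253 -564.41574221  231.33254225] 115.42812812612102
[[[-3.88,3.13,0.0],[0,0,-0.0],8.5],[[-3.89,3.12,0.01],[0,0,-0.0],8.5],[[-3.88,3.13,0.0],[0,0,-0.0],8.5],[[-3.89,3.13,0.01],[0,0,-0.0],8.5],[[-3.88,3.12,0.0],[0,0,-0.0],8.5],[[-3.89,3.13,0.01],[0,0,-0.0],8.5],[[-3.88,3.13,0.0],[0,0,-0.0],8.5],[[-3.98,1.76,1.14],[0,0,1.5],8.5],[[-3.93,1.86,1.14],[0,0,1.5],8.5],[[-3.89,1.97,1.13],[0,0,1.5],8.5]]
[[[-3.82,2.06,1.14],[0,0,1.5],8.5],[[-3.78,2.17,1.14],[0,0,1.5],8.5],[[-3.72,2.26,1.14],[0,0,1.6],8.5],[[-3.65,2.36,1.14],[0,0,1.5],8.5],[[-3.59,2.47,1.13],[0,0,1.5],8.5],[[0.0,-0.0,2.4],[0,0,-0.0],8.5],[[0.0,-0.0,2.4],[0,0,-0.0],8.5],[[0.0,-0.0,2.4],[0,0,-0.0],8.5],[[0.0,-0.0,2.4],[0,0,-0.0],8.5],[[0.0,-0.0,2.4],[0,0,-0.0],8.5]]
[[[0.0,-0.0,0.8],[0,0,-0.0],8.5],[[0.0,-0.0,0.8],[0,0,-0.0],8.5],[[0,0,0],[0,0,0],3.5],[[0,0,0],[0,0,0],3.5],[[0,0,0],[0,0,0],3.5],[[0,0,0],[0,0,0],3.5],[[0,0,0],[0,0,0],3.5]]
end [647.1  13.9   4. ] 103.3 27
```

Request:
jog_arm:
  rows:
    - [[-3.9,3.1,0],[0,0,0],8.5]
    - [[-3.9,3.1,0],[0,0,0],8.5]
    - [[-3.9,3.1,0],[0,0,0],8.5]
    - [[-3.9,3.1,0],[0,0,0],8.5]
    - [[-3.9,3.1,0],[0,0,0],8.5]
    - [[-3.9,3.1,0],[0,0,0],8.5]
    - [[-3.9,3.1,0],[0,0,0],8.5]
    - [[0,0,0],[0,0,6],8.5]
    - [[0,0,0],[0,0,6],8.5]

```text
clock: 2.17
position: [422.2, -250.4, 231.6]
ee_rot: [-0.116, 0.993, -0.0, 0.0]
contact_force: [-0.2, 0.3, 0.5]
gripper_width: 85.0
```

```bash
python3 - <<'E'
from plan import *
s,p,psi=cur();print(p,np.degrees(psi),s['clock'])
tA=[647.1,13.8];th=np.degrees(.233)
plan([(*tA,140,None,8.5),(*tA,20,None,8.5,40)])
E
```

```text
[ 422.19351637 -250.39194477  231.55305043] 103.3402707049116 2.175
[[[-3.5,2.56,1.14],[0,0,-0.0],8.5],[[-3.49,2.57,1.15],[0,0,-0.0],8.5],[[-3.5,2.56,1.14],[0,0,-0.0],8.5],[[-3.5,2.57,1.15],[0,0,-0.0],8.5],[[-3.5,2.56,1.14],[0,0,-0.0],8.5],[[-3.49,2.57,1.15],[0,0,-0.0],8.5],[[-3.5,2.56,1.14],[0,0,-0.0],8.5],[[-3.5,2.57,1.15],[0,0,-0.0],8.5],[[0.0,-0.0,4.0],[0,0,-0.0],8.5],[[0.0,-0.0,4.0],[0,0,-0.0],8.5]]
[[[0.0,-0.0,4.0],[0,0,-0.0],8.5]]
end [647.1  13.8  20. ] 103.3 11
```

Request:
jog_arm:
  rows:
    - [[-3.5,2.57,1.1],[0,0,0],8.5]
    - [[-3.5,2.57,1.1],[0,0,0],8.5]
    - [[-3.5,2.57,1.1],[0,0,0],8.5]
    - [[-3.5,2.57,1.1],[0,0,0],8.5]
    - [[-3.5,2.57,1.1],[0,0,0],8.5]
    - [[-3.5,2.57,1.1],[0,0,0],8.5]
    - [[-3.5,2.57,1.1],[0,0,0],8.5]
    - [[-3.5,2.5,1.1],[0,0,0],8.5]
    - [[0,0,4],[0,0,0],8.5]
    - [[0,0,4],[0,0,0],8.5]

```text
clock: 3.42
position: [647.1, 13.9, 62.4]
ee_rot: [-0.117, 0.993, 0.0, 0.001]
contact_force: [0.3, -0.1, -0.5]
gripper_width: 84.9
```

```bash
python3 - <<'E'
from plan import *
im=eyes.get_image('top');crop('top',im,170,110,260,200,7,'g1.png')
im=eyes.get_image('side');crop('side',im,200,100,320,220,6,'g1s.png')
E
```

View pics/g1.png

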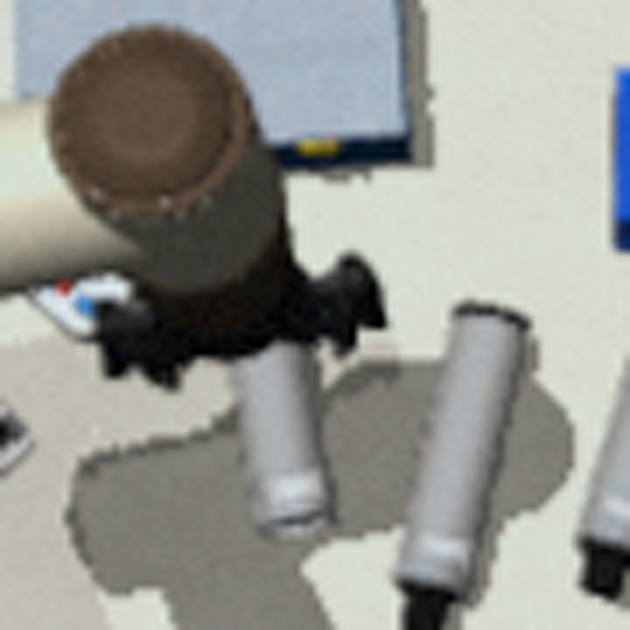

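View pics/g1s.png

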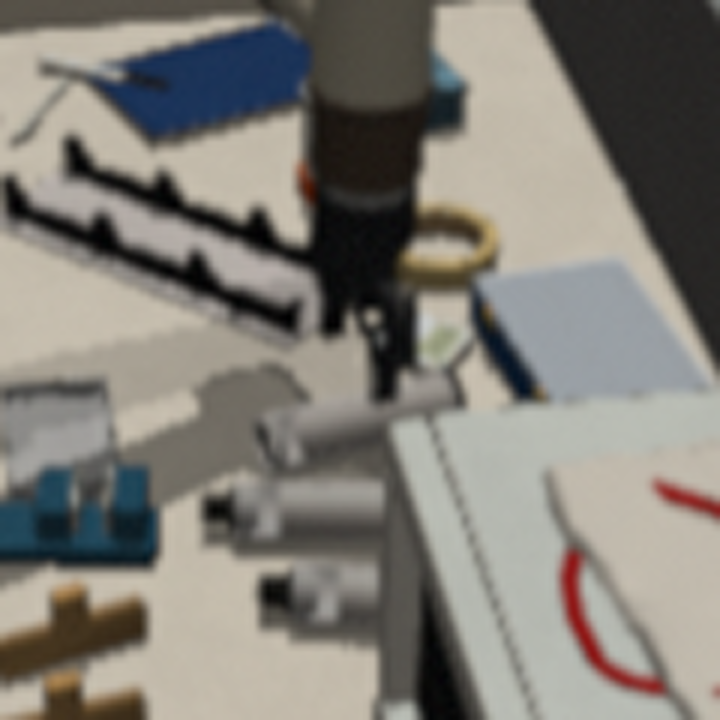

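The gripper is straddling tube A and lines up with it, so I'll descend and grip.

Request:
jog_arm:
  rows:
    - [[0,0,2.4],[0,0,0],8.5]
    - [[0,0,2.0],[0,0,0],8.5]
    - [[0,0,1.4],[0,0,0],8.5]
    - [[0,0,0],[0,0,0],3.5]
    - [[0,0,0],[0,0,0],3.5]
    - [[0,0,0],[0,0,0],3.5]
    - [[0,0,0],[0,0,0],3.5]
    - [[0,0,0],[0,0,0],3.5]

```text
clock: 4.53
position: [647.6, 12.9, 7.0]
ee_rot: [-0.117, 0.993, -0.0, 0.001]
contact_force: [-1.1, -1.8, 5.7]
gripper_width: 42.1
```

```bash
python3 - <<'E'
from plan import *
s1=seat(1);print(arm.read_state()['gripper_width'])
plan([(647,13,150,None,3.5,40),(520,250,150,None,3.5),(*s1,150,134.5,3.5),(*s1,60,None,3.5,30)])
E
```

```text
42.099629656060145
[[[0.01,0.01,-3.57],[0,0,-0.0],3.5],[[0.02,0.0,-3.58],[0,0,-0.0],3.5],[[0.01,0.01,-3.57],[0,0,-0.0],3.5],[[0.02,0.0,-3.58],[0,0,-0.0],3.5],[[1.14,4.33,0.0],[0,0,-0.0],3.5],[[1.14,4.34,0.0],[0,0,-0.0],3.5],[[1.14,4.33,0.0],[0,0,-0.0],3.5],[[1.13,4.34,0.0],[0,0,-0.0],3.5],[[1.14,4.33,0.0],[0,0,-0.0],3.5],[[1.14,4.34,0.0],[0,0,-0.0],3.5]]
[[[0.51,3.54,0.0],[0,0,-7.8],3.5],[[0.01,3.58,0.0],[0,0,-7.7],3.5],[[-0.45,3.54,0.0],[0,0,-7.8],3.5],[[-0.94,3.46,0.0],[0,0,-7.7],3.5],[[-0.0,-0.0,2.25],[0,0,-0.0],3.5],[[-0.0,-0.0,2.25],[0,0,-0.0],3.5],[[-0.0,-0.0,2.25],[0,0,-0.0],3.5],[[-0.0,-0.0,2.25],[0,0,-0.0],3.5]]
end [467.3 383.1  60. ] 134.5 18
```

Request:
jog_arm:
  rows:
    - [[0,0,-2],[0,0,0],3.5]
    - [[0,0,-4],[0,0,0],3.5]
    - [[0,0,-4],[0,0,0],3.5]
    - [[0,0,-4],[0,0,0],3.5]

```text
clock: 5.03
position: [644.4, 13.4, 143.8]
ee_rot: [-0.116, 0.993, 0.001, -0.003]
contact_force: [0.7, -0.2, -7.2]
gripper_width: 42.5
```

```bash
python3 - <<'E'
from plan import *
s1=seat(1)
plan([(*s1,144,134.5,3.5),(*s1,60,None,3.5,42)])
E
```

```text
[[[0.96,4.45,-0.0],[0,0,-3.5],3.5],[[0.7,4.5,-0.0],[0,0,-3.4],3.5],[[0.42,4.54,-0.01],[0,0,-3.5],3.5],[[0.14,4.55,0.0],[0,0,-3.4],3.5],[[-0.12,4.55,-0.0],[0,0,-3.5],3.5],[[-0.4,4.54,-0.0],[0,0,-3.5],3.5],[[-0.68,4.5,-0.0],[0,0,-3.4],3.5],[[-0.95,4.46,-0.01],[0,0,-3.5],3.5],[[-1.21,4.39,0.0],[0,0,-3.4],3.5],[[-0.0,-0.0,2.8],[0,0,-0.0],3.5]]
[[[-0.0,-0.0,2.8],[0,0,-0.0],3.5],[[-0.0,-0.0,2.8],[0,0,-0.0],3.5]]
end [467.3 383.   60. ] 134.5 12
```

Request:
jog_arm:
  rows:
    - [[0.96,4.45,0],[0,0,-3.5],3.5]
    - [[0.7,4.5,0],[0,0,-3.4],3.5]
    - [[0.42,4.54,0],[0,0,-3.5],3.5]
    - [[0.14,4.55,0],[0,0,-3.4],3.5]
    - [[-0.12,4.55,0],[0,0,-3.5],3.5]
    - [[-0.4,4.54,0],[0,0,-3.5],3.5]
    - [[-0.68,4.5,0],[0,0,-3.4],3.5]
    - [[-0.95,4.46,0],[0,0,-3.5],3.5]
    - [[-1.2,4.39,0],[0,0,-3.4],3.5]
    - [[0,0,2.8],[0,0,0],3.5]

```text
clock: 6.28
position: [467.6, 386.5, 117.4]
ee_rot: [-0.381, 0.925, 0.002, 0.001]
contact_force: [-0.1, -0.8, -7.2]
gripper_width: 42.1
```

Request:
jog_arm:
  rows:
    - [[0,0,2.8],[0,0,0],3.5]
    - [[0,0,2.8],[0,0,0],3.5]
    - [[0,0,0],[0,0,0],3.5]

```text
clock: 6.65
position: [466.0, 379.6, 56.9]
ee_rot: [-0.378, 0.926, -0.002, -0.005]
contact_force: [-0.6, -0.3, -6.4]
gripper_width: 42.4
```

```bash
python3 - <<'E'
from plan import *
from geo import *
s,p,psi=cur();print(p,np.degrees(psi),s['gripper_width'],s['contact_force'])
im=eyes.get_image('top');crop('top',im,75,140,185,240,7,'g2.png',cradle_lines((CX,CY),CYAW,Y0))
im=eyes.get_image('side');crop('side',im,190,90,280,170,8,'g2s.png',cradle_lines((CX,CY),CYAW,Y0))
E
```

```text
[466.01111423 379.60364962  56.9131174 ] 134.43797368933585 42.35701484454582 [-0.64892099 -0.2769739  -6.40243723]
```

View pics/g2.png

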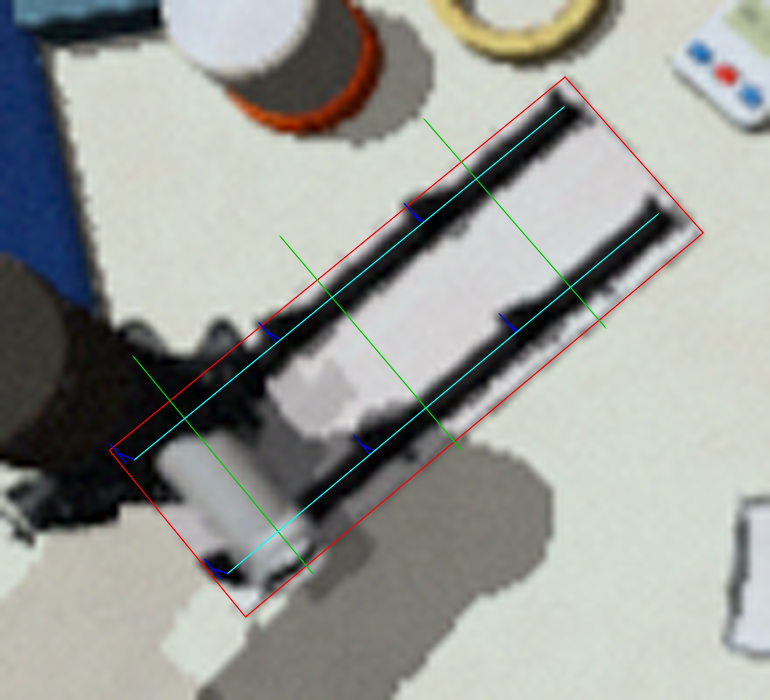

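View pics/g2s.png

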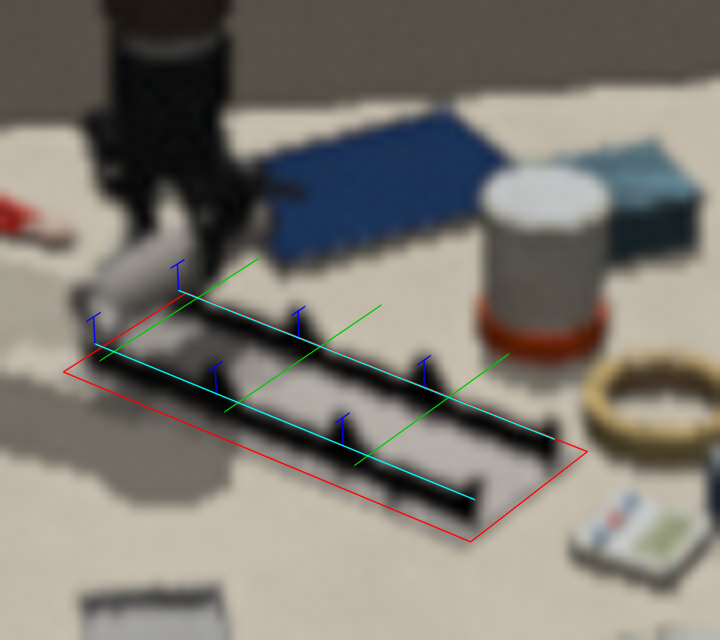

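Request:
jog_arm:
  rows:
    - [[0,0,0],[0,0,0],3.5]
    - [[0,0,0],[0,0,0],3.5]

```text
clock: 7.0
position: [469.3, 383.0, 62.5]
ee_rot: [-0.379, 0.925, 0.001, 0.001]
contact_force: [0.4, 1.0, -6.6]
gripper_width: 42.6
```

```bash
python3 - <<'E'
from plan import *
s,p,psi=cur();print(p,np.degrees(psi))
plan([(*seat(1),24,None,3.5,20)])
E
```

```text
[469.27859268 383.00847811  62.50667623] 134.51908763396338
[[[0.07,0.07,1.93],[0,0,-0.0],3.5],[[0.06,0.07,1.92],[0,0,-0.0],3.5]]
end [467.4 383.1  24. ] 134.5 2
```

Request:
jog_arm:
  rows:
    - [[0,0,1.4],[0,0,0],3.5]
    - [[0,0,1.2],[0,0,0],3.5]
    - [[0,0,0.6],[0,0,0],3.5]
    - [[0,0,0.3],[0,0,0],3.5]
    - [[0,0,0],[0,0,0],3.5]

```text
clock: 7.62
position: [468.6, 382.1, 26.8]
ee_rot: [-0.379, 0.925, -0.0, -0.0]
contact_force: [-2.0, -2.3, -1.3]
gripper_width: 42.1
```

Request:
jog_arm:
  rows:
    - [[0,0,0.1],[0,0,0],3.5]
    - [[0,0,0],[0,0,0],6.0]
    - [[0,0,0],[0,0,0],7.0]
    - [[0,0,0],[0,0,0],7.0]

```text
clock: 8.12
position: [469.6, 383.2, 25.8]
ee_rot: [-0.379, 0.925, 0.0, 0.001]
contact_force: [-0.1, -1.3, 0.3]
gripper_width: 70.0
```

Request:
jog_arm:
  rows:
    - [[0,0,-2],[0,0,0],7.5]
    - [[0,0,-4],[0,0,0],8.5]
    - [[0,0,-4],[0,0,0],8.5]
    - [[0,0,-4],[0,0,0],8.5]

```text
clock: 8.62
position: [469.2, 382.7, 166.8]
ee_rot: [-0.379, 0.925, 0.0, 0.0]
contact_force: [0.2, 0.7, 0.5]
gripper_width: 84.7
```

```bash
python3 - <<'E'
from plan import *
s,p,psi=cur();print(p,np.degrees(psi))
tB=[616.2,-94.8]
plan([(*tB,160,np.degrees(-.155)+90,8.5),(*tB,60,None,8.5,33)])
E
```

```text
[469.1648454  382.67058963 166.76478275] 134.530206794911
[[[2.3,-4.43,0.07],[0,0,5.3],8.5],[[1.88,-4.63,0.07],[0,0,5.4],8.5],[[1.44,-4.79,0.06],[0,0,5.3],8.5],[[0.99,-4.9,0.07],[0,0,5.4],8.5],[[0.52,-4.96,0.07],[0,0,5.3],8.5],[[0.06,-5.0,0.07],[0,0,5.3],8.5],[[-0.4,-4.98,0.06],[0,0,5.4],8.5],[[-0.86,-4.92,0.07],[0,0,5.3],8.5],[[-1.32,-4.82,0.07],[0,0,5.4],8.5],[[-1.77,-4.67,0.07],[0,0,5.3],8.5]]
[[[0.0,-0.0,2.5],[0,0,-0.0],8.5],[[0.0,-0.0,2.5],[0,0,-0.0],8.5],[[0.0,-0.0,2.5],[0,0,-0.0],8.5],[[0.0,-0.0,2.5],[0,0,-0.0],8.5]]
end [616.2 -94.8  60. ] 81.1 14
```

Request:
jog_arm:
  rows:
    - [[2.3,-4.43,0.07],[0,0,5.3],8.5]
    - [[1.88,-4.63,0.07],[0,0,5.4],8.5]
    - [[1.44,-4.79,0.06],[0,0,5.3],8.5]
    - [[0.99,-4.9,0.07],[0,0,5.4],8.5]
    - [[0.52,-4.96,0.07],[0,0,5.3],8.5]
    - [[0.06,-5.0,0.07],[0,0,5.3],8.5]
    - [[-0.4,-4.98,0.06],[0,0,5.4],8.5]
    - [[-0.86,-4.92,0.07],[0,0,5.3],8.5]
    - [[-1.32,-4.82,0.07],[0,0,5.4],8.5]
    - [[-1.77,-4.67,0.07],[0,0,5.3],8.5]

```text
clock: 9.88
position: [616.7, -96.6, 158.7]
ee_rot: [0.079, 0.997, -0.0, 0.001]
contact_force: [0.5, 0.1, 0.4]
gripper_width: 85.3
```

Request:
jog_arm:
  rows:
    - [[0,0,2.5],[0,0,0],8.5]
    - [[0,0,2.5],[0,0,0],8.5]
    - [[0,0,2.5],[0,0,0],8.5]
    - [[0,0,2.5],[0,0,0],8.5]
    - [[0,0,0],[0,0,0],8.5]
    - [[0,0,0],[0,0,0],8.5]

```text
clock: 10.62
position: [617.0, -95.0, 59.5]
ee_rot: [0.077, 0.997, -0.0, 0.001]
contact_force: [0.3, -0.7, 0.7]
gripper_width: 85.1
```

```bash
python3 - <<'E'
from plan import *
from geo import *
s,p,psi=cur();print(p,np.degrees(psi))
im=eyes.get_image('top');crop('top',im,75,140,185,240,7,'g3.png',tube_lines(seat(1),CYAW,40))
crop('top',im,190,120,280,210,7,'g3b.png')
im=eyes.get_image('side');crop('side',im,190,90,280,190,7,'g3s.png',tube_lines(seat(1),CYAW,40))
E
```

```text
[616.9665324  -94.99357154  59.51694183] 81.15499909763915
```

View pics/g3.png

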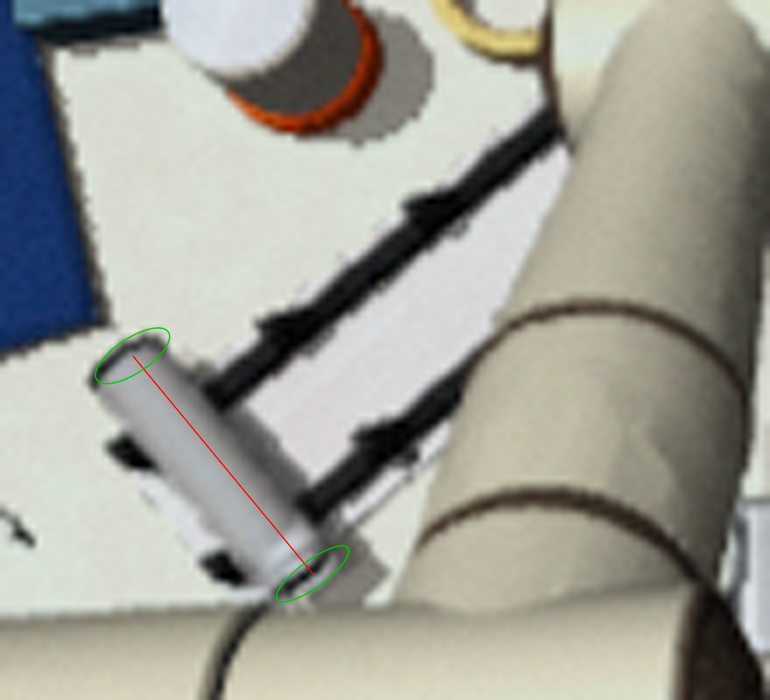

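View pics/g3b.png

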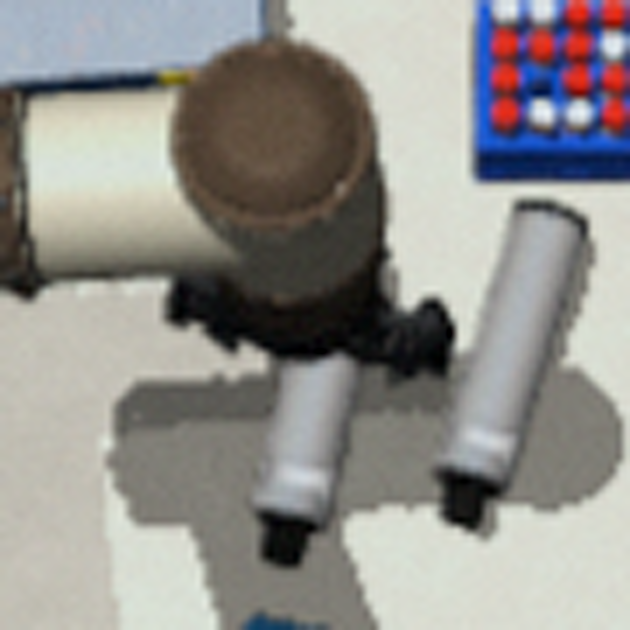

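View pics/g3s.png

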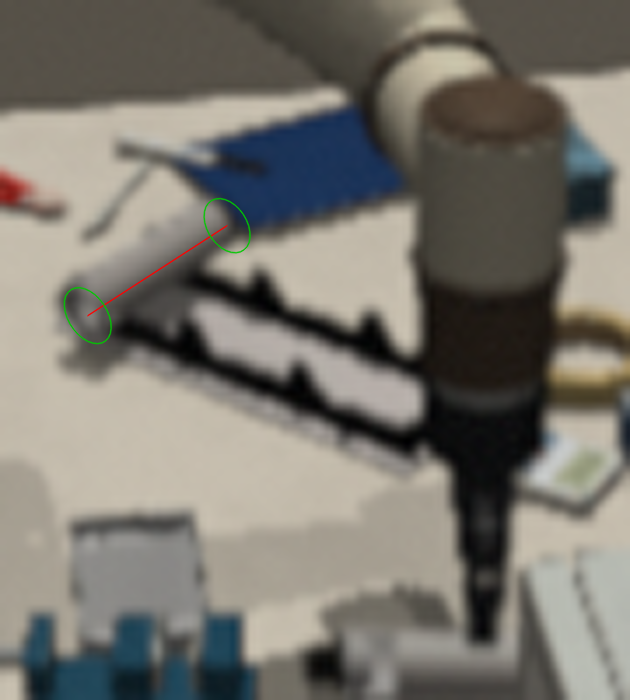

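Tube A lies in seat 1, with its outline within about 1 px of prediction. The gripper now straddles tube B.

Request:
jog_arm:
  rows:
    - [[0,0,2.4],[0,0,0],8.5]
    - [[0,0,2.0],[0,0,0],8.5]
    - [[0,0,1.0],[0,0,0],8.5]
    - [[0,0,0],[0,0,0],3.5]
    - [[0,0,0],[0,0,0],3.5]
    - [[0,0,0],[0,0,0],3.5]
    - [[0,0,0],[0,0,0],3.5]
    - [[0,0,0],[0,0,0],3.5]

```text
clock: 11.72
position: [616.8, -95.2, 6.0]
ee_rot: [0.077, 0.997, -0.0, 0.001]
contact_force: [-0.2, -1.5, 5.6]
gripper_width: 42.6
```

Request:
jog_arm:
  rows:
    - [[0,0,-2],[0,0,0],3.5]
    - [[0,0,-4],[0,0,0],3.5]
    - [[0,0,-4],[0,0,0],3.5]
    - [[0,0,-4],[0,0,0],3.5]
    - [[0,0,0],[0,0,0],3.5]

```text
clock: 12.35
position: [617.4, -94.5, 146.8]
ee_rot: [0.077, 0.997, 0.001, 0.003]
contact_force: [0.4, 0.5, -6.0]
gripper_width: 42.3
```

```bash
python3 - <<'E'
from plan import *
s,p,psi=cur();print(p,np.degrees(psi))
plan([(*seat(2),p[2],134.5,3.5),(*seat(2),60,None,3.5,42)],step=42)
E
```

```text
[617.39576212 -94.54416973 146.75126403] 81.12572792470701
[[[1.42,3.89,-0.0],[0,0,-5.3],3.5],[[1.05,4.01,-0.0],[0,0,-5.4],3.5],[[0.67,4.08,-0.0],[0,0,-5.3],3.5],[[0.29,4.13,-0.0],[0,0,-5.3],3.5],[[-0.1,4.14,-0.0],[0,0,-5.4],3.5],[[-0.48,4.11,-0.0],[0,0,-5.3],3.5],[[-0.86,4.05,-0.0],[0,0,-5.4],3.5],[[-1.24,3.95,-0.0],[0,0,-5.3],3.5],[[-1.59,3.83,-0.0],[0,0,-5.3],3.5],[[-1.95,3.65,-0.0],[0,0,-5.4],3.5]]
[[[0.0,0.0,2.89],[0,0,-0.0],3.5],[[0.0,0.0,2.89],[0,0,-0.0],3.5],[[0.0,0.0,2.9],[0,0,-0.0],3.5]]
end [537.5 311.7  60. ] 134.5 13
```

Request:
jog_arm:
  rows:
    - [[1.42,3.89,0],[0,0,-5.3],3.5]
    - [[1.05,4.01,0],[0,0,-5.4],3.5]
    - [[0.67,4.08,0],[0,0,-5.3],3.5]
    - [[0.29,4.13,0],[0,0,-5.3],3.5]
    - [[-0.1,4.14,0],[0,0,-5.4],3.5]
    - [[-0.48,4.11,0],[0,0,-5.3],3.5]
    - [[-0.86,4.05,0],[0,0,-5.4],3.5]
    - [[-1.24,3.95,0],[0,0,-5.3],3.5]
    - [[-1.59,3.83,0],[0,0,-5.3],3.5]
    - [[-1.95,3.65,0],[0,0,-5.4],3.5]

```text
clock: 13.6
position: [533.6, 311.5, 140.6]
ee_rot: [-0.38, 0.925, -0.0, -0.003]
contact_force: [0.6, -0.7, -5.2]
gripper_width: 42.2
```

Request:
jog_arm:
  rows:
    - [[0,0,2.9],[0,0,0],3.5]
    - [[0,0,2.9],[0,0,0],3.5]
    - [[0,0,2.6],[0,0,0],3.5]
    - [[0,0,0],[0,0,0],3.5]
    - [[0,0,0],[0,0,0],3.5]
    - [[0,0,0],[0,0,0],3.5]

```text
clock: 14.35
position: [536.6, 311.8, 61.5]
ee_rot: [-0.379, 0.925, 0.0, 0.001]
contact_force: [-0.5, -0.8, -5.7]
gripper_width: 42.1
```

```bash
python3 - <<'E'
from plan import *
s,p,psi=cur();print(p,np.degrees(psi))
plan([(*seat(2),25,None,3.5,12)])
E
```

```text
[536.60384586 311.76713916  61.51356949] 134.52256213651273
[[[-0.01,-0.02,0.91],[0,0,-0.0],3.5],[[-0.02,-0.01,0.92],[0,0,-0.0],3.5],[[-0.01,-0.02,0.91],[0,0,-0.0],3.5],[[-0.02,-0.01,0.91],[0,0,-0.0],3.5]]
end [537.5 311.8  25. ] 134.5 4
```

Request:
jog_arm:
  rows:
    - [[0,0,1.4],[0,0,0],3.5]
    - [[0,0,1.2],[0,0,0],3.5]
    - [[0,0,0.6],[0,0,0],3.5]
    - [[0,0,0.3],[0,0,0],3.5]
    - [[0,0,0],[0,0,0],3.5]
    - [[0,0,0],[0,0,0],3.5]

```text
clock: 15.1
position: [536.4, 311.6, 25.7]
ee_rot: [-0.379, 0.925, 0.0, 0.001]
contact_force: [-0.5, -0.4, -5.6]
gripper_width: 42.3
```

Request:
jog_arm:
  rows:
    - [[0,0,0.2],[0,0,0],3.5]
    - [[0,0,0.1],[0,0,0],3.5]
    - [[0,0,0],[0,0,0],3.5]

```text
clock: 15.48
position: [536.5, 311.7, 25.2]
ee_rot: [-0.379, 0.925, 0.0, 0.001]
contact_force: [-4.2, -2.6, 6.8]
gripper_width: 42.5
```

Request:
jog_arm:
  rows:
    - [[0,0,0],[0,0,0],6.0]
    - [[0,0,0],[0,0,0],7.0]
    - [[0,0,0],[0,0,0],7.0]
    - [[0,0,-2],[0,0,0],7.0]
    - [[0,0,-4],[0,0,0],8.5]
    - [[0,0,-4],[0,0,0],8.5]
    - [[0,0,-4],[0,0,0],8.5]
    - [[0,0,0],[0,0,0],8.5]

```text
clock: 16.48
position: [538.0, 312.8, 166.7]
ee_rot: [-0.379, 0.925, 0.001, 0.004]
contact_force: [0.3, 0.6, 0.1]
gripper_width: 85.0
```

```bash
python3 - <<'E'
from plan import *
s,p,psi=cur();print(p,np.degrees(psi))
tC=[642.1,-199.6]
plan([(570,-100,166,None,8.5),(*tC,150,np.degrees(-.243)+90,8.5),(*tC,60,None,8.5,33)])
E
```

```text
[538.03181682 312.81938647 166.7464135 ] 134.56191100581137
[[[2.97,-3.52,0.01],[0,0,-0.0],8.5],[[2.96,-3.51,0.01],[0,0,-0.0],8.5],[[2.97,-3.52,0.0],[0,0,-0.0],8.5],[[2.96,-3.52,0.01],[0,0,-0.0],8.5],[[2.97,-3.52,0.01],[0,0,-0.0],8.5],[[2.96,-3.51,0.01],[0,0,-0.0],8.5],[[2.97,-3.52,0.01],[0,0,-0.0],8.5],[[2.96,-3.52,0.01],[0,0,-0.0],8.5],[[2.97,-3.52,0.0],[0,0,-0.0],8.5],[[0.26,-1.74,0.23],[0,0,8.4],8.5]]
[[[0.01,-1.75,0.23],[0,0,8.3],8.5],[[-0.24,-1.74,0.23],[0,0,8.4],8.5],[[-0.5,-1.69,0.23],[0,0,8.3],8.5],[[-0.73,-1.59,0.23],[0,0,8.4],8.5],[[-0.96,-1.47,0.23],[0,0,8.3],8.5],[[-1.17,-1.32,0.22],[0,0,8.4],8.5],[[0.0,0.0,3.0],[0,0,-0.0],8.5],[[0.0,0.0,3.0],[0,0,-0.0],8.5],[[0.0,0.0,3.0],[0,0,-0.0],8.5]]
end [ 642.1 -199.6   60. ] 76.1 19
```

Request:
jog_arm:
  rows:
    - [[2.97,-3.52,0],[0,0,0],8.5]
    - [[2.97,-3.52,0],[0,0,0],8.5]
    - [[2.97,-3.52,0],[0,0,0],8.5]
    - [[2.97,-3.52,0],[0,0,0],8.5]
    - [[2.97,-3.52,0],[0,0,0],8.5]
    - [[2.97,-3.52,0],[0,0,0],8.5]
    - [[2.97,-3.52,0],[0,0,0],8.5]
    - [[2.97,-3.52,0],[0,0,0],8.5]
    - [[2.97,-3.52,0],[0,0,0],8.5]
    - [[0.26,-1.74,0.23],[0,0,8.4],8.5]

```text
clock: 17.73
position: [577.2, -118.7, 159.3]
ee_rot: [-0.307, 0.952, 0.0, -0.001]
contact_force: [0.1, -0.0, -0.9]
gripper_width: 84.8
```

Request:
jog_arm:
  rows:
    - [[0,-1.75,0.2],[0,0,8.3],8.5]
    - [[-0.24,-1.74,0.2],[0,0,8.4],8.5]
    - [[-0.5,-1.69,0.2],[0,0,8.3],8.5]
    - [[-0.73,-1.59,0.2],[0,0,8.4],8.5]
    - [[-0.96,-1.47,0.2],[0,0,8.3],8.5]
    - [[-1.17,-1.32,0.2],[0,0,8.4],8.5]
    - [[0,0,3],[0,0,0],8.5]
    - [[0,0,3],[0,0,0],8.5]
    - [[0,0,3],[0,0,0],8.5]
    - [[0,0,0],[0,0,0],8.5]

```text
clock: 18.98
position: [637.2, -201.3, 54.3]
ee_rot: [0.122, 0.993, 0.0, -0.004]
contact_force: [0.3, -0.2, -0.9]
gripper_width: 85.0
```

```bash
python3 - <<'E'
from plan import *
from geo import *
s,p,psi=cur();print(p,np.degrees(psi))
im=eyes.get_image('top');crop('top',im,75,140,185,240,7,'g4.png',tube_lines(seat(2),CYAW,40))
crop('top',im,200,120,300,210,7,'g4b.png')
E
```

```text
[ 637.24750211 -201.26917106   54.3377402 ] 75.99517647562807
```

View pics/g4.png

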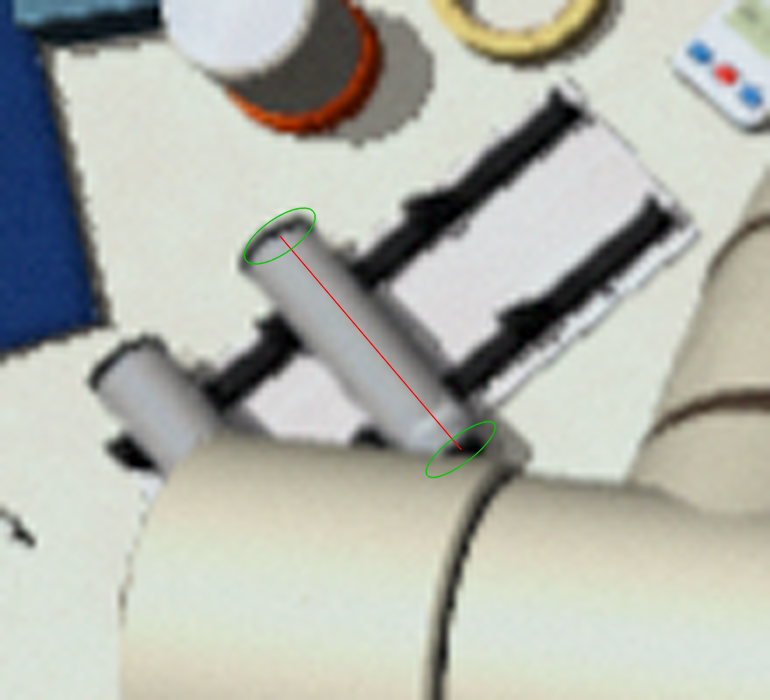

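View pics/g4b.png

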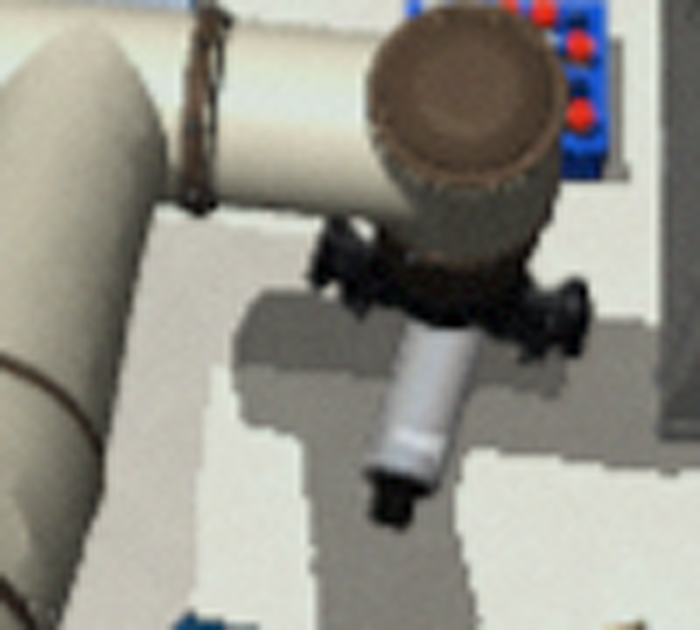

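Request:
jog_arm:
  rows:
    - [[0,0,0],[0,0,0],8.5]
    - [[0,0,0],[0,0,0],8.5]

```text
clock: 19.27
position: [640.7, -201.7, 59.8]
ee_rot: [0.122, 0.993, -0.0, 0.001]
contact_force: [-0.2, -0.6, 0.6]
gripper_width: 85.4
```

Request:
jog_arm:
  rows:
    - [[0,0.2,2.4],[0,0,0],8.5]
    - [[0,0,2.0],[0,0,0],8.5]
    - [[0,0,1.0],[0,0,0],8.5]
    - [[0,0,0],[0,0,0],3.5]
    - [[0,0,0],[0,0,0],3.5]
    - [[0,0,0],[0,0,0],3.5]
    - [[0,0,0],[0,0,0],3.5]
    - [[0,0,0],[0,0,0],3.5]

```text
clock: 20.27
position: [641.1, -200.2, 5.9]
ee_rot: [0.121, 0.993, -0.0, 0.001]
contact_force: [-0.4, -2.2, 6.1]
gripper_width: 42.4
```

Request:
jog_arm:
  rows:
    - [[0,0,-2],[0,0,0],3.5]
    - [[0,0,-4],[0,0,0],3.5]
    - [[0,0,-4],[0,0,0],3.5]
    - [[0,0,-4],[0,0,0],3.5]
    - [[0,0,0],[0,0,0],3.5]

```text
clock: 20.9
position: [641.8, -199.4, 146.4]
ee_rot: [0.122, 0.993, 0.0, 0.003]
contact_force: [0.3, 0.3, -6.5]
gripper_width: 42.2
```

```bash
python3 - <<'E'
from plan import *
s,p,psi=cur();print(p,np.degrees(psi))
plan([(*seat(3),p[2],134.5,3.5),(*seat(3),60,None,3.5,42)],step=42)
E
```

```text
[ 641.75839159 -199.4087691   146.43802422] 76.02545458287041
[[[1.27,3.8,-0.0],[0,0,-5.3],3.5],[[0.91,3.91,-0.0],[0,0,-5.3],3.5],[[0.54,3.97,-0.0],[0,0,-5.3],3.5],[[0.18,4.01,-0.0],[0,0,-5.4],3.5],[[-0.2,4.0,-0.0],[0,0,-5.3],3.5],[[-0.57,3.97,-0.0],[0,0,-5.3],3.5],[[-0.94,3.9,-0.0],[0,0,-5.3],3.5],[[-1.29,3.8,-0.0],[0,0,-5.3],3.5],[[-1.63,3.66,-0.0],[0,0,-5.3],3.5],[[-1.97,3.5,-0.0],[0,0,-5.4],3.5]]
[[[-2.29,3.29,-0.0],[0,0,-5.3],3.5],[[0.0,0.0,2.88],[0,0,-0.0],3.5],[[0.0,0.0,2.88],[0,0,-0.0],3.5],[[0.0,0.0,2.88],[0,0,-0.0],3.5]]
end [607.5 240.4  60. ] 134.5 14
```

Request:
jog_arm:
  rows:
    - [[1.27,3.8,0],[0,0,-5.3],3.5]
    - [[0.91,3.91,0],[0,0,-5.3],3.5]
    - [[0.54,3.97,0],[0,0,-5.3],3.5]
    - [[0.18,4.0,0],[0,0,-5.4],3.5]
    - [[-0.2,4.0,0],[0,0,-5.3],3.5]
    - [[-0.57,3.97,0],[0,0,-5.3],3.5]
    - [[-0.94,3.9,0],[0,0,-5.3],3.5]
    - [[-1.29,3.8,0],[0,0,-5.3],3.5]
    - [[-1.63,3.66,0],[0,0,-5.3],3.5]
    - [[-1.97,3.5,0],[0,0,-5.4],3.5]

```text
clock: 22.15
position: [606.6, 200.8, 139.9]
ee_rot: [-0.337, 0.942, 0.0, -0.004]
contact_force: [0.4, -0.3, -5.9]
gripper_width: 42.7
```

Request:
jog_arm:
  rows:
    - [[-2.29,3.29,0],[0,0,-5.3],3.5]
    - [[0,0,2.9],[0,0,0],3.5]
    - [[0,0,2.9],[0,0,0],3.5]
    - [[0,0,2.7],[0,0,0],3.5]
    - [[0,0,0],[0,0,0],3.5]
    - [[0,0,0],[0,0,0],3.5]
    - [[0,0,0],[0,0,0],3.5]

```text
clock: 23.02
position: [606.7, 240.5, 60.3]
ee_rot: [-0.379, 0.925, 0.0, 0.001]
contact_force: [1.1, 1.0, -5.7]
gripper_width: 42.5
```

```bash
python3 - <<'E'
from plan import *
s,p,psi=cur();print(p,np.degrees(psi),s['gripper_width'])
plan([(*seat(3),25,None,3.5,12)])
E
```

```text
[606.6855633  240.51493698  60.32334884] 134.53228718320574 42.46970330868981
[[[-0.02,-0.02,1.18],[0,0,-0.0],3.5],[[-0.01,-0.03,1.17],[0,0,-0.0],3.5],[[-0.02,-0.02,1.18],[0,0,-0.0],3.5]]
end [607.5 240.4  25. ] 134.5 3
```

Request:
jog_arm:
  rows:
    - [[0,0,1.4],[0,0,0],3.5]
    - [[0,0,1.2],[0,0,0],3.5]
    - [[0,0,0.6],[0,0,0],3.5]
    - [[0,0,0.3],[0,0,0],3.5]
    - [[0,0,0.1],[0,0,0],3.5]
    - [[0,0,0],[0,0,0],3.5]

```text
clock: 23.78
position: [605.2, 239.5, 25.1]
ee_rot: [-0.379, 0.925, -0.0, -0.001]
contact_force: [-6.0, -1.0, 4.5]
gripper_width: 42.3
```

Request:
jog_arm:
  rows:
    - [[0,0,0],[0,0,0],6.0]
    - [[0,0,0],[0,0,0],7.0]
    - [[0,0,0],[0,0,0],7.0]
    - [[0,0,-2],[0,0,0],7.0]
    - [[0,0,-4],[0,0,0],8.5]
    - [[0,0,-4],[0,0,0],8.5]
    - [[0,0,-4],[0,0,0],8.5]
    - [[0,0,0],[0,0,0],8.5]

```text
clock: 24.78
position: [608.4, 241.3, 168.0]
ee_rot: [-0.379, 0.925, 0.0, 0.005]
contact_force: [-0.2, 0.7, -0.4]
gripper_width: 85.1
```

```bash
python3 - <<'E'
from plan import *
from geo import *
im=eyes.get_image('top');crop('top',im,75,140,185,240,7,'g5.png')
crop('top',im,240,195,320,260,9,'g5b.png')
im=eyes.get_image('side');crop('side',im,190,90,280,190,7,'g5s.png')
print(nets.boxes_of('top','chock_a'))
E
```

```text
[{'position': [0.501, 0.607], 'conf': 0.85}, {'position': [0.55, 0.6138], 'conf': 0.84}, {'position': [0.6426, 0.5729], 'conf': 0.82}, {'position': [0.5607, 0.5839], 'conf': 0.79}, {'position': [0.723, 0.5573], 'conf': 0.68}, {'position': [0.7967, 0.6214], 'conf': 0.68}]
```

View pics/g5.png

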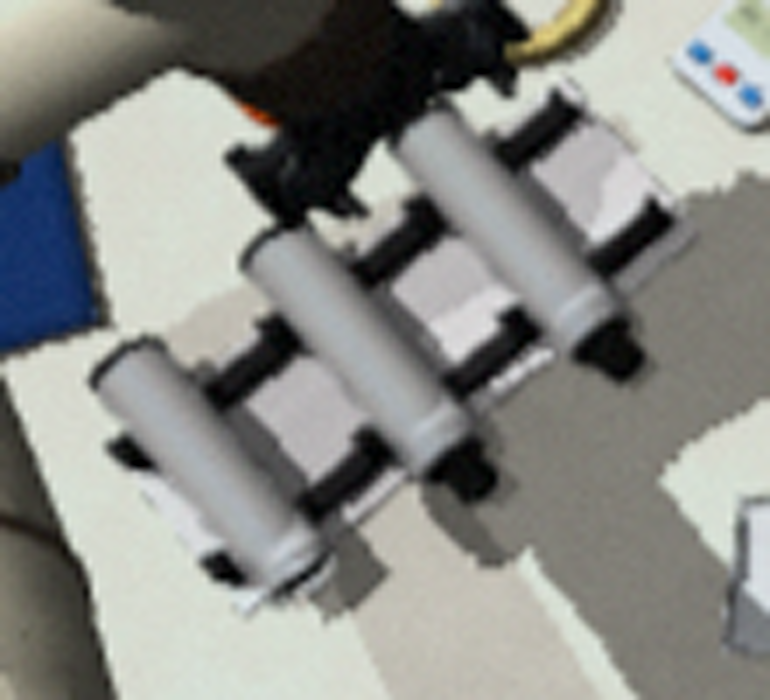

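View pics/g5b.png

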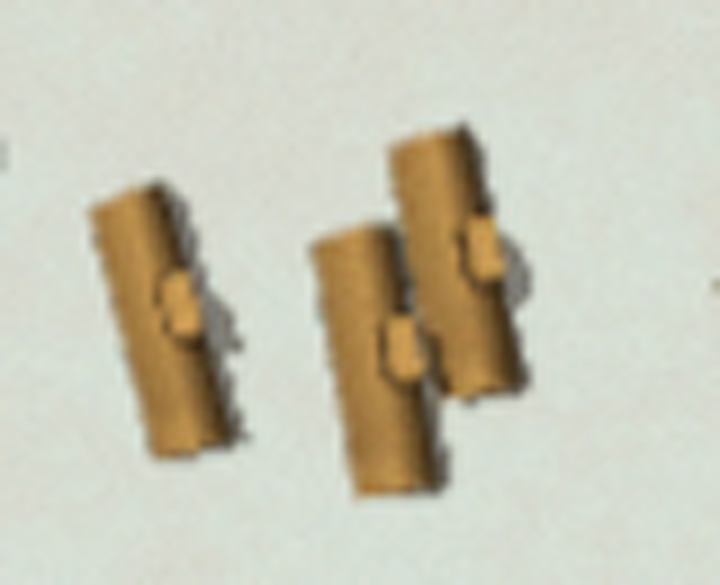

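View pics/g5s.png

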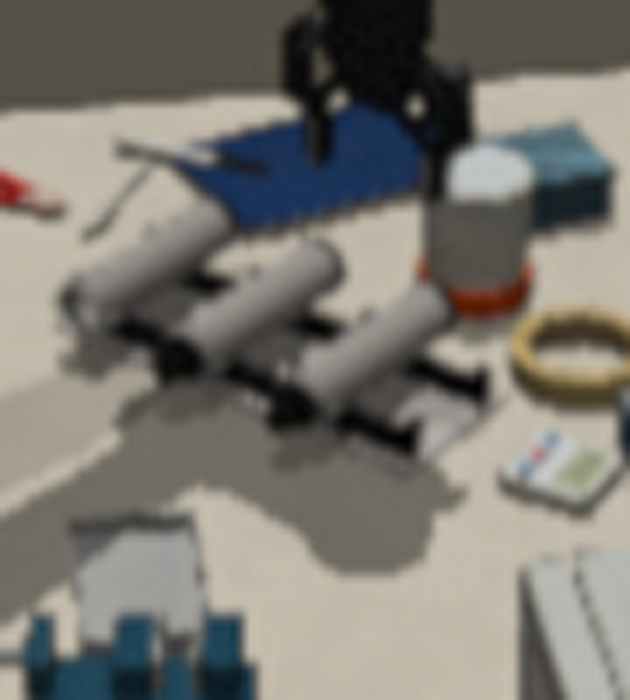

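```bash
python3 - <<'E'
from plan import *
from geo import *
im=eyes.get_image('top');L=[]
o=np.array([240,195])
for g,e in [((184,304),((92,208),(152,456))),((406,349),((313,245),(357,492))),((488,248),((390,148),(447,396)))]:
    G=unproj('top',np.array(g)/9+o-.5,58)[0]; E=unproj('top',np.array(e)/9+o-.5,0)
    d=E[0]-E[1]; yaw=np.arctan2(d[1],d[0]); orig=G[:2]+9*np.array([-np.sin(yaw),np.cos(yaw)])
    print(G.round(1),round(yaw,3),orig.round(1),np.linalg.norm(d).round(1),'psi grip',np.degrees(yaw).round(1))
    L+=chock_lines(orig,yaw)
crop('top',im,240,195,320,260,9,'g6.png',L)
E
```

```text
[ 404.4 -197.7   58. ] 0.279 [ 401.9 -189.1] 107.8 psi grip 16.0
[ 389.9 -288.2   58. ] 0.205 [ 388.1 -279.4] 105.2 psi grip 11.7
[ 432.3 -320.7   58. ] 0.248 [ 430.1 -311.9] 107.8 psi grip 14.2
```

View pics/g6.png

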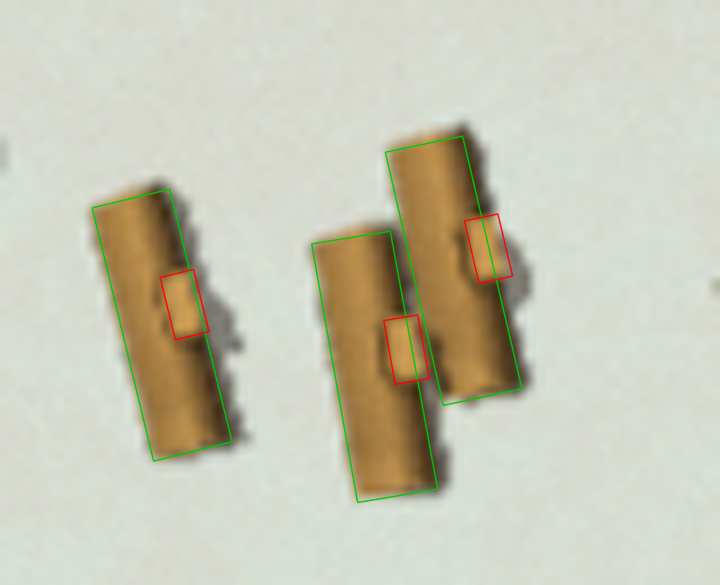

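```bash
python3 - <<'E'
from plan import *
s,p,psi=cur();print(s['joints'].round(2),np.degrees(psi))
g=[404.4,-197.7]
plan([(480,100,168,None,5.0),(*g,120,16,5.0),(*g,60,None,5.0,30)],step=48)
E
```

```text
[ 0.62  0.48 -0.02 -0.   -1.07 -1.42] 134.51935453853105
[[[4.68,-0.29,-0.15],[0,0,-0.0],5.0],[[4.69,-0.3,-0.16],[0,0,-0.0],5.0],[[4.68,-0.29,-0.15],[0,0,-0.0],5.0],[[4.69,-0.29,-0.16],[0,0,-0.0],5.0],[[3.28,-1.99,0.6],[0,0,-7.7],5.0],[[3.52,-1.53,0.6],[0,0,-7.7],5.0],[[3.7,-1.05,0.6],[0,0,-7.7],5.0],[[3.8,-0.55,0.6],[0,0,-7.6],5.0],[[3.84,-0.03,0.6],[0,0,-7.7],5.0],[[3.81,0.48,0.6],[0,0,-7.7],5.0]]
[[[3.71,0.98,0.6],[0,0,-7.7],5.0],[[3.55,1.47,0.6],[0,0,-7.7],5.0],[[-0.0,0.0,2.0],[0,0,-0.0],5.0],[[-0.0,0.0,2.0],[0,0,-0.0],5.0],[[-0.0,0.0,2.0],[0,0,-0.0],5.0]]
end [ 404.4 -197.7   60. ] 196.0 15
```

Request:
jog_arm:
  rows:
    - [[4.68,-0.29,-0.15],[0,0,0],5]
    - [[4.68,-0.29,-0.15],[0,0,0],5]
    - [[4.68,-0.29,-0.15],[0,0,0],5]
    - [[4.68,-0.29,-0.15],[0,0,0],5]
    - [[3.28,-1.99,0.6],[0,0,-7.7],5]
    - [[3.52,-1.53,0.6],[0,0,-7.7],5]
    - [[3.7,-1.05,0.6],[0,0,-7.7],5]
    - [[3.8,-0.55,0.6],[0,0,-7.6],5]
    - [[3.84,0,0.6],[0,0,-7.7],5]
    - [[3.81,0.48,0.6],[0,0,-7.7],5]

```text
clock: 26.22
position: [422.7, -123.9, 132.1]
ee_rot: [0.713, -0.702, -0.001, 0.001]
contact_force: [1.0, -0.1, -0.7]
gripper_width: 50.4
```

Request:
jog_arm:
  rows:
    - [[3.71,0.98,0.6],[0,0,-7.7],5]
    - [[3.55,1.47,0.6],[0,0,-7.7],5]
    - [[0,0,2],[0,0,0],5]
    - [[0,0,2],[0,0,0],5]
    - [[0,0,1],[0,0,0],5]
    - [[0,0,0],[0,0,0],5]
    - [[0,0,0],[0,0,0],5]
    - [[0,0,0],[0,0,0],5]

```text
clock: 27.22
position: [405.5, -197.1, 71.9]
ee_rot: [0.799, -0.601, 0.001, -0.0]
contact_force: [0.4, 1.1, -0.1]
gripper_width: 50.0
```

```bash
python3 - <<'E'
from plan import *
from geo import *
s,p,psi=cur();print(p,np.degrees(psi))
plan([(404.4,-197.7,p[2],16,5.0)])
im=eyes.get_image('side');crop('side',im,170,170,270,260,7,'g7.png')
im=eyes.get_image('top');crop('top',im,220,190,320,260,7,'g7t.png')
E
```

```text
[ 405.47785443 -197.12240708   71.85083202] -163.9471093890169
[[[0.03,0.12,-0.0],[0,0,0.1],5.0]]
end [ 404.4 -197.7   71.9] -164.0 1
```

View pics/g7.png

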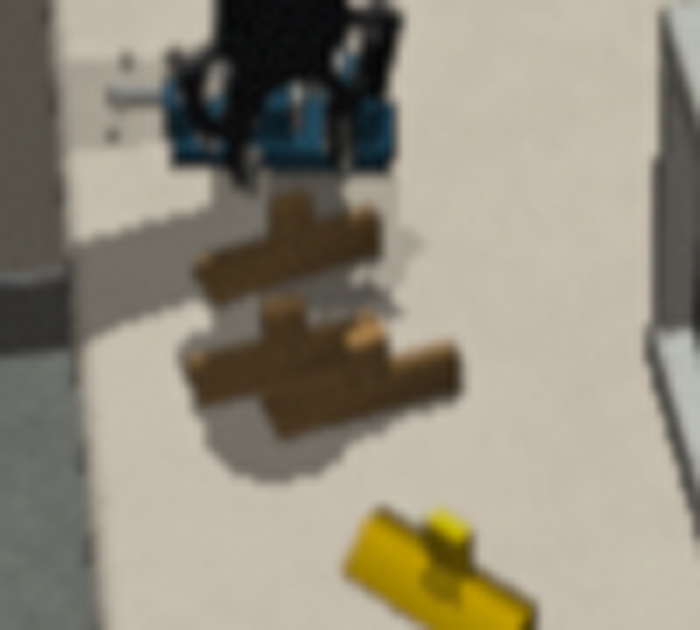

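View pics/g7t.png

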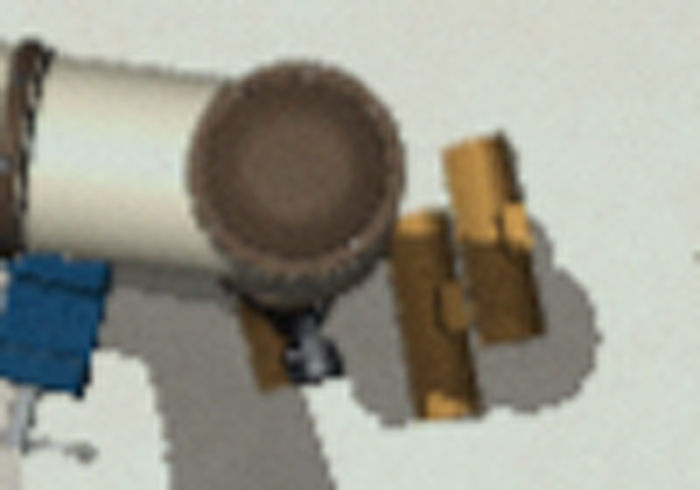

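Request:
jog_arm:
  rows:
    - [[0,0.1,1.6],[0,0,0],5]
    - [[0,0,1.4],[0,0,0],5]
    - [[0,0,0.8],[0,0,0],5]
    - [[0,0,0],[0,0,0],5]
    - [[0,0,0],[0,0,0],1.5]
    - [[0,0,0],[0,0,0],1.5]
    - [[0,0,0],[0,0,0],1.5]
    - [[0,0,0],[0,0,0],1.5]

```text
clock: 28.32
position: [404.6, -197.6, 33.9]
ee_rot: [0.799, -0.601, 0.001, -0.0]
contact_force: [0.1, 0.2, 6.7]
gripper_width: 25.0
```

Request:
jog_arm:
  rows:
    - [[0,0,-2],[0,0,0],1.5]
    - [[0,0,-4],[0,0,0],1.5]
    - [[0,0,-4],[0,0,0],1.5]
    - [[0,0,-3],[0,0,0],1.5]
    - [[0,0,0],[0,0,0],1.5]

```text
clock: 28.95
position: [405.2, -197.5, 165.1]
ee_rot: [0.799, -0.602, 0.002, -0.001]
contact_force: [1.2, -1.0, -2.3]
gripper_width: 24.4
```

```bash
cat >> plan.py <<'E'
def cpre(k,d=41.5): return cr(0,Y0+100*(2-k)-d-9)
E
python3 - <<'E'
from plan import *
s,p,psi=cur();print(p,np.degrees(psi),s['gripper_width'])
t=cpre(1);print(t)
plan([(430,150,p[2],None,1.5),(*t,p[2],44.5,1.5),(*t,80,None,1.5,28)],step=48)
E
```

```text
[ 405.15630609 -197.50746631  165.08712608] -163.97933955502816 24.443792183687115
[502.75563412 347.03332537]
[[[-4.09,-1.5,-0.0],[0,0,-0.0],1.5],[[-4.09,-1.49,-0.0],[0,0,-0.0],1.5],[[-4.09,-1.5,-0.0],[0,0,-0.0],1.5],[[-4.09,-1.5,-0.0],[0,0,-0.0],1.5],[[-4.09,-1.5,-0.0],[0,0,-0.0],1.5],[[-4.09,-1.49,-0.0],[0,0,-0.0],1.5],[[-4.09,-1.5,-0.0],[0,0,-0.0],1.5],[[-4.09,-1.5,-0.0],[0,0,-0.0],1.5],[[-3.39,-2.49,-0.0],[0,0,-5.7],1.5],[[-3.12,-2.81,-0.0],[0,0,-5.7],1.5]]
[[[-2.82,-3.1,-0.0],[0,0,-5.7],1.5],[[-2.51,-3.37,-0.0],[0,0,-5.7],1.5],[[-2.16,-3.61,-0.0],[0,0,-5.7],1.5],[[0.0,0.0,2.13],[0,0,-0.0],1.5],[[0.0,0.0,2.12],[0,0,-0.0],1.5],[[0.0,0.0,2.13],[0,0,-0.0],1.5],[[0.0,0.0,2.13],[0,0,-0.0],1.5]]
end [502.8 347.1  80. ] -135.5 17
```

Request:
jog_arm:
  rows:
    - [[-4.09,-1.5,0],[0,0,0],1.5]
    - [[-4.09,-1.5,0],[0,0,0],1.5]
    - [[-4.09,-1.5,0],[0,0,0],1.5]
    - [[-4.09,-1.5,0],[0,0,0],1.5]
    - [[-4.09,-1.5,0],[0,0,0],1.5]
    - [[-4.09,-1.5,0],[0,0,0],1.5]
    - [[-4.09,-1.5,0],[0,0,0],1.5]
    - [[-4.09,-1.5,0],[0,0,0],1.5]
    - [[-3.39,-2.49,0],[0,0,-5.7],1.5]
    - [[-3.12,-2.81,0],[0,0,-5.7],1.5]

```text
clock: 30.2
position: [457.2, 229.8, 161.3]
ee_rot: [0.855, -0.518, -0.001, 0.002]
contact_force: [1.5, 0.1, -0.9]
gripper_width: 24.9
```

Request:
jog_arm:
  rows:
    - [[-2.82,-3.1,0],[0,0,-5.7],1.5]
    - [[-2.51,-3.37,0],[0,0,-5.7],1.5]
    - [[-2.16,-3.61,0],[0,0,-5.7],1.5]
    - [[0,0,2.4],[0,0,0],1.5]
    - [[0,0,2.4],[0,0,0],1.5]
    - [[0,0,2.2],[0,0,0],1.5]
    - [[0,0,0],[0,0,0],1.5]
    - [[0,0,0],[0,0,0],1.5]
    - [[0,0,0],[0,0,0],1.5]

```text
clock: 31.32
position: [502.1, 347.6, 94.1]
ee_rot: [0.922, -0.386, 0.0, -0.001]
contact_force: [0.8, 0.1, -1.7]
gripper_width: 24.5
```

```bash
python3 - <<'E'
from plan import *
from geo import *
s,p,psi=cur();print(p,np.degrees(psi),s['gripper_width'],s['contact_force'])
t=cpre(1);plan([(*t,p[2],44.5,1.5)])
im=eyes.get_image('side');crop('side',im,170,90,270,180,7,'g8.png')
im=eyes.get_image('top');crop('top',im,75,140,185,240,7,'g8t.png')
E
```

```text
[502.09848921 347.63519484  94.09036774] -135.4690327140034 24.47795077283747 [ 0.79033434  0.1484798  -1.67973427]
[[[0.09,-0.0,-0.0],[0,0,0.0],1.5]]
end [502.7 347.   94.1] -135.5 1
```

View pics/g8.png

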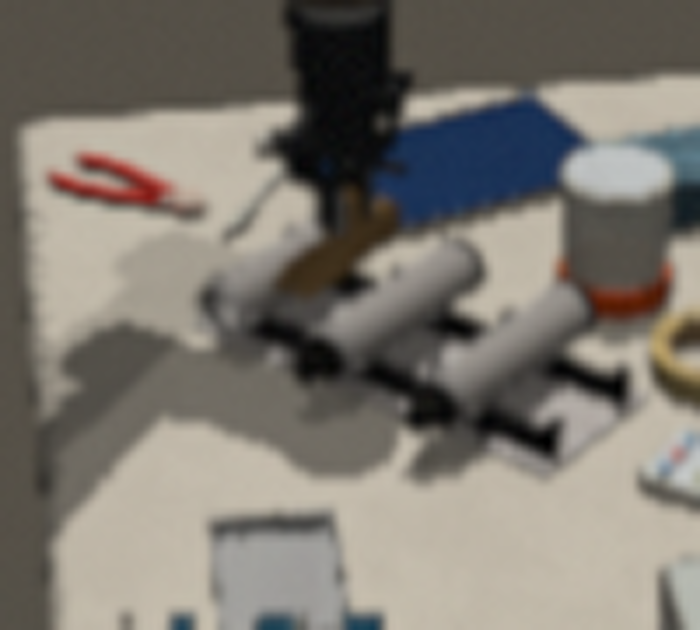

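View pics/g8t.png

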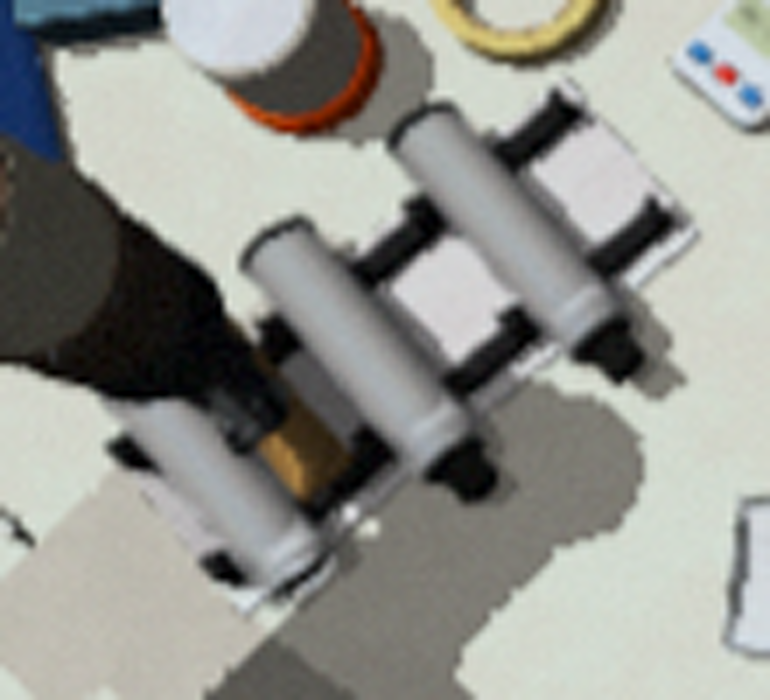

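The chock is held square over the land of seat 1, between tubes A and B. I'll lower it.

Request:
jog_arm:
  rows:
    - [[0.1,0,1.5],[0,0,0],1.5]
    - [[0,0,1.2],[0,0,0],1.5]
    - [[0,0,0.7],[0,0,0],1.5]
    - [[0,0,0.3],[0,0,0],1.5]
    - [[0,0,0],[0,0,0],1.5]
    - [[0,0,0],[0,0,0],1.5]

```text
clock: 32.17
position: [502.0, 346.3, 55.9]
ee_rot: [0.922, -0.387, -0.0, 0.0]
contact_force: [-2.4, 0.2, -3.5]
gripper_width: 25.1
```

Request:
jog_arm:
  rows:
    - [[0,0,0.2],[0,0,0],1.5]
    - [[0,0,0],[0,0,0],1.5]

```text
clock: 32.42
position: [502.4, 346.7, 54.5]
ee_rot: [0.922, -0.386, 0.0, -0.0]
contact_force: [-4.1, 1.1, 0.1]
gripper_width: 24.7
```

Request:
jog_arm:
  rows:
    - [[-0.1,0,0],[0,0,0],1.5]
    - [[-0.1,0,0.1],[0,0,0],1.5]
    - [[-0.1,0,0],[0,0,0],1.5]
    - [[-0.1,0,0],[0,0,0],1.5]
    - [[-0.1,0,0],[0,0,0],1.5]
    - [[0,0,0],[0,0,0],1.5]

```text
clock: 33.17
position: [500.0, 350.2, 54.3]
ee_rot: [0.922, -0.386, 0.001, -0.001]
contact_force: [2.1, -3.7, 4.6]
gripper_width: 24.6
```

Request:
jog_arm:
  rows:
    - [[-0.1,0,0],[0,0,0],1.5]
    - [[-0.1,0,0],[0,0,0],1.5]
    - [[0,0,0],[0,0,0],1.5]

```text
clock: 33.55
position: [498.7, 351.7, 54.3]
ee_rot: [0.922, -0.386, 0.001, -0.001]
contact_force: [2.5, -2.7, 5.7]
gripper_width: 24.3
```

Request:
jog_arm:
  rows:
    - [[-0.1,0,0],[0,0,0],1.5]
    - [[-0.1,0,0],[0,0,0],1.5]
    - [[0,0,0],[0,0,0],1.5]

```text
clock: 33.92
position: [497.3, 353.4, 54.4]
ee_rot: [0.922, -0.386, 0.001, -0.001]
contact_force: [2.7, -2.4, 5.8]
gripper_width: 24.7
```

Request:
jog_arm:
  rows:
    - [[-0.1,0,0],[0,0,0],1.5]
    - [[-0.1,0,0],[0,0,0],1.5]
    - [[0,0,0],[0,0,0],1.5]

```text
clock: 34.3
position: [495.9, 354.9, 54.4]
ee_rot: [0.923, -0.386, 0.001, -0.001]
contact_force: [2.4, -1.8, 5.5]
gripper_width: 24.9
```

Request:
jog_arm:
  rows:
    - [[-0.1,0,0],[0,0,0],1.5]
    - [[-0.1,0,0],[0,0,0],1.5]
    - [[0,0,0],[0,0,0],1.5]

```text
clock: 34.67
position: [494.5, 356.4, 54.3]
ee_rot: [0.923, -0.386, 0.001, -0.001]
contact_force: [2.5, -1.4, 5.8]
gripper_width: 24.3
```

Request:
jog_arm:
  rows:
    - [[-0.1,0,0],[0,0,0],1.5]
    - [[-0.1,0,0],[0,0,0],1.5]
    - [[0,0,0],[0,0,0],1.5]

```text
clock: 35.05
position: [493.7, 357.1, 54.4]
ee_rot: [0.922, -0.386, 0.001, -0.001]
contact_force: [5.7, -4.2, 5.4]
gripper_width: 24.9
```

```bash
python3 - <<'E'
from plan import *
from geo import *
s,p,psi=cur();print(p,np.degrees(psi),s['gripper_width'],s['contact_force'])
im=eyes.get_image('side');crop('side',im,190,100,270,170,9,'g9.png')
im=eyes.get_image('top');crop('top',im,80,170,160,240,9,'g9t.png')
E
```

```text
[493.66877549 357.13592348  54.41634772] -135.43015883862304 24.929422827301554 [ 5.65966016 -4.19156459  5.38861838]
```

View pics/g9.png

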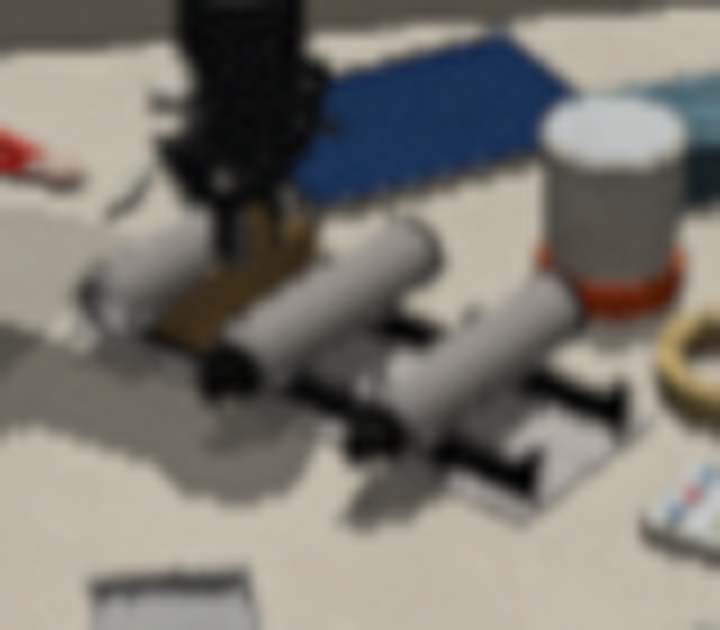

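View pics/g9t.png

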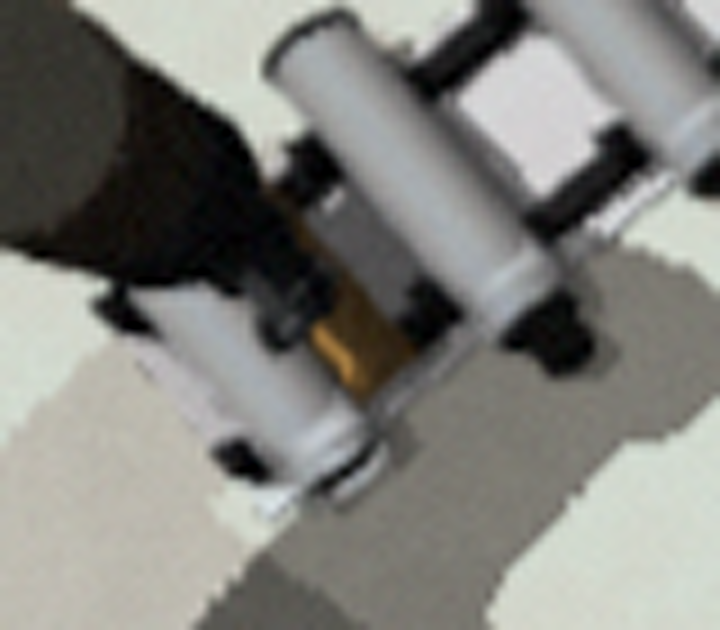

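Request:
jog_arm:
  rows:
    - [[0,0,0],[0,0,0],3.5]
    - [[0,0,0],[0,0,0],5]
    - [[0,0,0],[0,0,0],5]
    - [[0,0,-2],[0,0,0],5]
    - [[0,0,-4],[0,0,0],5]
    - [[0,0,-4],[0,0,0],5]
    - [[0,0,0],[0,0,0],5]

```text
clock: 36.02
position: [493.3, 359.1, 157.1]
ee_rot: [0.922, -0.386, 0.001, -0.004]
contact_force: [0.5, -0.1, -0.1]
gripper_width: 49.9
```

```bash
python3 - <<'E'
from plan import *
s,p,psi=cur();print(p,np.degrees(psi))
g=[389.9,-288.2]
plan([(430,150,p[2],None,5.0),(*g,120,11.7,5.0),(*g,72,None,5.0,25)],step=48)
E
```

```text
[493.32366081 359.07855064 157.10719461] -135.42432953468102
[[[2.09,3.84,-0.0],[0,0,-0.0],5.0],[[2.09,3.83,-0.0],[0,0,-0.0],5.0],[[2.09,3.84,-0.0],[0,0,-0.0],5.0],[[2.09,3.84,-0.0],[0,0,-0.0],5.0],[[2.09,3.83,-0.0],[0,0,-0.0],5.0],[[2.84,3.36,0.37],[0,0,3.3],5.0],[[3.03,3.19,0.37],[0,0,3.3],5.0],[[3.21,3.02,0.37],[0,0,3.3],5.0],[[3.37,2.82,0.37],[0,0,3.3],5.0],[[3.53,2.63,0.38],[0,0,3.2],5.0]]
[[[3.68,2.42,0.37],[0,0,3.3],5.0],[[3.8,2.21,0.37],[0,0,3.3],5.0],[[3.93,1.98,0.37],[0,0,3.3],5.0],[[4.04,1.76,0.37],[0,0,3.3],5.0],[[4.13,1.52,0.37],[0,0,3.3],5.0],[[-0.0,-0.0,2.4],[0,0,-0.0],5.0],[[-0.0,-0.0,2.4],[0,0,-0.0],5.0]]
end [ 389.9 -288.2   72. ] -168.3 17
```

Request:
jog_arm:
  rows:
    - [[2.09,3.84,0],[0,0,0],5]
    - [[2.09,3.84,0],[0,0,0],5]
    - [[2.09,3.84,0],[0,0,0],5]
    - [[2.09,3.84,0],[0,0,0],5]
    - [[2.09,3.84,0],[0,0,0],5]
    - [[2.84,3.36,0.37],[0,0,3.3],5]
    - [[3.03,3.19,0.37],[0,0,3.3],5]
    - [[3.21,3.02,0.37],[0,0,3.3],5]
    - [[3.37,2.82,0.37],[0,0,3.3],5]
    - [[3.53,2.63,0.37],[0,0,3.2],5]

```text
clock: 37.28
position: [407.2, -72.2, 134.0]
ee_rot: [0.857, -0.515, -0.0, 0.0]
contact_force: [0.8, -0.5, -0.2]
gripper_width: 50.3
```

Request:
jog_arm:
  rows:
    - [[3.68,2.42,0.37],[0,0,3.3],5]
    - [[3.8,2.21,0.37],[0,0,3.3],5]
    - [[3.93,1.98,0.37],[0,0,3.3],5]
    - [[4.04,1.76,0.37],[0,0,3.3],5]
    - [[4.13,1.52,0.37],[0,0,3.3],5]
    - [[0,0,2.4],[0,0,0],5]
    - [[0,0,2.4],[0,0,0],5]
    - [[0,0,0],[0,0,0],5]
    - [[0,0,0],[0,0,0],5]
    - [[0,0,0],[0,0,0],5]

```text
clock: 38.52
position: [388.5, -290.2, 69.1]
ee_rot: [0.775, -0.632, 0.001, -0.0]
contact_force: [0.3, 0.1, -0.2]
gripper_width: 50.1
```

```bash
python3 - <<'E'
from plan import *
from geo import *
s,p,psi=cur();print(p,np.degrees(psi))
plan([(389.9,-288.2,p[2],11.7,5.0)])
im=eyes.get_image('side');crop('side',im,170,170,270,260,7,'g10.png')
im=eyes.get_image('top');crop('top',im,75,140,185,240,7,'g10t.png')
crop('top',im,230,190,320,260,7,'g10u.png')
E
```

```text
[ 388.53259597 -290.23240626   69.14588275] -168.3371373393874
[[[-0.17,-0.18,-0.0],[0,0,-0.0],5.0]]
end [ 390.  -288.2   69.1] -168.3 1
```

View pics/g10.png

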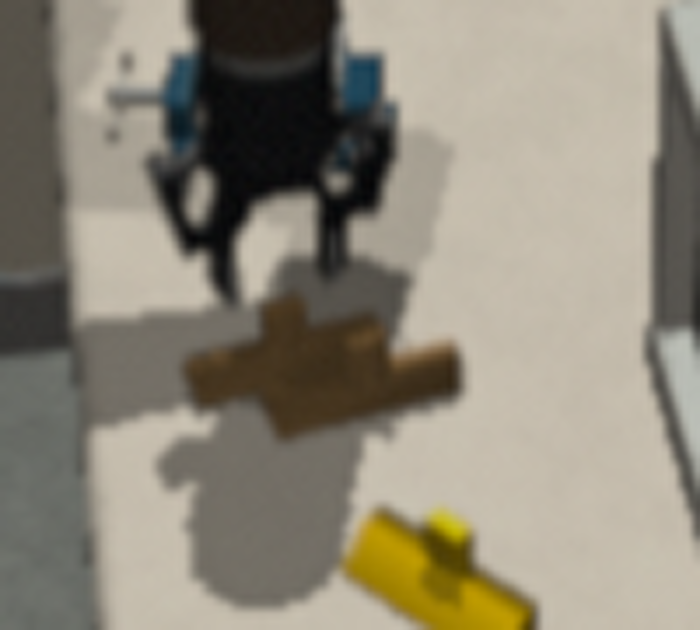

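View pics/g10t.png

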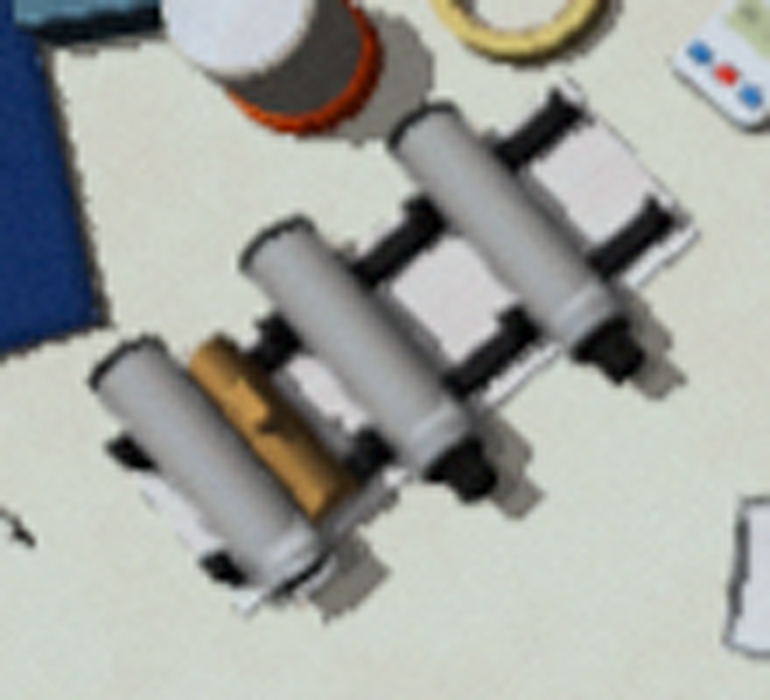

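View pics/g10u.png

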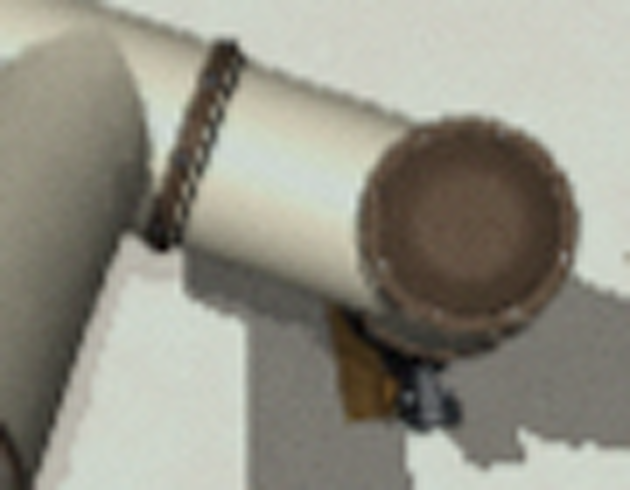

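Chock 1 lies against tube A, and chocks B and C haven't moved. Next I'll grip chock B.

Request:
jog_arm:
  rows:
    - [[-0.2,-0.2,1.4],[0,0,0],5]
    - [[0,0,1.4],[0,0,0],5]
    - [[0,0,0.8],[0,0,0],5]
    - [[0,0,0],[0,0,0],5]
    - [[0,0,0],[0,0,0],1.5]
    - [[0,0,0],[0,0,0],1.5]
    - [[0,0,0],[0,0,0],1.5]
    - [[0,0,0],[0,0,0],1.5]

```text
clock: 39.62
position: [389.8, -288.0, 32.7]
ee_rot: [0.775, -0.632, 0.001, -0.0]
contact_force: [0.2, 0.6, 3.1]
gripper_width: 24.9
```

Request:
jog_arm:
  rows:
    - [[0,0,-2],[0,0,0],1.5]
    - [[0,0,-4],[0,0,0],1.5]
    - [[0,0,-4],[0,0,0],1.5]
    - [[0,0,-3],[0,0,0],1.5]
    - [[0,0,0],[0,0,0],1.5]

```text
clock: 40.25
position: [390.3, -288.1, 164.1]
ee_rot: [0.775, -0.632, 0.002, -0.001]
contact_force: [-0.4, -0.4, -2.0]
gripper_width: 24.8
```

```bash
python3 - <<'E'
from plan import *
s,p,psi=cur();print(p,np.degrees(psi),s['gripper_width'])
t=cpre(2,39);print(t)
plan([(430,0,p[2],None,1.5),(*t,p[2],44.5,1.5)],step=48)
E
```

```text
[ 390.34926032 -288.11723691  164.13142656] -168.37237453285294 24.827528012149237
[571.07540305 277.47285402]
[[[-3.92,-1.38,-0.0],[0,0,-0.0],1.5],[[-3.91,-1.39,-0.0],[0,0,-0.0],1.5],[[-3.92,-1.38,-0.0],[0,0,-0.0],1.5],[[-3.92,-1.39,-0.0],[0,0,-0.0],1.5],[[-3.92,-1.38,-0.0],[0,0,-0.0],1.5],[[-3.91,-1.39,-0.0],[0,0,-0.0],1.5],[[-3.92,-1.38,-0.0],[0,0,-0.0],1.5],[[-3.48,-2.77,-0.0],[0,0,-4.7],1.5],[[-3.23,-3.05,-0.0],[0,0,-4.7],1.5],[[-2.98,-3.31,-0.0],[0,0,-4.7],1.5]]
[[[-2.7,-3.53,-0.0],[0,0,-4.7],1.5],[[-2.39,-3.75,-0.0],[0,0,-4.7],1.5],[[-2.09,-3.93,-0.0],[0,0,-4.7],1.5],[[-1.75,-4.08,-0.0],[0,0,-4.7],1.5]]
end [571.1 277.4 164.1] -135.5 14
```

Request:
jog_arm:
  rows:
    - [[-3.92,-1.38,0],[0,0,0],1.5]
    - [[-3.92,-1.38,0],[0,0,0],1.5]
    - [[-3.92,-1.38,0],[0,0,0],1.5]
    - [[-3.92,-1.38,0],[0,0,0],1.5]
    - [[-3.92,-1.38,0],[0,0,0],1.5]
    - [[-3.92,-1.38,0],[0,0,0],1.5]
    - [[-3.92,-1.38,0],[0,0,0],1.5]
    - [[-3.48,-2.77,0],[0,0,-4.7],1.5]
    - [[-3.23,-3.05,0],[0,0,-4.7],1.5]
    - [[-2.98,-3.31,0],[0,0,-4.7],1.5]

```text
clock: 41.5
position: [488.3, 120.3, 160.2]
ee_rot: [0.847, -0.531, -0.001, 0.002]
contact_force: [1.2, 0.5, -1.7]
gripper_width: 24.3
```

Request:
jog_arm:
  rows:
    - [[-2.7,-3.53,0],[0,0,-4.7],1.5]
    - [[-2.39,-3.75,0],[0,0,-4.7],1.5]
    - [[-2.09,-3.93,0],[0,0,-4.7],1.5]
    - [[-1.75,-4.08,0],[0,0,-4.7],1.5]
    - [[0,0,2.4],[0,0,0],1.5]
    - [[0,0,2.4],[0,0,0],1.5]
    - [[0,0,2.2],[0,0,0],1.5]
    - [[0,0,0],[0,0,0],1.5]
    - [[0,0,0],[0,0,0],1.5]
    - [[0,0,0],[0,0,0],1.5]

```text
clock: 42.75
position: [570.2, 278.2, 93.1]
ee_rot: [0.922, -0.386, 0.0, -0.001]
contact_force: [0.6, 0.3, -0.9]
gripper_width: 24.7
```

```bash
python3 - <<'E'
from plan import *
from geo import *
s,p,psi=cur();print(p,np.degrees(psi),s['gripper_width'],s['contact_force'])
t=cpre(2,39);plan([(*t,p[2],44.5,1.5)])
im=eyes.get_image('side');crop('side',im,170,90,270,180,7,'g11.png')
im=eyes.get_image('top');crop('top',im,75,140,185,240,7,'g11t.png')
E
```

```text
[570.15784311 278.19199435  93.13051622] -135.4718979286158 24.66212385560343 [ 0.55672229  0.25470506 -0.89930677]
[[[0.12,-0.01,-0.0],[0,0,0.0],1.5]]
end [571.1 277.4  93.1] -135.5 1
```

View pics/g11.png

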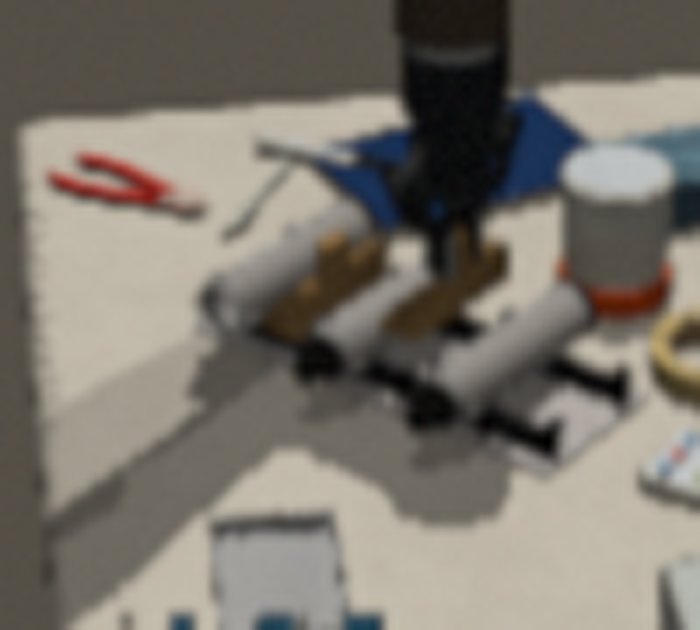

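View pics/g11t.png

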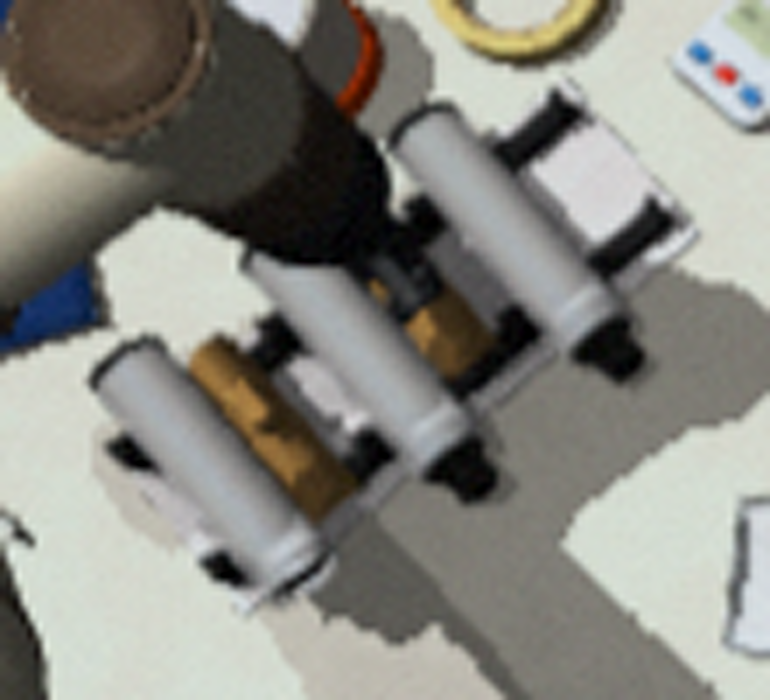

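Request:
jog_arm:
  rows:
    - [[0.1,0,1.5],[0,0,0],1.5]
    - [[0,0,1.3],[0,0,0],1.5]
    - [[0,0,0.7],[0,0,0],1.5]
    - [[0,0,0.3],[0,0,0],1.5]
    - [[0,0,0.1],[0,0,0],1.5]
    - [[0,0,0],[0,0,0],1.5]

```text
clock: 43.6
position: [570.6, 277.3, 53.5]
ee_rot: [0.922, -0.386, 0.0, -0.0]
contact_force: [0.0, 0.4, -1.7]
gripper_width: 25.0
```

Request:
jog_arm:
  rows:
    - [[0,0,0.15],[0,0,0],1.5]
    - [[0,0,0],[0,0,0],1.5]

```text
clock: 43.85
position: [570.8, 277.4, 53.0]
ee_rot: [0.922, -0.386, 0.0, -0.001]
contact_force: [-1.5, 0.6, 5.0]
gripper_width: 24.7
```

Touchdown. Now I'll slide it towards +y.

Request:
jog_arm:
  rows:
    - [[-0.1,0,0],[0,0,0],1.5]
    - [[-0.1,0,0],[0,0,0],1.5]
    - [[-0.1,0,0],[0,0,0],1.5]
    - [[-0.1,0,0],[0,0,0],1.5]
    - [[-0.1,0,0],[0,0,0],1.5]
    - [[0,0,0],[0,0,0],1.5]

```text
clock: 44.6
position: [568.4, 280.7, 53.0]
ee_rot: [0.922, -0.386, 0.001, -0.001]
contact_force: [1.1, -3.3, 5.1]
gripper_width: 25.1
```

Request:
jog_arm:
  rows:
    - [[-0.1,0,0],[0,0,0],1.5]
    - [[-0.1,0,0],[0,0,0],1.5]
    - [[0,0,0],[0,0,0],1.5]

```text
clock: 44.98
position: [567.1, 282.3, 53.0]
ee_rot: [0.922, -0.386, 0.001, -0.001]
contact_force: [1.7, -2.8, 5.6]
gripper_width: 24.7
```

Request:
jog_arm:
  rows:
    - [[-0.1,0,0],[0,0,0],1.5]
    - [[-0.1,0,0],[0,0,0],1.5]
    - [[0,0,0],[0,0,0],1.5]

```text
clock: 45.35
position: [565.7, 283.8, 53.0]
ee_rot: [0.923, -0.386, 0.001, -0.001]
contact_force: [2.2, -2.2, 5.3]
gripper_width: 25.2
```

Request:
jog_arm:
  rows:
    - [[-0.1,0,0],[0,0,0],1.5]
    - [[-0.1,0,0],[0,0,0],1.5]
    - [[0,0,0],[0,0,0],1.5]

```text
clock: 45.72
position: [564.3, 285.4, 53.0]
ee_rot: [0.923, -0.386, 0.001, -0.001]
contact_force: [3.0, -1.5, 5.4]
gripper_width: 24.9
```

Request:
jog_arm:
  rows:
    - [[-0.1,0,0],[0,0,0],1.5]
    - [[0,0,0],[0,0,0],1.5]

```text
clock: 45.98
position: [563.7, 286.1, 53.0]
ee_rot: [0.923, -0.386, 0.001, -0.001]
contact_force: [1.9, -2.1, 5.1]
gripper_width: 24.8
```

Request:
jog_arm:
  rows:
    - [[-0.1,0,0],[0,0,0],1.5]
    - [[0,0,0],[0,0,0],1.5]

```text
clock: 46.22
position: [563.0, 286.7, 53.0]
ee_rot: [0.922, -0.386, 0.002, -0.001]
contact_force: [4.0, -2.0, 6.1]
gripper_width: 24.9
```

Request:
jog_arm:
  rows:
    - [[-0.1,0,0],[0,0,0],1.5]
    - [[0,0,0],[0,0,0],1.5]

```text
clock: 46.48
position: [562.9, 286.9, 53.1]
ee_rot: [0.922, -0.386, 0.002, -0.001]
contact_force: [6.0, -4.3, 5.1]
gripper_width: 24.9
```

Request:
jog_arm:
  rows:
    - [[0,0,0],[0,0,0],3.5]
    - [[0,0,0],[0,0,0],5]
    - [[0,0,0],[0,0,0],5]
    - [[0,0,-2],[0,0,0],5]
    - [[0,0,-4],[0,0,0],5]
    - [[0,0,-4],[0,0,0],5]
    - [[0,0,0],[0,0,0],5]

```text
clock: 47.35
position: [562.2, 288.7, 155.7]
ee_rot: [0.922, -0.386, 0.002, -0.004]
contact_force: [0.3, 0.5, -0.8]
gripper_width: 50.0
```

```bash
python3 - <<'E'
from plan import *
s,p,psi=cur();print(p,np.degrees(psi))
g=[432.3,-320.7]
plan([(460,0,p[2],None,5.0),(*g,120,14.2,5.0),(*g,72,None,5.0,25)],step=48)
E
```

```text
[562.23776121 288.72261764 155.70007435] -135.4266793326409
[[[1.91,3.94,-0.0],[0,0,-0.0],5.0],[[1.92,3.93,-0.0],[0,0,-0.0],5.0],[[1.91,3.94,-0.0],[0,0,-0.0],5.0],[[1.91,3.93,-0.0],[0,0,-0.0],5.0],[[1.92,3.94,-0.0],[0,0,-0.0],5.0],[[1.91,3.93,-0.0],[0,0,-0.0],5.0],[[1.91,3.94,-0.0],[0,0,-0.0],5.0],[[2.99,3.5,0.51],[0,0,4.3],5.0],[[3.24,3.26,0.51],[0,0,4.4],5.0],[[3.48,3.0,0.51],[0,0,4.3],5.0]]
[[[3.69,2.74,0.51],[0,0,4.4],5.0],[[3.9,2.44,0.51],[0,0,4.3],5.0],[[4.07,2.15,0.51],[0,0,4.3],5.0],[[4.21,1.83,0.51],[0,0,4.4],5.0],[[0.0,0.0,2.4],[0,0,-0.0],5.0],[[0.0,0.0,2.4],[0,0,-0.0],5.0]]
end [ 432.3 -320.7   72. ] -165.8 16
```

Request:
jog_arm:
  rows:
    - [[1.91,3.94,0],[0,0,0],5]
    - [[1.91,3.94,0],[0,0,0],5]
    - [[1.91,3.94,0],[0,0,0],5]
    - [[1.91,3.94,0],[0,0,0],5]
    - [[1.91,3.94,0],[0,0,0],5]
    - [[1.91,3.94,0],[0,0,0],5]
    - [[1.91,3.94,0],[0,0,0],5]
    - [[2.99,3.5,0.51],[0,0,4.3],5]
    - [[3.24,3.26,0.51],[0,0,4.4],5]
    - [[3.48,3.0,0.51],[0,0,4.3],5]

```text
clock: 48.6
position: [445.0, -140.1, 135.6]
ee_rot: [0.872, -0.489, -0.001, 0.0]
contact_force: [0.4, 0.3, 1.0]
gripper_width: 50.2
```

Request:
jog_arm:
  rows:
    - [[3.69,2.74,0.51],[0,0,4.4],5]
    - [[3.9,2.44,0.51],[0,0,4.3],5]
    - [[4.07,2.15,0.51],[0,0,4.3],5]
    - [[4.21,1.83,0.51],[0,0,4.4],5]
    - [[0,0,2.4],[0,0,0],5]
    - [[0,0,2.4],[0,0,0],5]
    - [[0,0,0],[0,0,0],5]
    - [[0,0,0],[0,0,0],5]
    - [[0,0,0],[0,0,0],5]

```text
clock: 49.72
position: [430.6, -322.3, 69.0]
ee_rot: [0.789, -0.615, 0.001, -0.0]
contact_force: [-0.0, -0.7, -0.0]
gripper_width: 49.9
```

```bash
python3 - <<'E'
from plan import *
from geo import *
s,p,psi=cur();print(p,np.degrees(psi))
plan([(432.3,-320.7,p[2],14.2,5.0)])
im=eyes.get_image('side');crop('side',im,170,170,270,260,7,'g12.png')
im=eyes.get_image('top');crop('top',im,75,140,185,240,7,'g12t.png')
E
```

```text
[ 430.55801348 -322.27123833   69.01910308] -165.8384755727372
[[[-0.11,-0.21,-0.0],[0,0,-0.0],5.0]]
end [ 432.3 -320.7   69. ] -165.8 1
```

View pics/g12.png

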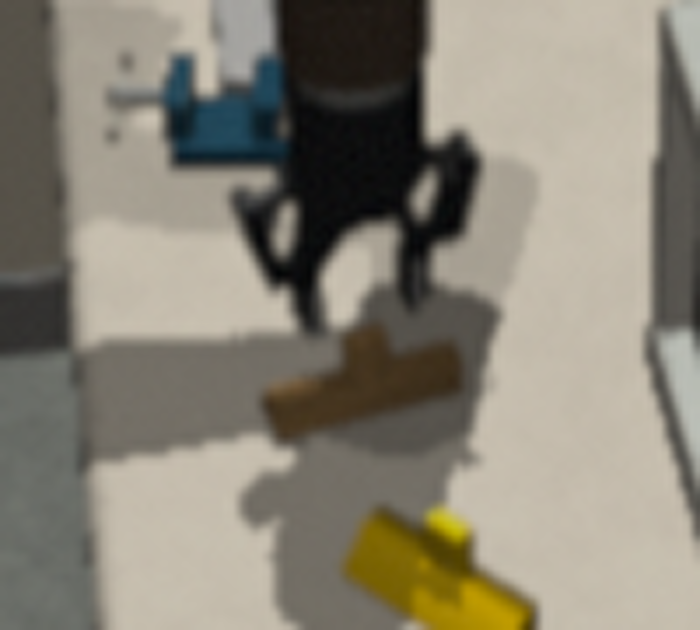

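View pics/g12t.png

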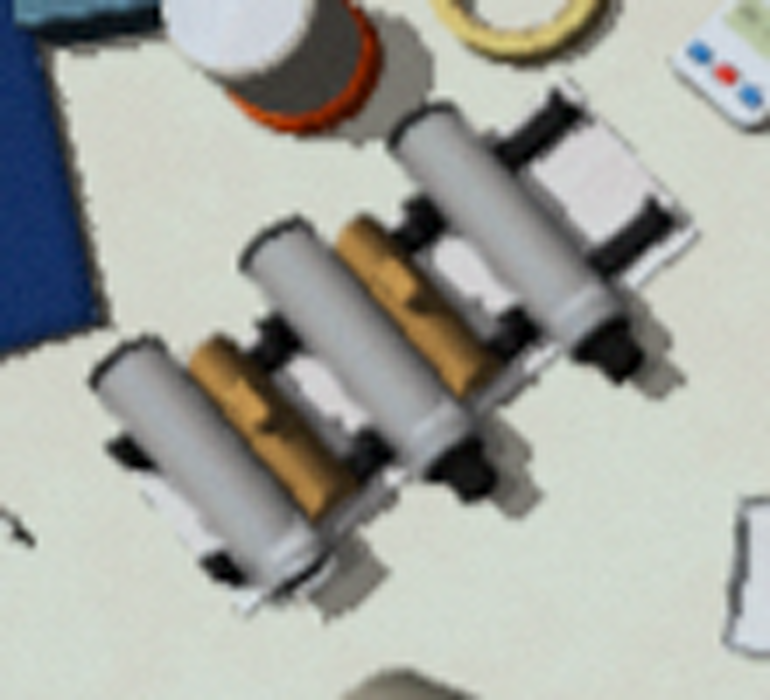

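Chocks 1 and 2 are in place. Next is chock C, which the gripper is straddling; the yellow decoy is left alone.

Request:
jog_arm:
  rows:
    - [[-0.1,-0.2,1.4],[0,0,0],5]
    - [[0,0,1.4],[0,0,0],5]
    - [[0,0,0.8],[0,0,0],5]
    - [[0,0,0],[0,0,0],5]
    - [[0,0,0],[0,0,0],1.5]
    - [[0,0,0],[0,0,0],1.5]
    - [[0,0,0],[0,0,0],1.5]
    - [[0,0,0],[0,0,0],1.5]

```text
clock: 50.82
position: [432.0, -321.0, 32.5]
ee_rot: [0.789, -0.615, 0.001, -0.0]
contact_force: [-0.5, -0.2, 1.5]
gripper_width: 25.1
```

Request:
jog_arm:
  rows:
    - [[0,0,-2],[0,0,0],1.5]
    - [[0,0,-4],[0,0,0],1.5]
    - [[0,0,-4],[0,0,0],1.5]
    - [[0,0,-3],[0,0,0],1.5]
    - [[0,0,0],[0,0,0],1.5]

```text
clock: 51.45
position: [432.6, -321.1, 164.1]
ee_rot: [0.789, -0.615, 0.002, -0.001]
contact_force: [0.6, 0.9, -2.2]
gripper_width: 24.9
```

```bash
python3 - <<'E'
from plan import *
s,p,psi=cur();print(p,np.degrees(psi),s['gripper_width'])
t=cpre(3,38.5);print(t)
plan([(490,0,p[2],None,1.5),(*t,p[2],44.5,1.5)],step=48)
E
```

```text
[ 432.56086799 -321.11663     164.13665922] -165.86504190051573 24.858842805404212
[640.79660313 206.48550122]
[[[-4.25,-1.92,-0.0],[0,0,-0.0],1.5],[[-4.25,-1.91,-0.0],[0,0,-0.0],1.5],[[-4.24,-1.92,-0.0],[0,0,-0.0],1.5],[[-4.25,-1.91,-0.0],[0,0,-0.0],1.5],[[-4.25,-1.92,-0.0],[0,0,-0.0],1.5],[[-4.25,-1.92,-0.0],[0,0,-0.0],1.5],[[-4.25,-1.91,-0.0],[0,0,-0.0],1.5],[[-2.72,-3.28,-0.0],[0,0,-5.1],1.5],[[-2.42,-3.51,-0.0],[0,0,-5.0],1.5],[[-2.11,-3.7,-0.0],[0,0,-5.1],1.5]]
[[[-1.77,-3.88,-0.0],[0,0,-5.0],1.5],[[-1.42,-4.01,-0.0],[0,0,-5.1],1.5],[[-1.06,-4.13,-0.0],[0,0,-5.1],1.5]]
end [640.8 206.5 164.1] -135.5 13
```

Request:
jog_arm:
  rows:
    - [[-4.25,-1.92,0],[0,0,0],1.5]
    - [[-4.25,-1.92,0],[0,0,0],1.5]
    - [[-4.25,-1.92,0],[0,0,0],1.5]
    - [[-4.25,-1.92,0],[0,0,0],1.5]
    - [[-4.25,-1.92,0],[0,0,0],1.5]
    - [[-4.25,-1.92,0],[0,0,0],1.5]
    - [[-4.25,-1.92,0],[0,0,0],1.5]
    - [[-2.72,-3.28,0],[0,0,-5.1],1.5]
    - [[-2.42,-3.51,0],[0,0,-5.0],1.5]
    - [[-2.11,-3.7,0],[0,0,-5.1],1.5]

```text
clock: 52.7
position: [564.0, 104.7, 159.8]
ee_rot: [0.864, -0.504, -0.001, 0.001]
contact_force: [-0.3, -0.4, -1.5]
gripper_width: 25.1
```

Request:
jog_arm:
  rows:
    - [[-1.77,-3.88,0],[0,0,-5.0],1.5]
    - [[-1.42,-4.01,0],[0,0,-5.1],1.5]
    - [[-1.06,-4.13,0],[0,0,-5.1],1.5]
    - [[0,0,2.4],[0,0,0],1.5]
    - [[0,0,2.4],[0,0,0],1.5]
    - [[0,0,2.2],[0,0,0],1.5]
    - [[0,0,0],[0,0,0],1.5]
    - [[0,0,0],[0,0,0],1.5]
    - [[0,0,0],[0,0,0],1.5]

```text
clock: 53.82
position: [640.6, 207.2, 93.0]
ee_rot: [0.922, -0.386, 0.001, -0.001]
contact_force: [0.5, 0.9, -1.2]
gripper_width: 24.8
```

```bash
python3 - <<'E'
from plan import *
from geo import *
s,p,psi=cur();print(p,np.degrees(psi),s['gripper_width'],s['contact_force'])
t=cpre(3,38.5);plan([(*t,p[2],44.5,1.5)])
im=eyes.get_image('side');crop('side',im,170,90,270,180,7,'g13.png')
im=eyes.get_image('top');crop('top',im,75,140,185,240,7,'g13t.png')
E
```

```text
[640.61050653 207.21810858  93.01876701] -135.469002216425 24.772855422601552 [ 0.46060617  0.88124906 -1.2147948 ]
[[[0.07,0.04,-0.0],[0,0,0.0],1.5]]
end [640.8 206.4  93. ] -135.5 1
```

View pics/g13.png

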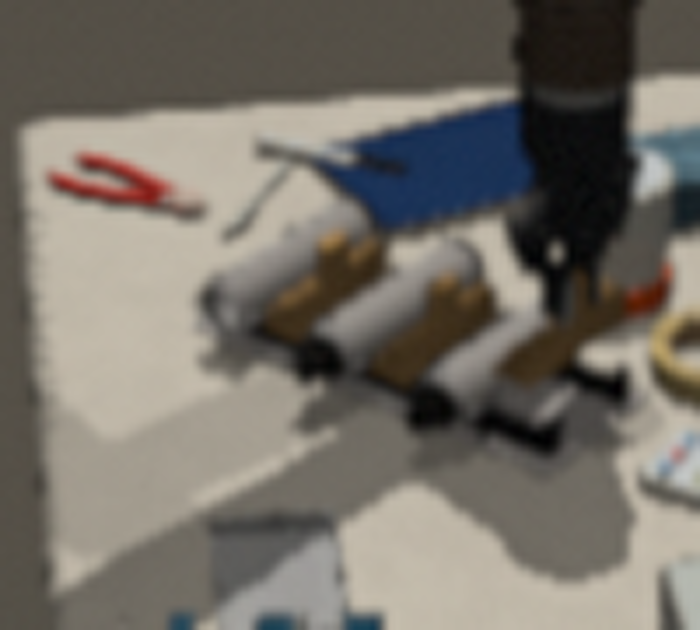

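View pics/g13t.png

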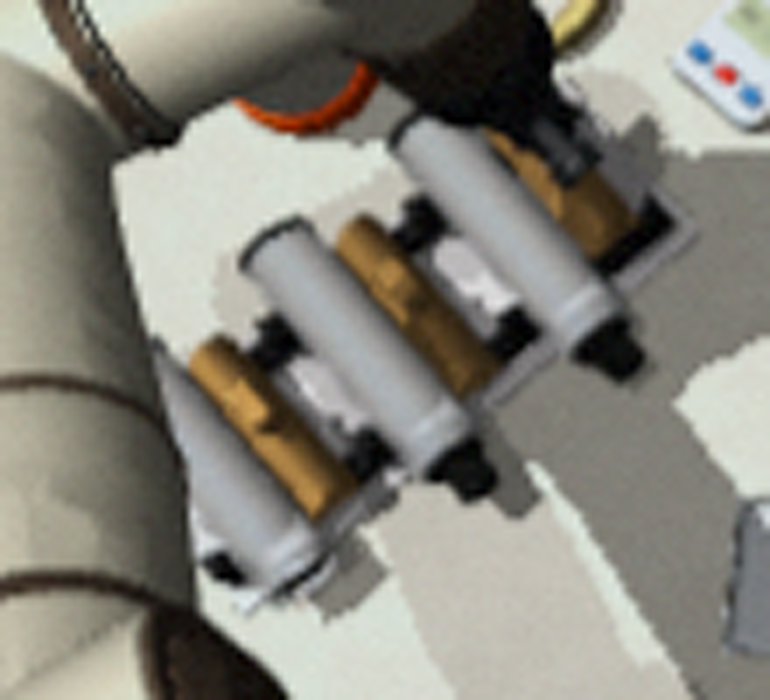

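Request:
jog_arm:
  rows:
    - [[0.1,0,1.5],[0,0,0],1.5]
    - [[0,0,1.3],[0,0,0],1.5]
    - [[0,0,0.7],[0,0,0],1.5]
    - [[0,0,0.3],[0,0,0],1.5]
    - [[0,0,0.1],[0,0,0],1.5]
    - [[0,0,0.1],[0,0,0],1.5]
    - [[0,0,0],[0,0,0],1.5]

```text
clock: 54.8
position: [641.1, 206.4, 52.9]
ee_rot: [0.922, -0.386, 0.0, -0.0]
contact_force: [0.2, -0.0, 1.5]
gripper_width: 25.1
```

Request:
jog_arm:
  rows:
    - [[0,0,0.1],[0,0,0],1.5]
    - [[-0.1,0,0],[0,0,0],1.5]
    - [[-0.1,0,0],[0,0,0],1.5]
    - [[-0.1,0,0],[0,0,0],1.5]
    - [[-0.1,0,0],[0,0,0],1.5]
    - [[-0.1,0,0],[0,0,0],1.5]
    - [[0,0,0],[0,0,0],1.5]

```text
clock: 55.68
position: [639.2, 209.7, 52.9]
ee_rot: [0.922, -0.386, 0.002, -0.001]
contact_force: [2.2, -3.3, 5.0]
gripper_width: 24.8
```

Request:
jog_arm:
  rows:
    - [[-0.1,0,0],[0,0,0],1.5]
    - [[-0.1,0,0],[0,0,0],1.5]
    - [[-0.1,0,0],[0,0,0],1.5]
    - [[0,0,0],[0,0,0],1.5]

```text
clock: 56.18
position: [637.3, 212.2, 52.9]
ee_rot: [0.923, -0.386, 0.002, -0.001]
contact_force: [2.3, -2.4, 4.3]
gripper_width: 24.5
```

Request:
jog_arm:
  rows:
    - [[-0.1,0,0],[0,0,0],1.5]
    - [[-0.1,0,0],[0,0,0],1.5]
    - [[0,0,0],[0,0,0],1.5]

```text
clock: 56.55
position: [636.0, 213.6, 52.9]
ee_rot: [0.923, -0.386, 0.002, -0.001]
contact_force: [3.6, -3.2, 5.5]
gripper_width: 24.9
```

Request:
jog_arm:
  rows:
    - [[-0.1,0,0],[0,0,0],1.5]
    - [[-0.1,0,0],[0,0,0],1.5]
    - [[0,0,0],[0,0,0],1.5]

```text
clock: 56.92
position: [634.8, 214.9, 52.9]
ee_rot: [0.923, -0.386, 0.002, -0.001]
contact_force: [2.9, -3.0, 4.8]
gripper_width: 24.7
```

Request:
jog_arm:
  rows:
    - [[-0.1,0,0],[0,0,0],1.5]
    - [[0,0,0],[0,0,0],1.5]

```text
clock: 57.18
position: [634.6, 215.2, 53.0]
ee_rot: [0.923, -0.385, 0.003, -0.001]
contact_force: [4.9, -5.6, 4.7]
gripper_width: 24.7
```

Request:
jog_arm:
  rows:
    - [[0,0,0],[0,0,0],3.5]
    - [[0,0,0],[0,0,0],5]
    - [[0,0,0],[0,0,0],5]
    - [[0,0,-2],[0,0,0],5]
    - [[0,0,-4],[0,0,0],5]
    - [[0,0,-4],[0,0,0],5]
    - [[4,3,0],[0,0,0],5]
    - [[4,3,0],[0,0,0],5]
    - [[4,3,0],[0,0,0],5]
    - [[4,3,0],[0,0,0],5]

```text
clock: 58.42
position: [658.2, 16.2, 150.8]
ee_rot: [0.922, -0.386, -0.0, -0.0]
contact_force: [0.4, 0.7, 0.2]
gripper_width: 50.0
```

Request:
jog_arm:
  rows:
    - [[2,4,0],[0,0,0],5]
    - [[0,4,0],[0,0,0],5]
    - [[0,4,0],[0,0,0],5]
    - [[0,0,0],[0,0,0],5]
    - [[0,0,0],[0,0,0],5]

```text
clock: 59.05
position: [587.3, -80.8, 151.2]
ee_rot: [0.922, -0.386, 0.0, -0.0]
contact_force: [-0.4, -0.2, 0.8]
gripper_width: 50.0
```

```bash
python3 - <<'E'
from plan import *
from geo import *
s,p,psi=cur();print(p,np.degrees(psi))
L=[]
for k in(1,2,3): L+=tube_lines(seat(k),CYAW,40)+chock_lines(cr(0,Y0+100*(2-k)-32),CYAW,20)
im=eyes.get_image('side');crop('side',im,190,100,280,180,8,'g14.png')
im=eyes.get_image('top');crop('top',im,80,145,180,235,8,'g14t.png');crop('top',im,80,145,180,235,8,'g14u.png',L)
for n in('top','side'): print([(np.round(np.array(d['position'])*[512,384],1),d['conf']) for d in nets.boxes_of(n,'bung_a')])
E
```

```text
[587.30755071 -80.78902973 151.19760326] -135.4634148844436
[(array([119.2, 203.1]), 0.26)]
[(array([233.3, 147.6]), 0.53), (array([215. , 144.7]), 0.42)]
```

View pics/g14.png

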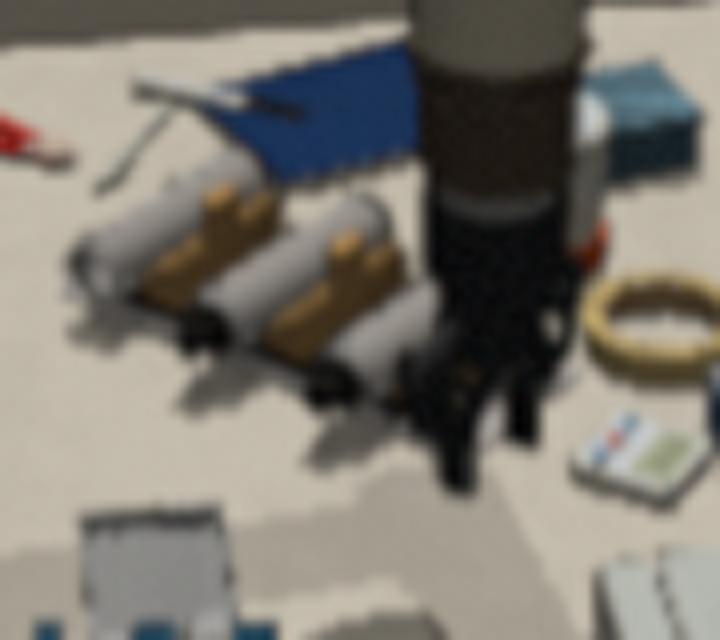

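View pics/g14t.png

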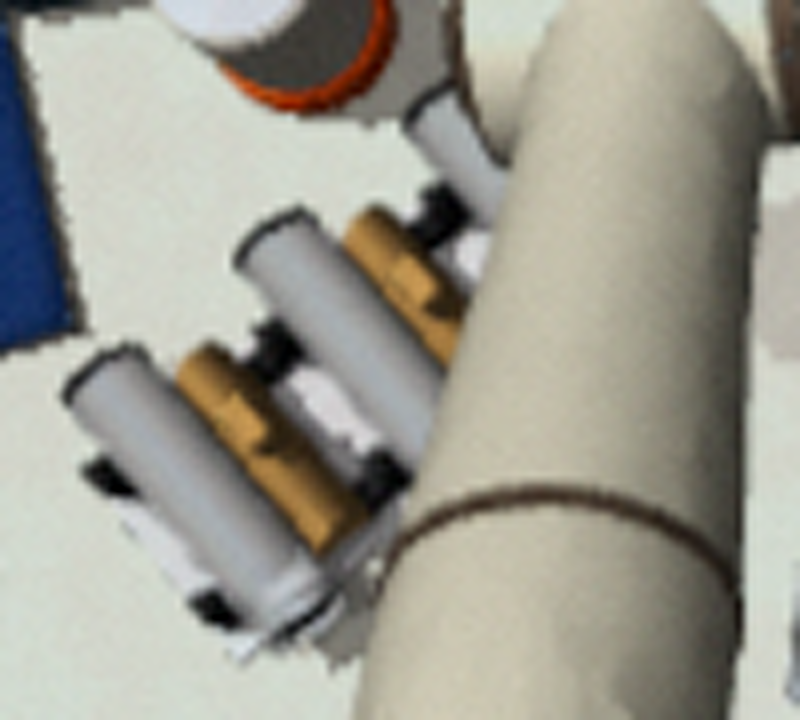

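View pics/g14u.png

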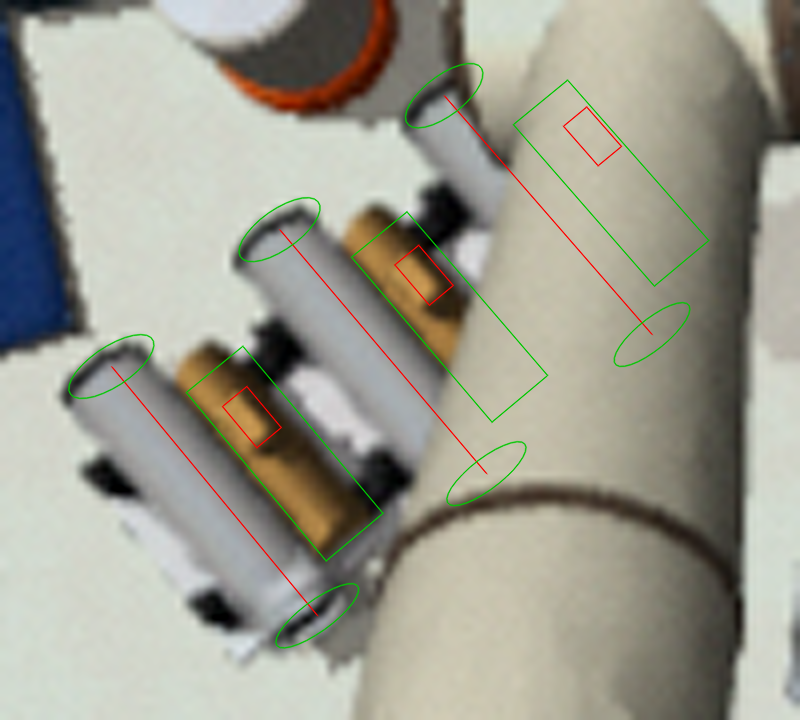

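```bash
python3 - <<'E'
from plan import *
plan([(420,-80,150,134.5,5.0)],step=40,ang=9.5)
E
```

```text
[[[-1.18,1.19,0.01],[0,0,-9.0],5.0],[[-1.35,0.99,0.01],[0,0,-9.0],5.0],[[-1.49,0.77,0.0],[0,0,-9.0],5.0],[[-1.58,0.53,0.01],[0,0,-9.0],5.0],[[-1.66,0.27,0.01],[0,0,-9.0],5.0],[[-1.67,0.01,0.01],[0,0,-8.9],5.0],[[-1.66,-0.25,0.0],[0,0,-9.0],5.0],[[-1.59,-0.51,0.01],[0,0,-9.0],5.0],[[-1.5,-0.75,0.01],[0,0,-9.0],5.0],[[-1.36,-0.97,0.01],[0,0,-9.0],5.0]]
end [420. -80. 150.] -45.5 10
```

Request:
jog_arm:
  rows:
    - [[-1.18,1.19,0],[0,0,-9],5]
    - [[-1.35,0.99,0],[0,0,-9],5]
    - [[-1.49,0.77,0],[0,0,-9],5]
    - [[-1.58,0.53,0],[0,0,-9],5]
    - [[-1.66,0.27,0],[0,0,-9],5]
    - [[-1.67,0,0],[0,0,-9],5]
    - [[-1.66,-0.25,0],[0,0,-9],5]
    - [[-1.59,-0.51,0],[0,0,-9],5]
    - [[-1.5,-0.75,0],[0,0,-9],5]
    - [[-1.36,-0.97,0],[0,0,-9],5]

```text
clock: 60.5
position: [419.4, -80.2, 151.0]
ee_rot: [0.924, 0.382, 0.0, 0.0]
contact_force: [0.6, -0.8, 0.0]
gripper_width: 49.9
```

```bash
python3 - <<'E'
import plan
from plan import *
from geo import *
s,p,psi=cur();print(p,np.degrees(psi),s['joints'].round(2))
L=[]
plan.Y0=16
t=np.linspace(0,2*np.pi,24)
for k in(1,2,3):
    y=16+100*(2-k); c=cr(0,y)
    L+=tube_lines(cr(-3,y),CYAW,40)+chock_lines(cr(0,y-32),CYAW,20)
    L+=[(frame(cr(-3-80+x,y),CYAW,np.c_[0*t,12*np.cos(t),40+12*np.sin(t)]),(255,0,255)) for x in(-24,-4)]
im=eyes.get_image('side');crop('side',im,190,100,280,180,8,'g15.png',L)
im=eyes.get_image('top');crop('top',im,80,145,180,235,8,'g15t.png');crop('top',im,80,145,180,235,8,'g15u.png',L)
for n in('top','side'): print([(np.round(np.array(d['position'])*[512,384],1),d['conf']) for d in nets.boxes_of(n,'bung_a')])
E
```

```text
[419.36234407 -80.16641365 151.03170464] -45.12412810278826 [ 0.19  0.13 -0.57 -0.   -0.87  2.16]
[(array([133.5, 179.8]), 0.29)]
[(array([233. , 147.3]), 0.38)]
```

View pics/g15.png

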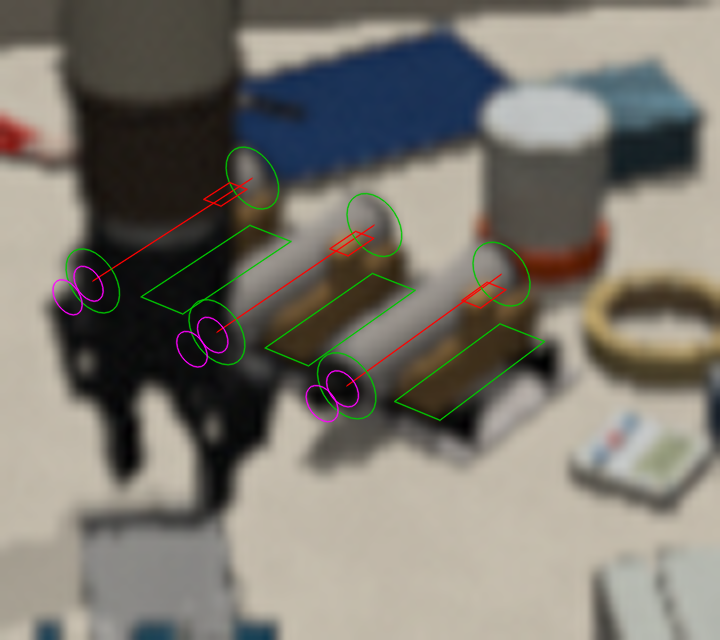

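View pics/g15t.png

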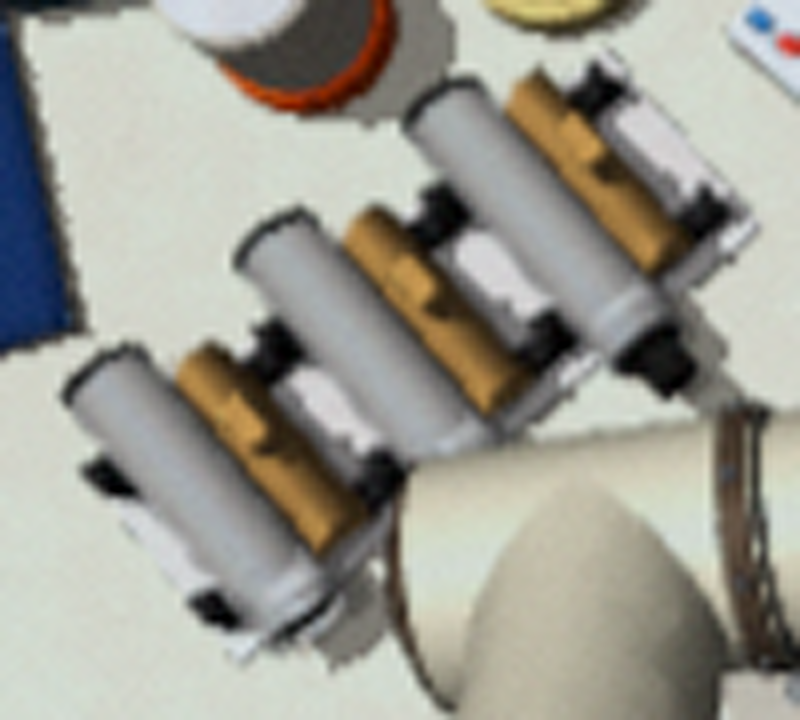

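View pics/g15u.png

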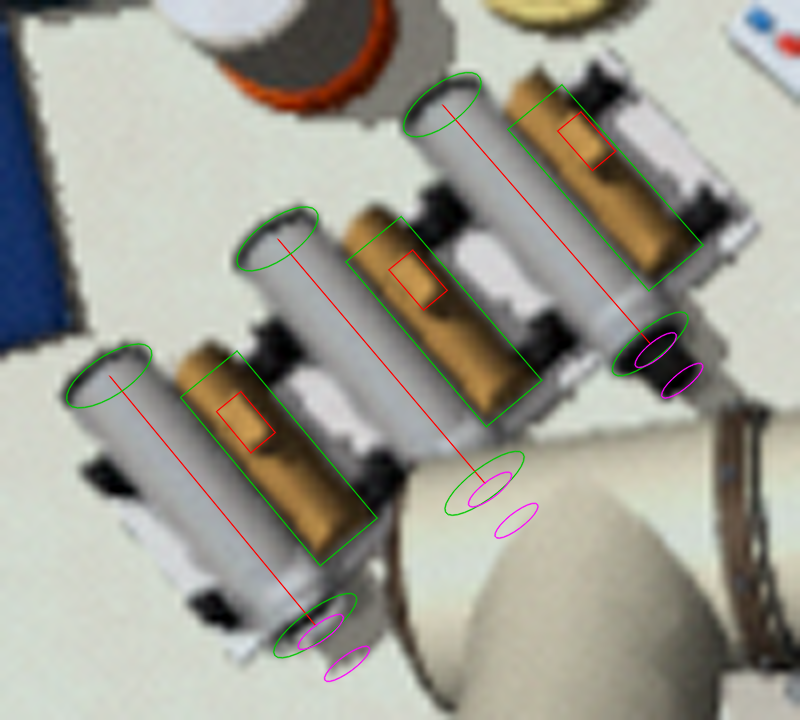

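```bash
sed -i 's/CYAW,Y0=546.2,302.8,0.7764,12.5/CYAW,Y0=546.2,302.8,0.7764,17.0/' plan.py; python3 - <<'E'
from plan import *
t=cr(-96.5,Y0-100);print(t)
plan([(*t,130,134.5,5.0),(*t,70,None,5.0,30)],step=45)
t=cr(-96.5,Y0);print(t)
E
```

```text
[535.51236242 175.96536592]
[[[3.74,-1.46,0.3],[0,0,-0.0],5.0],[[3.74,-1.46,0.31],[0,0,-0.0],5.0],[[3.74,-1.46,0.3],[0,0,-0.0],5.0],[[3.73,-1.46,0.31],[0,0,-0.0],5.0],[[3.74,-1.47,0.3],[0,0,-0.0],5.0],[[3.74,-1.46,0.31],[0,0,-0.1],5.0],[[3.74,-1.45,0.3],[0,0,0.0],5.0],[[0.0,-0.0,2.0],[0,0,-0.0],5.0],[[0.0,-0.0,2.0],[0,0,-0.0],5.0],[[0.0,-0.0,2.0],[0,0,-0.0],5.0]]
end [535.5 175.9  70. ] -45.5 10
[465.44080455 247.30943909]
```

Request:
jog_arm:
  rows:
    - [[3.74,-1.46,0.3],[0,0,0],5]
    - [[3.74,-1.46,0.3],[0,0,0],5]
    - [[3.74,-1.46,0.3],[0,0,0],5]
    - [[3.74,-1.46,0.3],[0,0,0],5]
    - [[3.74,-1.46,0.3],[0,0,0],5]
    - [[3.74,-1.46,0.3],[0,0,0],5]
    - [[3.74,-1.46,0.3],[0,0,0],5]
    - [[0,0,2],[0,0,0],5]
    - [[0,0,2],[0,0,0],5]
    - [[0,0,1.5],[0,0,0],5]

```text
clock: 61.95
position: [534.9, 176.3, 73.7]
ee_rot: [0.926, 0.378, -0.0, 0.0]
contact_force: [-0.2, 0.2, -0.3]
gripper_width: 50.3
```

Request:
jog_arm:
  rows:
    - [[0,0,0],[0,0,0],5]
    - [[0,0,0],[0,0,0],5]

```text
clock: 62.2
position: [535.1, 176.0, 75.6]
ee_rot: [0.925, 0.379, 0.001, 0.0]
contact_force: [-0.1, 0.2, 0.0]
gripper_width: 49.9
```

```bash
python3 - <<'E'
from plan import *
from geo import *
s,p,psi=cur();print(p,np.degrees(psi),s['joints'].round(2))
plan([(*cr(-96.5,Y0-100),p[2],134.5,5.0)])
im=eyes.get_image('side');crop('side',im,190,100,280,180,8,'g16.png')
im=eyes.get_image('top');crop('top',im,80,145,180,235,8,'g16t.png')
E
```

```text
[535.07644707 176.04916988  75.57508938] -45.48715847644297 [ 0.61  0.44 -0.34  0.   -0.78  1.74]
[[[0.03,0.04,-0.0],[0,0,0.0],5.0]]
end [535.6 176.   75.6] -45.5 1
```

View pics/g16.png

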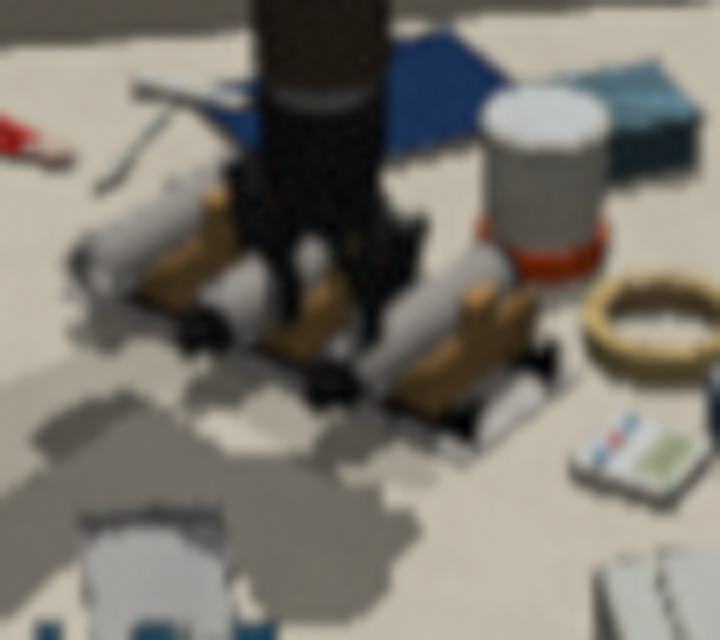

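View pics/g16t.png

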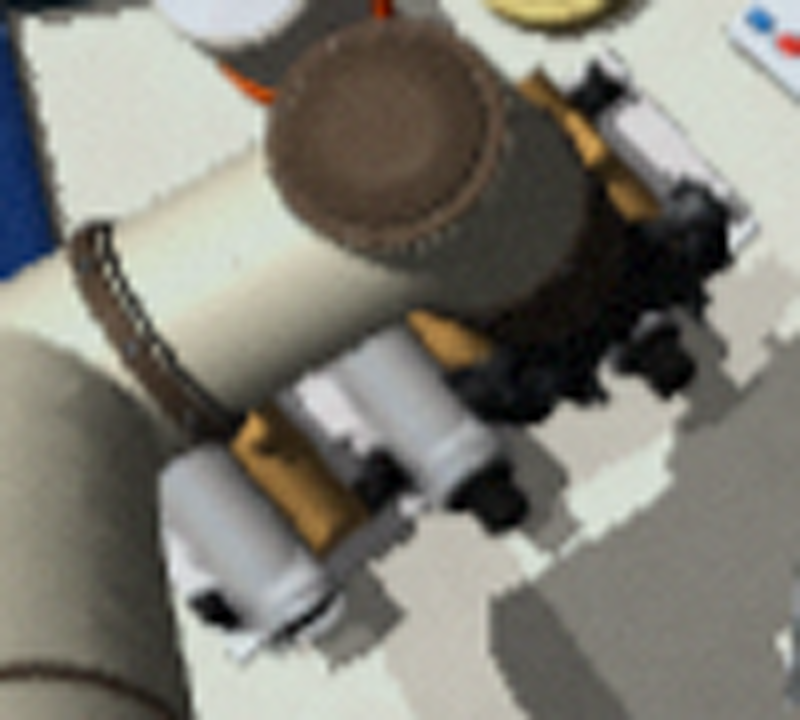

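Request:
jog_arm:
  rows:
    - [[0,0,2],[0,0,0],5]
    - [[0,0,1.8],[0,0,0],5]
    - [[0,0,1.2],[0,0,0],5]
    - [[0,0,0.5],[0,0,0],5]
    - [[0,0,0],[0,0,0],5]
    - [[0,0,0],[0,0,0],3.2]
    - [[0,0,0],[0,0,0],3.2]

```text
clock: 63.18
position: [534.8, 176.1, 20.8]
ee_rot: [0.925, 0.379, 0.001, -0.0]
contact_force: [-0.9, -0.2, 2.1]
gripper_width: 32.5
```

Request:
jog_arm:
  rows:
    - [[0,0,0],[0,0,0],2.7]
    - [[0,0,0],[0,0,0],2.7]

```text
clock: 63.42
position: [534.8, 176.1, 20.7]
ee_rot: [0.925, 0.379, 0.001, -0.0]
contact_force: [-0.7, 0.5, 5.1]
gripper_width: 30.4
```

Request:
jog_arm:
  rows:
    - [[0,0,0],[0,0,0],2.7]
    - [[0,0,0],[0,0,0],2.7]
    - [[0,0,0],[0,0,0],2.6]

```text
clock: 63.8
position: [534.8, 176.1, 20.6]
ee_rot: [0.925, 0.379, 0.001, -0.0]
contact_force: [-0.9, 1.9, 5.5]
gripper_width: 30.7
```

Request:
jog_arm:
  rows:
    - [[0,0,0],[0,0,0],4.5]
    - [[0,0,0],[0,0,0],4.5]
    - [[-0.3,0,0],[0,0,0],4.5]
    - [[0,0,0],[0,0,0],2.7]
    - [[0,0,0],[0,0,0],2.7]
    - [[0,0,0],[0,0,0],2.7]
    - [[0,0,0],[0,0,0],2.7]

```text
clock: 64.68
position: [532.2, 173.7, 20.0]
ee_rot: [0.925, 0.379, 0.0, 0.0]
contact_force: [0.8, 0.3, 0.7]
gripper_width: 26.8
```

Request:
jog_arm:
  rows:
    - [[0,0,0],[0,0,0],2.4]
    - [[0,0,0],[0,0,0],2.4]

```text
clock: 64.92
position: [532.2, 173.7, 20.0]
ee_rot: [0.925, 0.379, 0.0, -0.0]
contact_force: [-0.1, 0.7, -0.4]
gripper_width: 24.0
```

Request:
jog_arm:
  rows:
    - [[0,0,0],[0,0,0],2.0]
    - [[0,0,0],[0,0,0],2.0]
    - [[0,0,0],[0,0,0],1.5]

```text
clock: 65.3
position: [532.2, 173.7, 20.1]
ee_rot: [0.925, 0.379, 0.0, 0.0]
contact_force: [-0.4, 0.0, 1.0]
gripper_width: 22.1
```

```bash
cat > swing.py <<'E'
from plan import *
import sys
def swing(amps,draw,r=27,rows=4,jaw=1.5,base=-45.5,start_ang=0.0,stretch0=0):
    """amps: list of target yaw offsets(deg, world ccw); draw mm per entry; base psi of axis; uses current pos as start (at yaw offset start_ang)"""
    s,p,psi=cur(); a=np.radians(base+90); ax=np.array([np.cos(a),np.sin(a)])
    b=np.radians(base+90+start_ang); piv=p[:2]+r*np.array([np.cos(b),np.sin(b)])
    wps=[];prev=start_ang;tot=0
    for t in amps:
        n=max(1,int(np.ceil(abs(t-prev)/8)))
        for i in range(n):
            th=prev+(t-prev)*(i+1)/n; d=tot+draw*(i+1)/n; b=np.radians(base+90+th)
            xy=piv-d*ax-r*np.array([np.cos(b),np.sin(b)])
            wps.append((*xy,p[2],base+th,jaw))
        prev=t;tot+=draw
    plan(wps,step=50,ang=9.5,start=(p[0],p[1],p[2],base+start_ang))
E
python3 - <<'E'
from swing import *
swing([12,-12,12],1.5)
E
```

```text
[[[-0.06,0.28,-0.0],[0,0,-6.0],1.5],[[-0.06,0.28,-0.0],[0,0,-6.0],1.5],[[-0.02,-0.39,-0.0],[0,0,8.0],1.5],[[-0.03,-0.38,-0.0],[0,0,8.0],1.5],[[-0.02,-0.37,-0.0],[0,0,8.0],1.5],[[-0.02,0.38,-0.0],[0,0,-8.0],1.5],[[-0.03,0.38,-0.0],[0,0,-8.0],1.5],[[-0.02,0.38,-0.0],[0,0,-8.0],1.5]]
end [533.4 166.9  20.1] -33.5 8
```

Request:
jog_arm:
  rows:
    - [[-0.06,0.28,0],[0,0,-6],1.5]
    - [[-0.06,0.28,0],[0,0,-6],1.5]
    - [[-0.02,-0.38,0],[0,0,8],1.5]
    - [[-0.03,-0.38,0],[0,0,8],1.5]
    - [[-0.02,-0.38,0],[0,0,8],1.5]
    - [[-0.02,0.38,0],[0,0,-8],1.5]
    - [[-0.03,0.38,0],[0,0,-8],1.5]
    - [[-0.02,0.38,0],[0,0,-8],1.5]

```text
clock: 66.3
position: [533.7, 167.2, 20.0]
ee_rot: [0.88, 0.475, 0.0, -0.0]
contact_force: [-0.5, 0.5, 0.2]
gripper_width: 21.8
```

```bash
python3 - <<'E'
from swing import *
im=eyes.get_image('side');crop('side',im,190,100,280,180,8,'g17.png')
im=eyes.get_image('top');crop('top',im,80,145,180,235,8,'g17t.png')
swing([-12,12,-12],1.5,start_ang=12)
E
```

```text
[[[-0.02,-0.39,-0.0],[0,0,8.0],1.5],[[-0.03,-0.38,-0.0],[0,0,8.0],1.5],[[-0.02,-0.37,-0.0],[0,0,8.0],1.5],[[-0.02,0.39,-0.0],[0,0,-8.0],1.5],[[-0.02,0.38,-0.0],[0,0,-8.0],1.5],[[-0.03,0.37,-0.0],[0,0,-8.0],1.5],[[-0.02,-0.39,-0.0],[0,0,8.0],1.5],[[-0.02,-0.38,-0.0],[0,0,8.0],1.5],[[-0.03,-0.37,-0.0],[0,0,8.0],1.5]]
end [522.4 171.8  19.9] -57.5 9
```

View pics/g17.png

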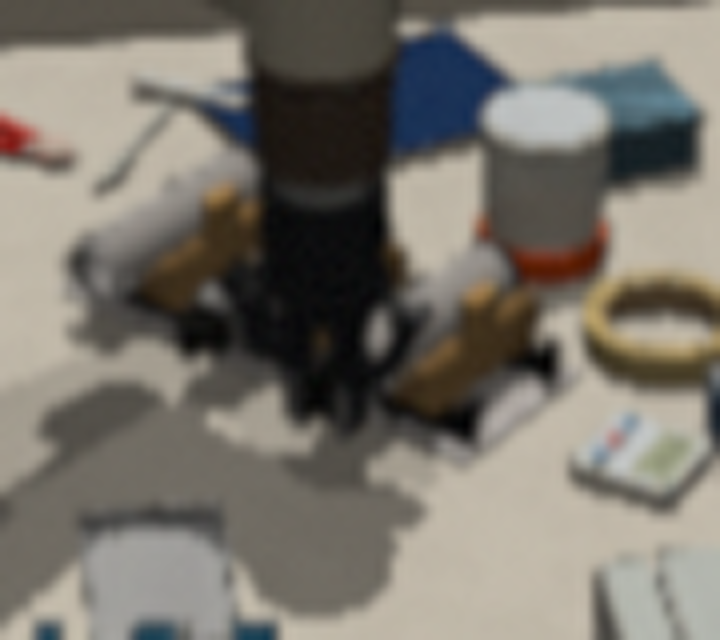

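View pics/g17t.png

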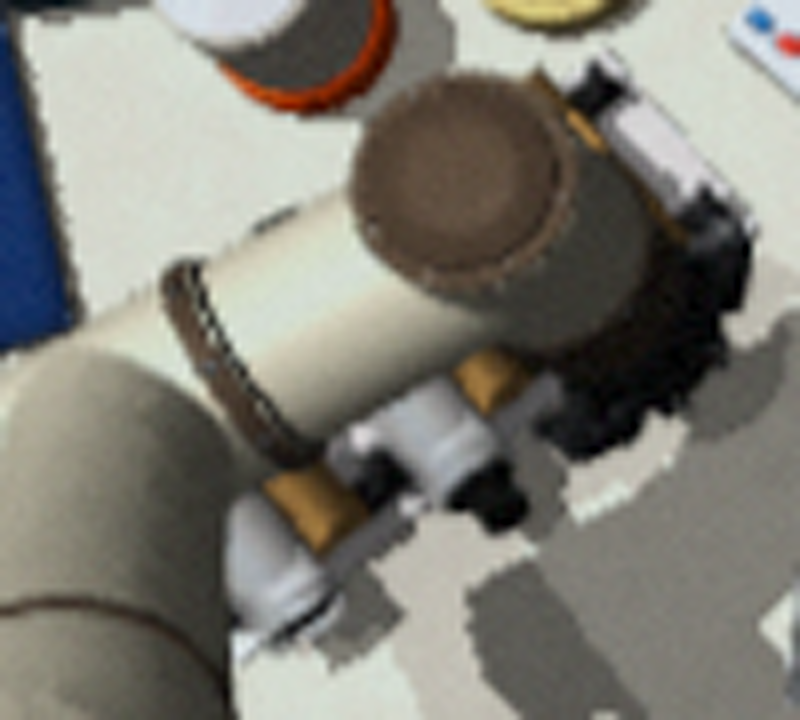

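Request:
jog_arm:
  rows:
    - [[-0.02,-0.38,0],[0,0,8],1.5]
    - [[-0.03,-0.38,0],[0,0,8],1.5]
    - [[-0.02,-0.38,0],[0,0,8],1.5]
    - [[-0.02,0.38,0],[0,0,-8],1.5]
    - [[-0.02,0.38,0],[0,0,-8],1.5]
    - [[-0.03,0.38,0],[0,0,-8],1.5]
    - [[-0.02,-0.38,0],[0,0,8],1.5]
    - [[-0.03,-0.38,0],[0,0,8],1.5]
    - [[-0.02,-0.38,0],[0,0,8],1.5]

```text
clock: 67.53
position: [520.9, 170.7, 19.7]
ee_rot: [0.961, 0.276, -0.002, 0.001]
contact_force: [-1.1, -2.7, 1.6]
gripper_width: 22.2
```

```bash
python3 - <<'E'
from swing import *
s,p,psi=cur();print(p,np.degrees(psi),s['gripper_width'],s['contact_force'])
im=eyes.get_image('side');crop('side',im,190,100,280,180,8,'g18.png')
swing([12,-12,12],1.5,start_ang=-12)
E
```

```text
[520.89877185 170.73148884  19.7000365 ] -57.919926003042946 22.18926143231414 [-1.11728826 -2.72042386  1.56708944]
[[[-0.02,0.39,-0.0],[0,0,-8.0],1.5],[[-0.03,0.38,-0.0],[0,0,-8.0],1.5],[[-0.02,0.37,-0.0],[0,0,-8.0],1.5],[[-0.02,-0.39,-0.0],[0,0,8.0],1.5],[[-0.02,-0.38,-0.0],[0,0,8.0],1.5],[[-0.03,-0.37,-0.0],[0,0,8.0],1.5],[[-0.02,0.39,-0.0],[0,0,-8.0],1.5],[[-0.02,0.38,-0.0],[0,0,-8.0],1.5],[[-0.03,0.37,-0.0],[0,0,-8.0],1.5]]
end [525.5 159.8  19.7] -33.5 9
```

View pics/g18.png

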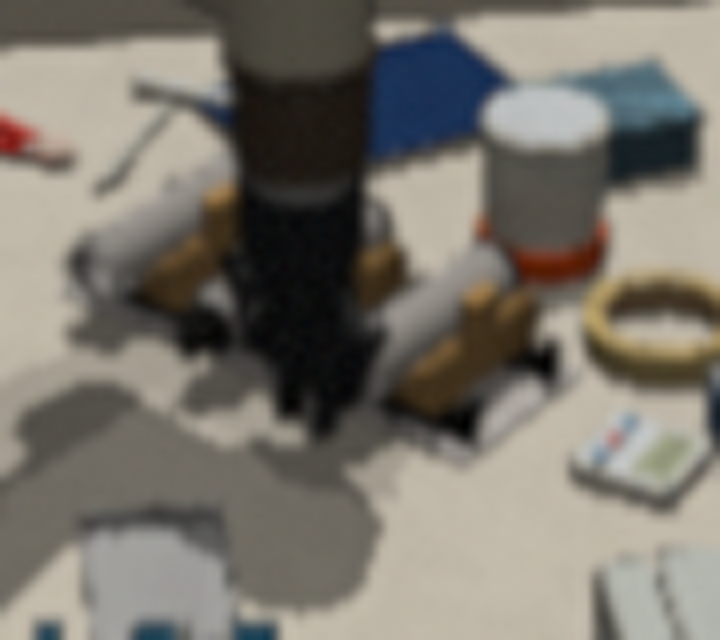

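Request:
jog_arm:
  rows:
    - [[-0.02,0.38,0],[0,0,-8],1.5]
    - [[-0.03,0.38,0],[0,0,-8],1.5]
    - [[-0.02,0.38,0],[0,0,-8],1.5]
    - [[-0.02,-0.38,0],[0,0,8],1.5]
    - [[-0.02,-0.38,0],[0,0,8],1.5]
    - [[-0.03,-0.38,0],[0,0,8],1.5]
    - [[-0.02,0.38,0],[0,0,-8],1.5]
    - [[-0.03,0.38,0],[0,0,-8],1.5]
    - [[-0.02,0.38,0],[0,0,-8],1.5]

```text
clock: 68.7
position: [527.2, 160.7, 19.9]
ee_rot: [0.88, 0.476, 0.0, -0.0]
contact_force: [-0.2, -0.4, 0.4]
gripper_width: 21.8
```

```bash
python3 - <<'E'
from swing import *
s,p,psi=cur();print(p,np.degrees(psi),s['gripper_width'],s['contact_force'])
im=eyes.get_image('side');crop('side',im,190,100,280,180,8,'g19.png')
swing([-12,12,-12],1.7,start_ang=12)
E
```

```text
[527.20939041 160.72714642  19.86942572] -33.21265238471611 21.84606762195886 [-0.17650238 -0.44828553  0.39830555]
[[[-0.03,-0.39,-0.0],[0,0,8.0],1.5],[[-0.03,-0.38,-0.0],[0,0,8.0],1.5],[[-0.03,-0.37,-0.0],[0,0,8.0],1.5],[[-0.03,0.39,-0.0],[0,0,-8.0],1.5],[[-0.03,0.38,-0.0],[0,0,-8.0],1.5],[[-0.03,0.37,-0.0],[0,0,-8.0],1.5],[[-0.03,-0.39,-0.0],[0,0,8.0],1.5],[[-0.03,-0.38,-0.0],[0,0,8.0],1.5],[[-0.03,-0.37,-0.0],[0,0,8.0],1.5]]
end [516.  165.   19.9] -57.5 9
```

View pics/g19.png

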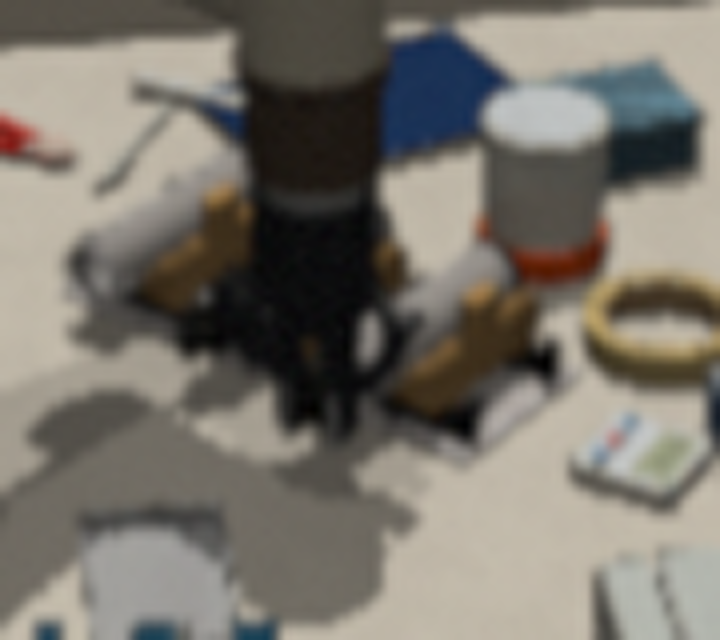

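Request:
jog_arm:
  rows:
    - [[-0.03,-0.38,0],[0,0,8],1.5]
    - [[-0.03,-0.38,0],[0,0,8],1.5]
    - [[-0.03,-0.38,0],[0,0,8],1.5]
    - [[-0.03,0.38,0],[0,0,-8],1.5]
    - [[-0.03,0.38,0],[0,0,-8],1.5]
    - [[-0.03,0.38,0],[0,0,-8],1.5]
    - [[-0.03,-0.38,0],[0,0,8],1.5]
    - [[-0.03,-0.38,0],[0,0,8],1.5]
    - [[-0.03,-0.38,0],[0,0,8],1.5]

```text
clock: 69.88
position: [515.5, 165.3, 19.9]
ee_rot: [0.961, 0.277, 0.0, -0.0]
contact_force: [-0.7, -0.2, 1.1]
gripper_width: 21.7
```

Request:
jog_arm:
  rows:
    - [[-0.03,0.38,0],[0,0,-8],1.5]
    - [[-0.03,0.38,0],[0,0,-8],1.5]
    - [[-0.03,0.38,0],[0,0,-8],1.5]
    - [[-0.03,-0.38,0],[0,0,8],1.5]
    - [[-0.06,-0.2,0],[0,0,4],1.5]
    - [[0,0,0],[0,0,0],1.5]

```text
clock: 70.62
position: [517.0, 158.8, 19.9]
ee_rot: [0.926, 0.379, 0.0, -0.0]
contact_force: [0.4, -0.5, -0.1]
gripper_width: 22.1
```

```bash
python3 - <<'E'
from swing import *
s,p,psi=cur();print(p,np.degrees(psi),s['gripper_width'],s['contact_force'])
im=eyes.get_image('side');crop('side',im,190,100,280,180,8,'g20.png')
im=eyes.get_image('top');crop('top',im,80,145,180,235,8,'g20t.png')
E
```

```text
[516.97671708 158.82335907  19.93585723] -45.499826479446035 22.08077580402438 [ 0.44157634 -0.46545268 -0.13909199]
```

View pics/g20.png

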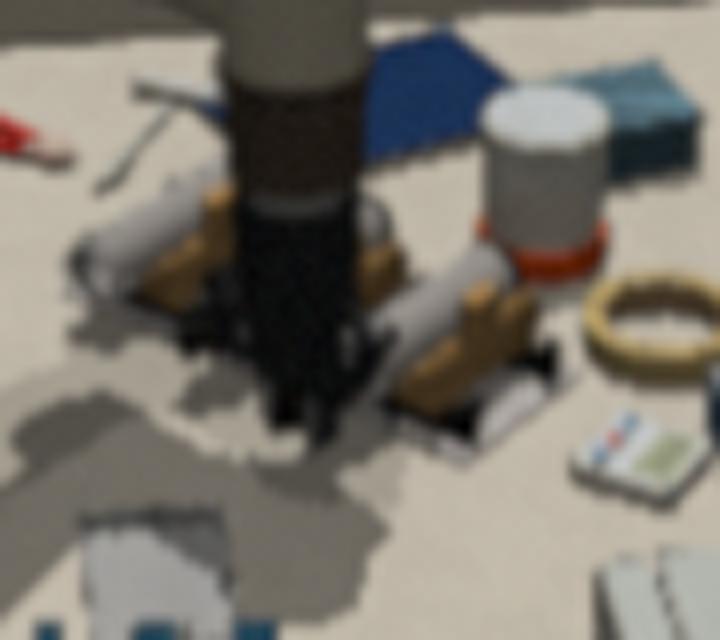

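View pics/g20t.png

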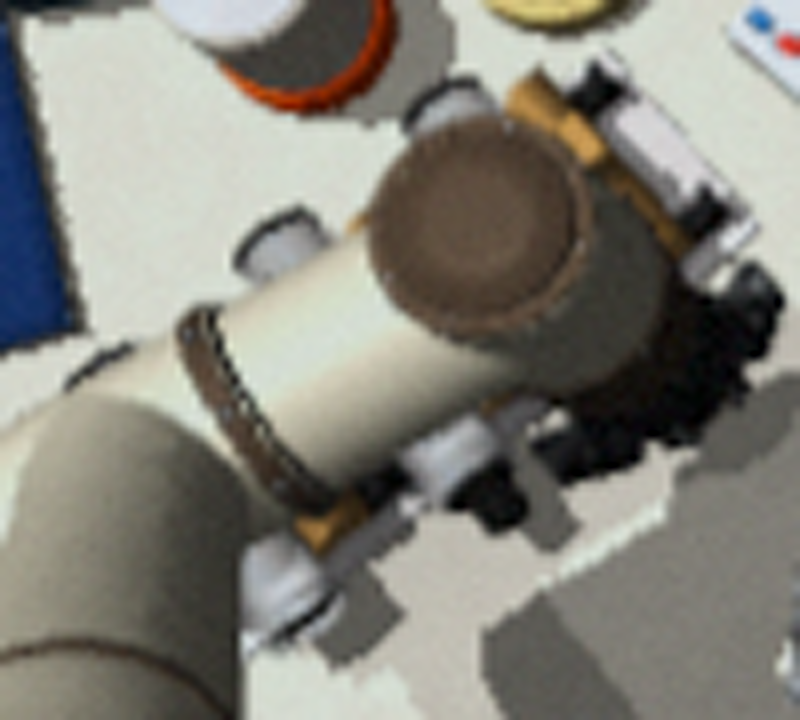

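```bash
python3 - <<'E'
from plan import *
C=np.array([(145,190),(468,212),(448,408),(125,383)])/9+[165,190]-.5
P=unproj('top',C,16);print(P.round(0),P.mean(0).round(1))
d=P[0]-P[1];print(np.degrees(np.arctan2(d[1],d[0])))
s,p,psi=cur()
a=np.radians(44.5);q=p[:2]-40*np.array([np.cos(a),np.sin(a)])
t=(P.mean(0)[0],P.mean(0)[1]+25)
plan([(*q,p[2],None,1.5,20),(*q,80,None,1.5,30),(*t,80,92,1.5),(*t,12,None,1.5,25)])
E
```

```text
[[464. 107.  16.]
 [460. -31.  16.]
 [377. -28.  16.]
 [382. 108.  16.]] [420.7  39.2  16. ]
88.42965994950735
[[[-1.33,-0.0,-0.0],[0,0,-0.0],1.5],[[-1.34,-0.0,-0.0],[0,0,-0.0],1.5],[[-1.33,-0.0,-0.0],[0,0,-0.0],1.5],[[0.0,-0.0,-2.0],[0,0,-0.0],1.5],[[0.0,-0.0,-2.0],[0,0,-0.0],1.5],[[0.0,-0.0,-2.0],[0,0,-0.0],1.5],[[-1.59,-0.0,-0.0],[0,0,7.1],1.5],[[-1.57,0.19,-0.0],[0,0,7.1],1.5],[[-1.54,0.38,-0.0],[0,0,7.1],1.5],[[-1.47,0.58,-0.0],[0,0,7.1],1.5]]
[[[-1.4,0.75,-0.0],[0,0,7.1],1.5],[[-1.29,0.92,-0.0],[0,0,7.0],1.5],[[-0.0,-0.0,2.27],[0,0,-0.0],1.5],[[-0.0,-0.0,2.26],[0,0,-0.0],1.5],[[-0.0,-0.0,2.27],[0,0,-0.0],1.5]]
end [420.8  64.1  12. ] -88.0 15
```

Request:
jog_arm:
  rows:
    - [[-1.33,0,0],[0,0,0],1.5]
    - [[-1.33,0,0],[0,0,0],1.5]
    - [[-1.33,0,0],[0,0,0],1.5]
    - [[0,0,-2],[0,0,0],1.5]
    - [[0,0,-2],[0,0,0],1.5]
    - [[0,0,-2],[0,0,0],1.5]
    - [[-1.59,0,0],[0,0,7],1.5]
    - [[-1.57,0.19,0],[0,0,7],1.5]
    - [[-1.54,0.38,0],[0,0,7],1.5]
    - [[-1.47,0.58,0],[0,0,7],1.5]

```text
clock: 71.97
position: [442.3, 85.2, 80.0]
ee_rot: [0.99, 0.142, -0.0, -0.0]
contact_force: [-0.3, 0.7, -0.5]
gripper_width: 22.2
```

```bash
python3 - <<'E'
from plan import *
s,p,psi=cur();print(p,np.degrees(psi),s['gripper_width'],s['contact_force'])
im=eyes.get_image('side');crop('side',im,170,100,280,190,7,'g21.png')
im=eyes.get_image('top');crop('top',im,80,145,250,255,4.5,'g21t.png')
plan([(410,64,80,92,1.5),(410,64,12,None,1.5,25)])
E
```

```text
[442.33556576  85.23331224  80.03454427] -73.71871492801985 22.151951314893253 [-0.25489738  0.74406127 -0.54071478]
[[[-1.8,0.54,-0.0],[0,0,7.2],1.5],[[-1.72,0.77,-0.01],[0,0,7.3],1.5],[[-0.0,0.0,2.27],[0,0,-0.0],1.5],[[-0.0,0.0,2.27],[0,0,-0.0],1.5],[[-0.0,0.0,2.26],[0,0,-0.0],1.5]]
end [410.  64.  12.] -88.0 5
```

View pics/g21.png

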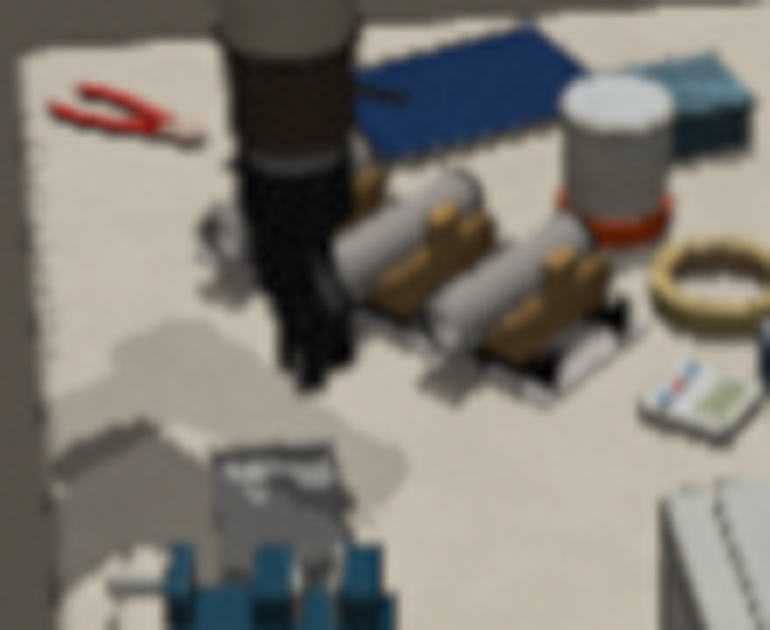

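View pics/g21t.png

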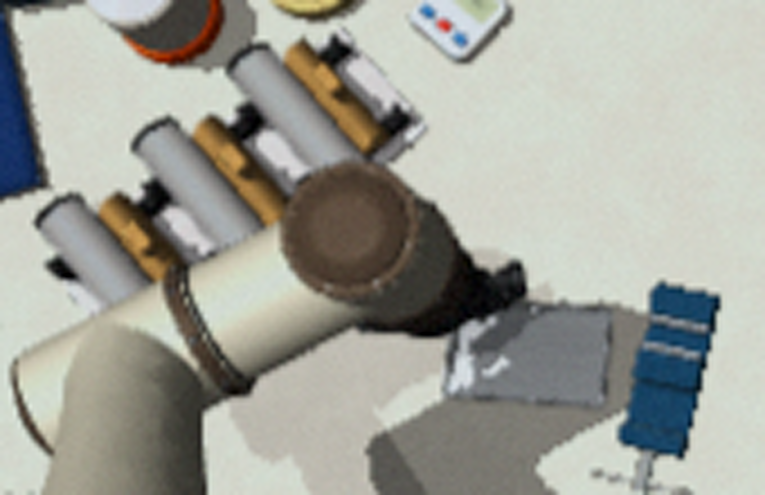

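Bung C is out and held, and tube C stays chocked with its mouth open. Next I'll set the bung in the tray.

Request:
jog_arm:
  rows:
    - [[-1.8,0.54,0],[0,0,7.2],1.5]
    - [[-1.72,0.77,0],[0,0,7.3],1.5]
    - [[0,0,2.3],[0,0,0],1.5]
    - [[0,0,2.3],[0,0,0],1.5]
    - [[0,0,1.8],[0,0,0],1.5]
    - [[0,0,0.4],[0,0,0],1.5]
    - [[0,0,0],[0,0,0],1.5]
    - [[0,0,0],[0,0,0],3.2]
    - [[0,0,0],[0,0,0],3.2]

```text
clock: 73.2
position: [412.5, 65.8, 12.6]
ee_rot: [1.0, 0.018, 0.001, -0.0]
contact_force: [-0.1, 0.6, 0.9]
gripper_width: 32.1
```

Request:
jog_arm:
  rows:
    - [[0,0,0],[0,0,0],3.4]
    - [[0,0,-2],[0,0,0],3.4]
    - [[0,0,-4],[0,0,0],4]
    - [[0,0,-4],[0,0,0],4.5]

```text
clock: 73.7
position: [411.7, 65.4, 113.2]
ee_rot: [1.0, 0.018, -0.0, 0.0]
contact_force: [0.6, 0.2, 0.4]
gripper_width: 45.0
```

```bash
python3 - <<'E'
from plan import *
s,p,psi=cur();print(p,np.degrees(psi),s['gripper_width'],s['contact_force'])
t=cr(-99.5,Y0);print(t)
plan([(*t,100,134.5,4.5),(*t,75,None,4.5,25)],step=45)
E
```

```text
[411.71475933  65.37151994 113.15080482] -87.96249385692296 44.98139996429009 [0.61822476 0.24081207 0.40573418]
[463.30048235 245.20729235]
[[[1.16,-3.56,0.26],[0,0,-8.5],4.5],[[1.67,-3.35,0.27],[0,0,-8.5],4.5],[[2.15,-3.06,0.26],[0,0,-8.5],4.5],[[2.58,-2.71,0.26],[0,0,-8.5],4.5],[[2.95,-2.3,0.27],[0,0,-8.5],4.5],[[-0.0,-0.0,2.5],[0,0,-0.0],4.5]]
end [463.3 245.2  75. ] -45.5 6
```

Request:
jog_arm:
  rows:
    - [[1.16,-3.56,0.26],[0,0,-8.5],4.5]
    - [[1.67,-3.35,0.27],[0,0,-8.5],4.5]
    - [[2.15,-3.06,0.26],[0,0,-8.5],4.5]
    - [[2.58,-2.71,0.26],[0,0,-8.5],4.5]
    - [[2.95,-2.3,0.27],[0,0,-8.5],4.5]
    - [[0,0,2],[0,0,0],4.5]
    - [[0,0,0],[0,0,0],4.5]
    - [[0,0,0],[0,0,0],4.5]
    - [[0,0,0],[0,0,0],4.5]

```text
clock: 74.82
position: [464.0, 245.3, 79.7]
ee_rot: [0.926, 0.379, 0.001, -0.0]
contact_force: [0.2, 0.4, 0.9]
gripper_width: 45.0
```

```bash
python3 - <<'E'
from plan import *
s,p,psi=cur();print(p,np.degrees(psi),s['gripper_width'],s['contact_force'])
plan([(*cr(-99.5,Y0+.5),p[2],134.5,4.5)])
im=eyes.get_image('side');crop('side',im,170,100,280,190,7,'g22.png')
im=eyes.get_image('top');crop('top',im,80,145,250,255,4.5,'g22t.png')
E
```

```text
[464.01722042 245.28594164  79.67211513] -45.49136211094238 45.014090222082075 [0.2158527  0.43550622 0.94552713]
[[[-0.06,-0.09,-0.0],[0,0,0.0],4.5]]
end [463.  245.5  79.7] -45.5 1
```

View pics/g22.png

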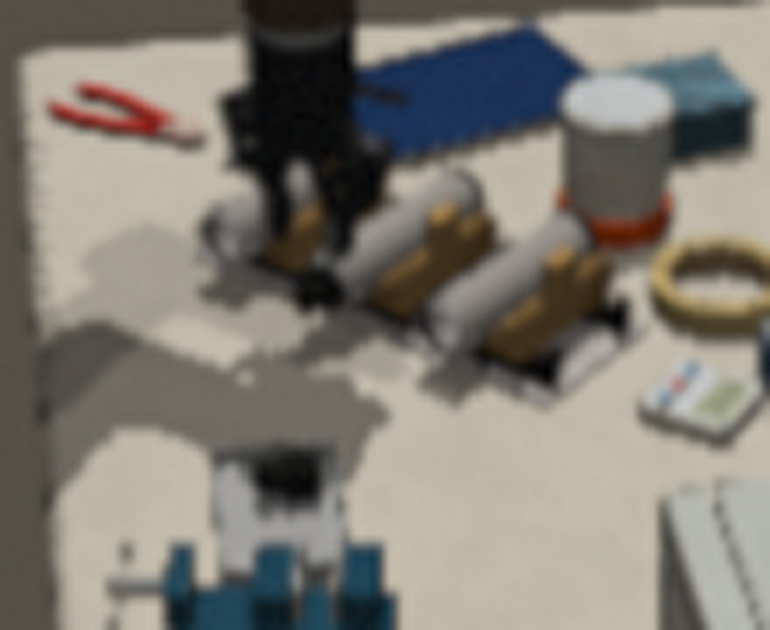

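View pics/g22t.png

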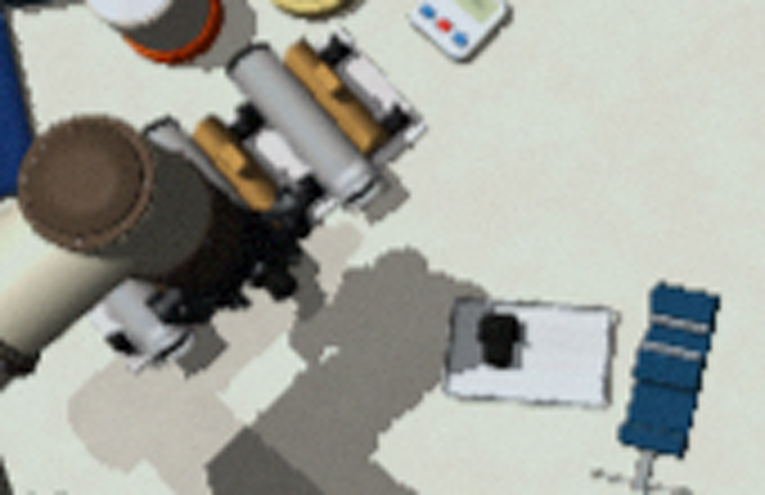

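Bung C lies in the tray at crop (500,338). The gripper is above knob B, so I'll descend and grip it.

Request:
jog_arm:
  rows:
    - [[-0.05,-0.05,2],[0,0,0],4.5]
    - [[0,0,1.9],[0,0,0],4.5]
    - [[0,0,1.5],[0,0,0],4.5]
    - [[0,0,0.6],[0,0,0],4.5]
    - [[0,0,0],[0,0,0],4.5]
    - [[0,0,0],[0,0,0],2.8]
    - [[0,0,0],[0,0,0],2.8]
    - [[0,0,0],[0,0,0],2.8]

```text
clock: 75.92
position: [463.1, 245.5, 19.2]
ee_rot: [0.925, 0.379, 0.0, -0.0]
contact_force: [0.1, -0.5, -0.2]
gripper_width: 27.8
```

Request:
jog_arm:
  rows:
    - [[0,0,0],[0,0,0],2.3]
    - [[0,0,0],[0,0,0],2.3]

```text
clock: 76.18
position: [462.9, 245.6, 19.1]
ee_rot: [0.925, 0.379, 0.0, -0.0]
contact_force: [-2.3, 1.2, 1.8]
gripper_width: 23.2
```

Request:
jog_arm:
  rows:
    - [[0,0,0],[0,0,0],1.5]
    - [[0,0,0],[0,0,0],1.5]
    - [[0,0,0],[0,0,0],1.5]

```text
clock: 76.55
position: [463.0, 245.5, 19.0]
ee_rot: [0.925, 0.379, 0.0, -0.0]
contact_force: [-2.9, 2.1, 5.2]
gripper_width: 21.9
```

Request:
jog_arm:
  rows:
    - [[-0.06,0.28,0],[0,0,-6],1.5]
    - [[-0.06,0.28,0],[0,0,-6],1.5]
    - [[-0.02,-0.38,0],[0,0,8],1.5]
    - [[-0.03,-0.38,0],[0,0,8],1.5]
    - [[-0.02,-0.38,0],[0,0,8],1.5]
    - [[-0.02,0.38,0],[0,0,-8],1.5]
    - [[-0.03,0.38,0],[0,0,-8],1.5]
    - [[-0.02,0.38,0],[0,0,-8],1.5]

```text
clock: 77.55
position: [464.4, 238.5, 18.6]
ee_rot: [0.88, 0.475, 0.0, -0.0]
contact_force: [-1.7, -0.6, 1.4]
gripper_width: 22.3
```

```bash
python3 - <<'E'
from plan import *
s,p,psi=cur();print(p,np.degrees(psi),s['gripper_width'],s['contact_force'])
im=eyes.get_image('side');crop('side',im,170,100,280,190,7,'g23.png')
im=eyes.get_image('top');crop('top',im,80,145,250,255,4.5,'g23t.png')
E
```

```text
[464.42733974 238.50926853  18.58081179] -33.243310031506944 22.2588686944986 [-1.69122973 -0.63895042  1.43301301]
```

View pics/g23.png

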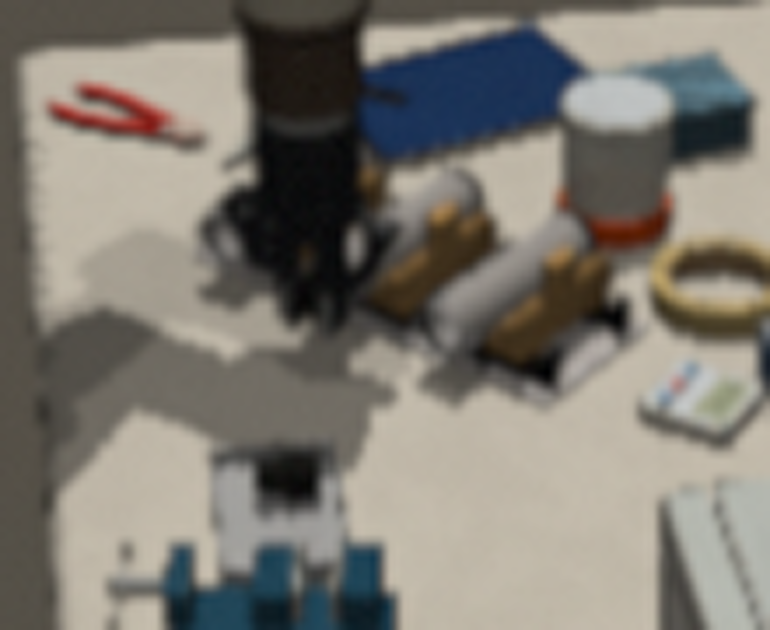

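View pics/g23t.png

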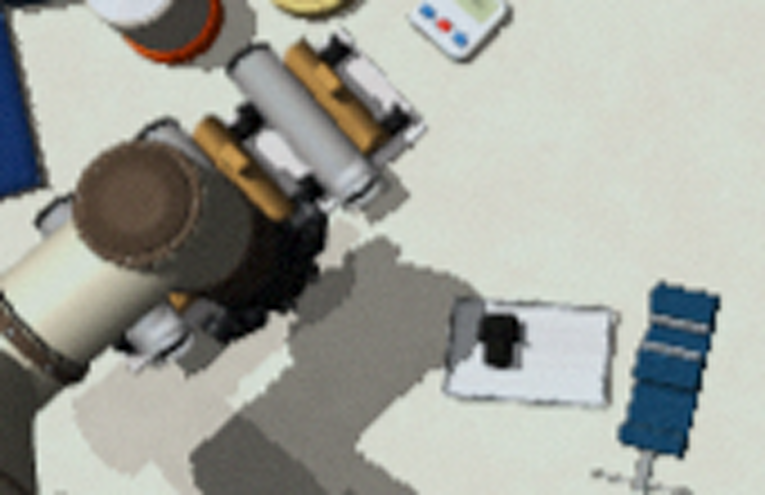

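Tube B's cap is unmoved, at side crop (465,185). I'll keep rocking.

Request:
jog_arm:
  rows:
    - [[-0.02,-0.38,0],[0,0,8],1.5]
    - [[-0.03,-0.38,0],[0,0,8],1.5]
    - [[-0.02,-0.38,0],[0,0,8],1.5]
    - [[-0.02,0.38,0],[0,0,-8],1.5]
    - [[-0.02,0.38,0],[0,0,-8],1.5]
    - [[-0.03,0.38,0],[0,0,-8],1.5]
    - [[-0.02,-0.38,0],[0,0,8],1.5]
    - [[-0.03,-0.38,0],[0,0,8],1.5]
    - [[-0.02,-0.38,0],[0,0,8],1.5]

```text
clock: 78.78
position: [452.0, 242.0, 18.2]
ee_rot: [0.961, 0.276, -0.002, 0.001]
contact_force: [-1.4, -2.5, 1.4]
gripper_width: 22.2
```

```bash
python3 - <<'E'
from plan import *
s,p,psi=cur();print(p,np.degrees(psi),s['gripper_width'],s['contact_force'])
im=eyes.get_image('side');crop('side',im,190,100,280,180,8,'g24.png')
E
```

```text
[451.95527193 241.95931453  18.19968689] -57.935513726922565 22.19999965838404 [-1.37769463 -2.47759803  1.44675134]
```

View pics/g24.png

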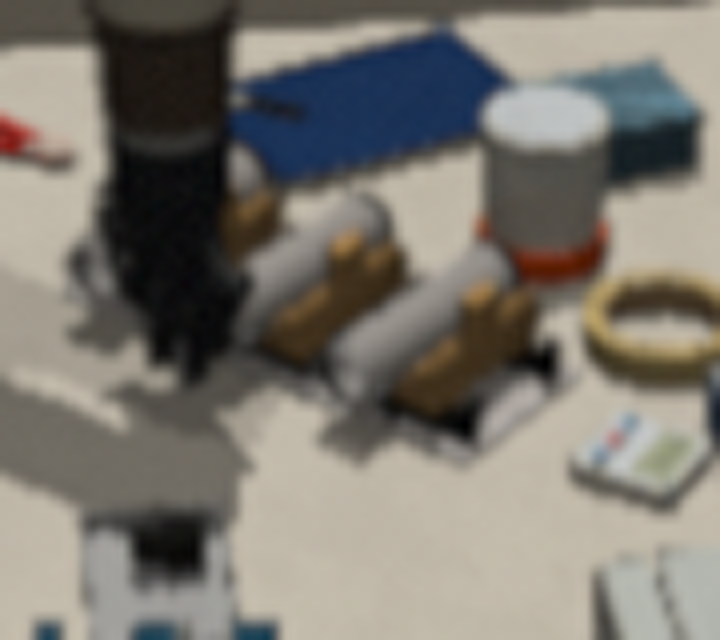

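Tube B is still in place (cap at (375,215) as before), so I'll continue.

Request:
jog_arm:
  rows:
    - [[-0.02,0.38,0],[0,0,-8],1.5]
    - [[-0.03,0.38,0],[0,0,-8],1.5]
    - [[-0.02,0.38,0],[0,0,-8],1.5]
    - [[-0.02,-0.38,0],[0,0,8],1.5]
    - [[-0.02,-0.38,0],[0,0,8],1.5]
    - [[-0.03,-0.38,0],[0,0,8],1.5]
    - [[-0.02,0.38,0],[0,0,-8],1.5]
    - [[-0.03,0.38,0],[0,0,-8],1.5]
    - [[-0.02,0.38,0],[0,0,-8],1.5]

```text
clock: 79.95
position: [458.0, 232.3, 18.5]
ee_rot: [0.88, 0.475, 0.0, 0.0]
contact_force: [-0.3, -0.4, -0.0]
gripper_width: 22.1
```

Request:
jog_arm:
  rows:
    - [[-0.03,-0.38,0],[0,0,8],1.5]
    - [[-0.03,-0.38,0],[0,0,8],1.5]
    - [[-0.03,-0.38,0],[0,0,8],1.5]
    - [[-0.03,0.38,0],[0,0,-8],1.5]
    - [[-0.03,0.38,0],[0,0,-8],1.5]
    - [[-0.03,0.38,0],[0,0,-8],1.5]
    - [[-0.03,-0.38,0],[0,0,8],1.5]
    - [[-0.03,-0.38,0],[0,0,8],1.5]
    - [[-0.03,-0.38,0],[0,0,8],1.5]

```text
clock: 81.08
position: [446.4, 236.9, 18.5]
ee_rot: [0.961, 0.278, 0.0, 0.0]
contact_force: [0.6, -0.0, -1.0]
gripper_width: 22.2
```

Request:
jog_arm:
  rows:
    - [[-0.03,0.38,0],[0,0,-8],1.5]
    - [[-0.03,0.38,0],[0,0,-8],1.5]
    - [[-0.03,0.38,0],[0,0,-8],1.5]
    - [[-0.03,-0.38,0],[0,0,8],1.5]
    - [[-0.06,-0.2,0],[0,0,4],1.5]
    - [[0,0,0],[0,0,0],1.5]

```text
clock: 81.82
position: [447.8, 230.3, 18.6]
ee_rot: [0.925, 0.379, -0.0, 0.0]
contact_force: [-0.5, -0.3, -1.0]
gripper_width: 22.2
```

```bash
python3 - <<'E'
from plan import *
s,p,psi=cur();print(p,np.degrees(psi),s['gripper_width'],s['contact_force'])
im=eyes.get_image('side');crop('side',im,190,100,280,180,8,'g25.png')
im=eyes.get_image('top');crop('top',im,80,145,250,255,4.5,'g25t.png')
E
```

```text
[447.79115627 230.34267152  18.56827625] -45.42320816458723 22.151818444279645 [-0.48360121 -0.34696794 -0.97241467]
```

View pics/g25.png

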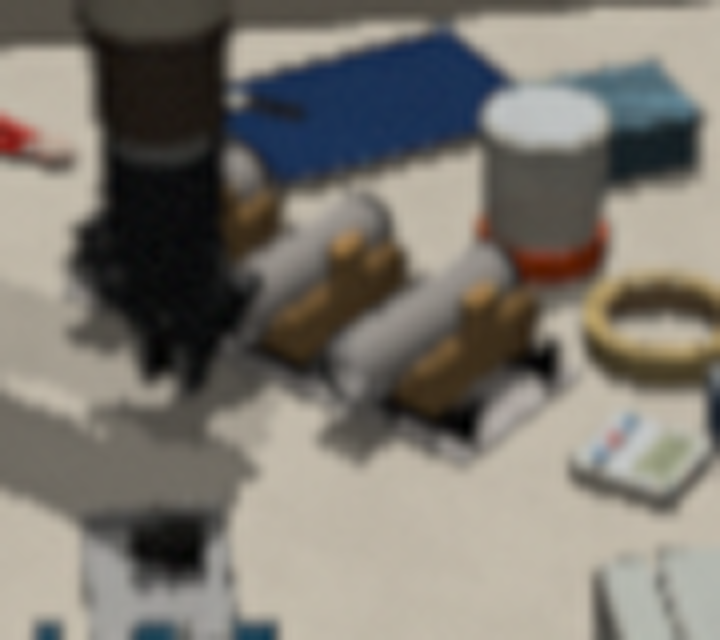

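View pics/g25t.png

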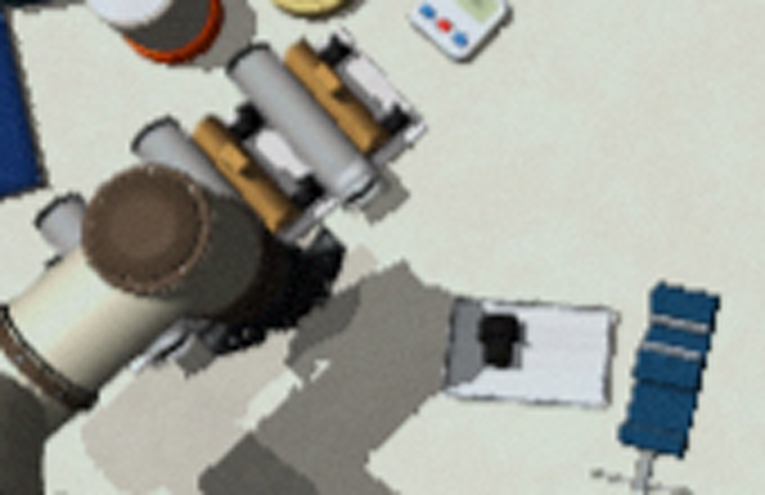

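Request:
jog_arm:
  rows:
    - [[-1.33,0,0],[0,0,0],1.5]
    - [[-1.33,0,0],[0,0,0],1.5]
    - [[-1.33,0,0],[0,0,0],1.5]
    - [[0,0,-2],[0,0,0],1.5]
    - [[0,0,-2.5],[0,0,0],1.5]
    - [[0,0,-2.5],[0,0,0],1.5]
    - [[0,0,0],[0,0,0],1.5]

```text
clock: 82.8
position: [419.8, 202.8, 90.5]
ee_rot: [0.925, 0.379, 0.002, -0.001]
contact_force: [0.4, -0.4, -0.9]
gripper_width: 22.0
```

```bash
python3 - <<'E'
from plan import *
s,p,psi=cur();print(p,np.degrees(psi),s['gripper_width'],s['contact_force'])
plan([(410,11,p[2],92,1.5)],step=40)
E
```

```text
[419.78075729 202.774898    90.48698458] -45.45767221603967 21.95746990135931 [ 0.35438065 -0.37139224 -0.86068404]
[[[-2.36,2.16,-0.0],[0,0,7.1],1.5],[[-2.07,2.44,-0.0],[0,0,7.1],1.5],[[-1.76,2.68,-0.0],[0,0,7.1],1.5],[[-1.41,2.87,-0.0],[0,0,7.1],1.5],[[-1.04,3.02,-0.0],[0,0,7.1],1.5],[[-0.66,3.14,-0.0],[0,0,7.0],1.5]]
end [410.1  11.   90.5] -88.0 6
```

Request:
jog_arm:
  rows:
    - [[-2.36,2.16,0],[0,0,7.1],1.5]
    - [[-2.07,2.44,0],[0,0,7.1],1.5]
    - [[-1.76,2.68,0],[0,0,7.1],1.5]
    - [[-1.41,2.87,0],[0,0,7.1],1.5]
    - [[-1.04,3.02,0],[0,0,7.1],1.5]
    - [[-0.66,3.14,0],[0,0,7],1.5]
    - [[0,0,2],[0,0,0],1.5]
    - [[0,0,0],[0,0,0],1.5]
    - [[0,0,0],[0,0,0],1.5]

```text
clock: 83.92
position: [409.4, 10.7, 68.8]
ee_rot: [1.0, 0.018, -0.0, 0.0]
contact_force: [-0.1, 0.2, -0.4]
gripper_width: 22.3
```

```bash
python3 - <<'E'
from plan import *
s,p,psi=cur();print(p,np.degrees(psi),s['gripper_width'],s['contact_force'])
im=eyes.get_image('side');crop('side',im,170,100,280,190,7,'g26.png')
E
```

```text
[409.43893384  10.67877166  68.75722069] -87.93551793033161 22.25691381165182 [-0.13138498  0.21875655 -0.42438999]
```

View pics/g26.png

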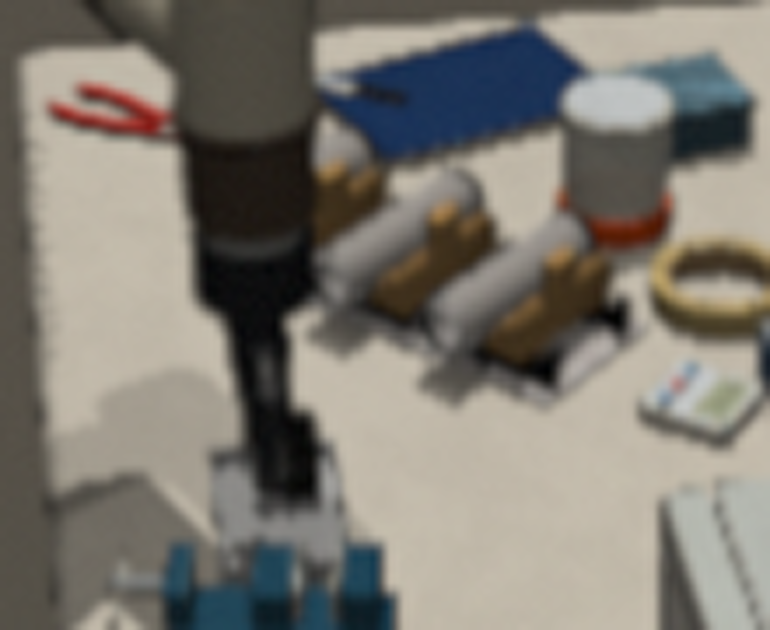

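Request:
jog_arm:
  rows:
    - [[0,0,2.3],[0,0,0],1.5]
    - [[0,0,2.0],[0,0,0],1.5]
    - [[0,0,1.3],[0,0,0],1.5]
    - [[0,0,0],[0,0,0],1.5]
    - [[0,0,0],[0,0,0],1.5]
    - [[0,0,0],[0,0,0],3.2]
    - [[0,0,0],[0,0,0],3.2]
    - [[0,0,0],[0,0,0],3.3]

```text
clock: 84.98
position: [409.8, 10.7, 13.1]
ee_rot: [1.0, 0.018, 0.0, -0.0]
contact_force: [0.2, -0.1, -0.3]
gripper_width: 32.8
```

Request:
jog_arm:
  rows:
    - [[0,0,-2],[0,0,0],3.4]
    - [[0,0,-4],[0,0,0],4]
    - [[0,0,-4],[0,0,0],4.5]
    - [[0,3,-3],[0,0,0],4.5]
    - [[0,5,0],[0,0,0],4.5]
    - [[0,5,0],[0,0,0],4.5]
    - [[0,5,0],[0,0,0],4.5]
    - [[0,5,0],[0,0,0],4.5]
    - [[0,5,0],[0,0,0],4.5]
    - [[0,0,0],[0,0,0],4.5]

```text
clock: 86.22
position: [419.1, -271.9, 142.4]
ee_rot: [1.0, 0.015, -0.0, 0.0]
contact_force: [0.3, 0.2, -0.2]
gripper_width: 44.8
```

```bash
python3 - <<'E'
from plan import *
from geo import *
s,p,psi=cur();print(p,np.degrees(psi),s['clock'])
L=[]
for k in(1,2,3):
    y=17.5+100*(2-k)
    L+=tube_lines(cr(-3,y),CYAW,40)+chock_lines(cr(0,y-32),CYAW,20)
im=eyes.get_image('side');crop('side',im,170,100,280,190,7,'g27.png')
im=eyes.get_image('top');crop('top',im,80,145,250,255,4.5,'g27t.png');crop('top',im,80,145,180,235,8,'g27u.png',L)
E
```

```text
[ 419.12776331 -271.86335316  142.39215454] -88.2613844452422 86.225
```

View pics/g27.png

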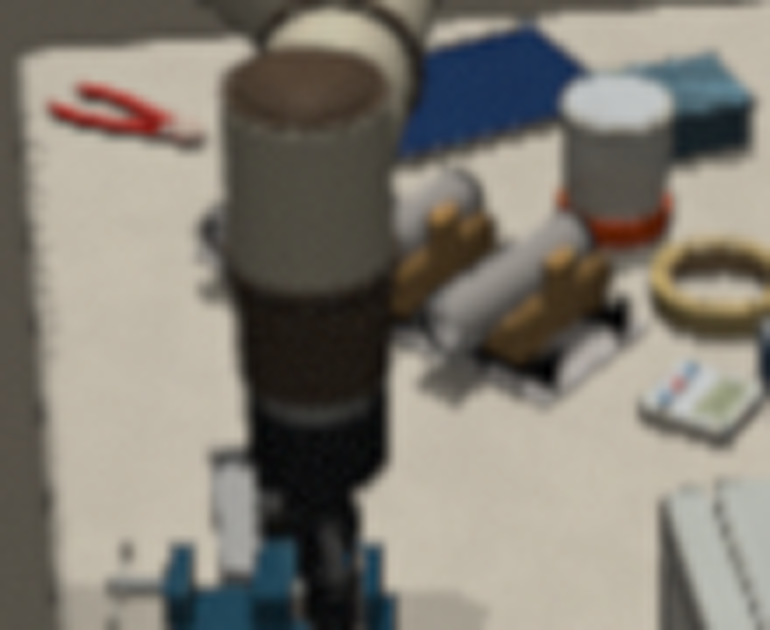

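View pics/g27t.png

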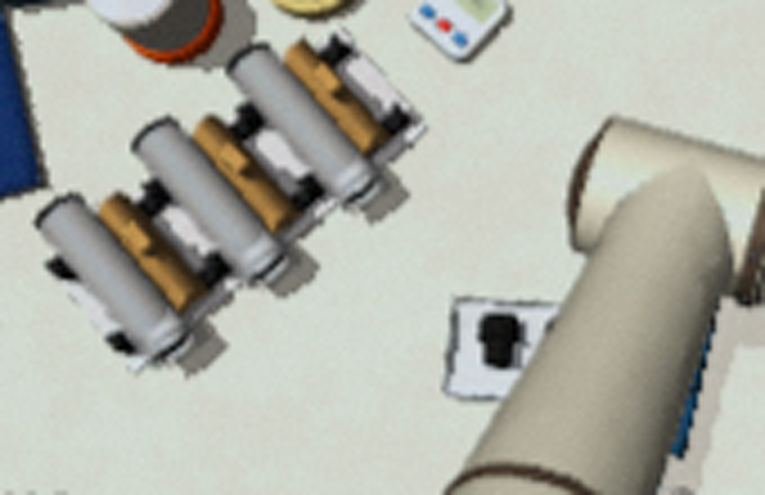

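View pics/g27u.png

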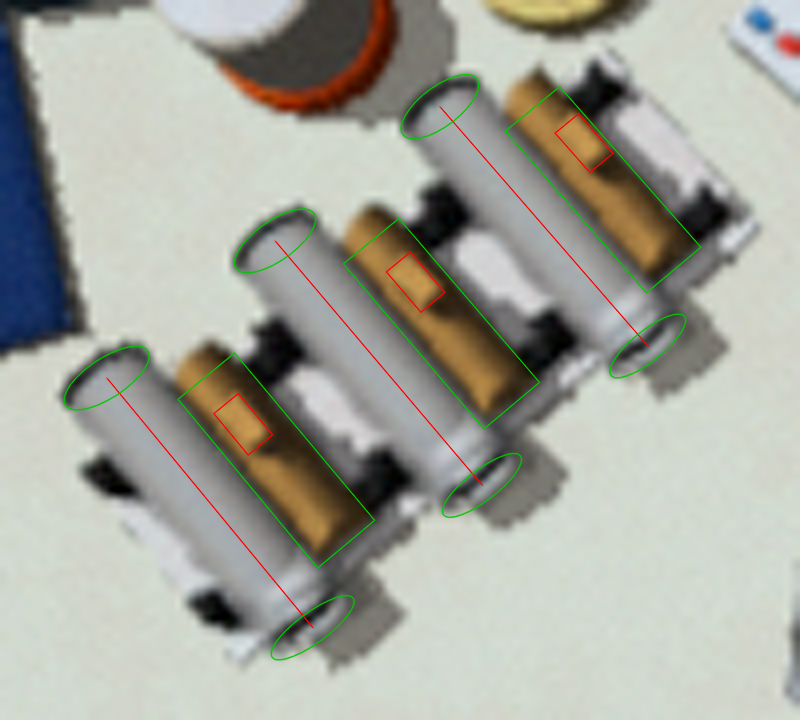

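All three tubes and chocks match the model within about 1 px. I'll move aside to see the second bung.

Request:
jog_arm:
  rows:
    - [[-2,4.5,-1],[0,0,0],4.5]
    - [[-2,4.5,-1],[0,0,0],4.5]
    - [[-2,4.5,-1],[0,0,0],4.5]
    - [[-2,4.5,-1],[0,0,0],4.5]
    - [[-2,4.5,-1],[0,0,0],4.5]
    - [[0,4.5,0],[0,0,0],4.5]
    - [[0,0,0],[0,0,0],4.5]

```text
clock: 87.2
position: [329.5, -543.4, 192.0]
ee_rot: [1.0, 0.017, -0.0, -0.0]
contact_force: [-0.1, 0.8, -0.8]
gripper_width: 45.0
```

```bash
python3 - <<'E'
from plan import *
from geo import *
im=eyes.get_image('side');crop('side',im,170,100,280,190,7,'g28.png')
im=eyes.get_image('top');crop('top',im,80,130,250,255,4.5,'g28t.png')
C=np.array([[420.7,39.2]])
for n in('top','side'): print([(np.round(np.array(d['position'])*[512,384],1),d['conf']) for d in nets.boxes_of(n,'bung_a')])
E
```

```text
[(array([186.5, 220.1]), 0.66), (array([203.4, 222.5]), 0.51), (array([142.6, 186.9]), 0.33)]
[(array([252.2, 151.7]), 0.57), (array([211.2, 176.7]), 0.4)]
```

View pics/g28.png

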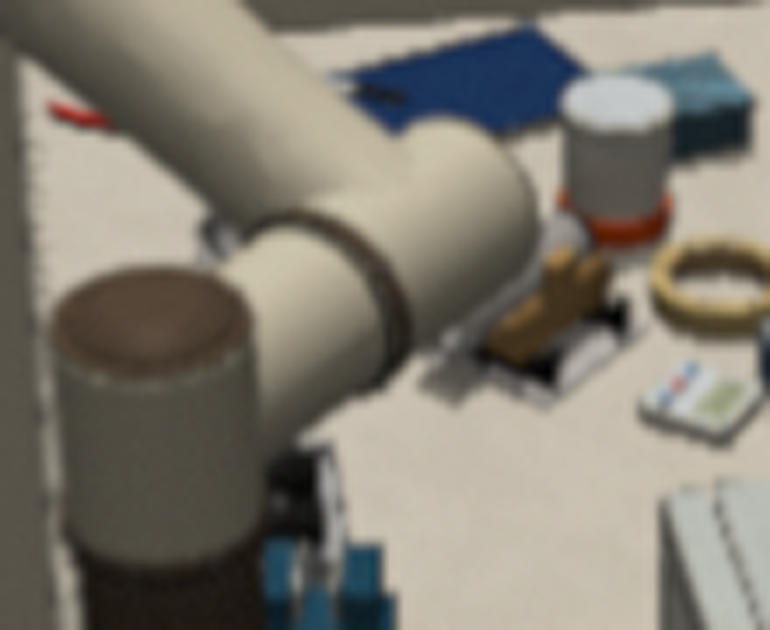

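View pics/g28t.png

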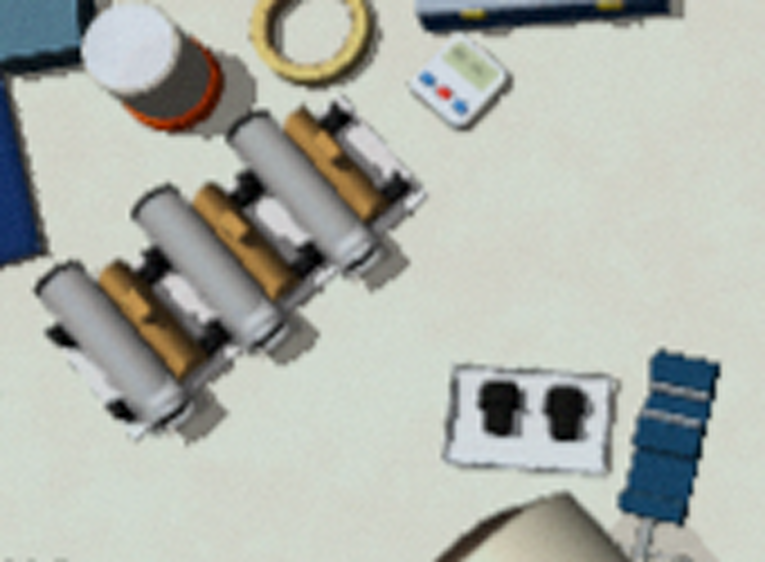

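```bash
python3 - <<'E'
from bench import arm
print(arm.job_done(), arm.read_state()['clock'])
E
```

```text
the job is handed in; nothing more can be done
the job is handed in; nothing more can be done
```

I laid the three core tubes in their own V-seats, centred with mouths to the front, and slid a wooden chock against each until I felt contact. I then rocked the two bungs out (tubes B and C; tube A came open) and set both in the steel tray. The job was handed in about 87 s into the run, inside the 210 s limit.

- **Last pictures:** All three tubes and chocks sit within about 1 px (3–4 mm) of where they should be. Both bungs lie in the tray at top pixels (186,220) and (203,222). The tub and timer were not touched and look unmoved.
- **While drawing the bungs:** The tubes' caps showed no visible movement in the side or top pictures.
- **Disagreements along the way:**
  - My first estimate put the seats about 4–5 mm too far to the cradle's -y side. The chock contacts and later overlays showed this, and I used the corrected position for the bungs.
  - My first grip on bung C caught its flange, so I moved it 3 mm to the front and gripped again.
  - Chock C was knocked a few centimetres early on, so I measured it again before picking it up.
  - The bung detector also gave low-confidence hits elsewhere, which I ignored after looking at the pictures.

I had no direct reading of the tubes' exact seating, and the hand-in gave no verdict.

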